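# Load the dry-storage chamber and screw its cover down

### The job

Put the reagent dropper bottles that stand on the bench away in the dry-storage chamber: lower each one through the round port without touching the port's rim, and stand it upright inside. When all are in, seat the cover over the threaded centre stud so that it lies flat on the gasket, put the wing nut on the stud and spin it down clockwise until it is snug and the gasket is firmly squeezed. Leave the other things on the bench where they are.

Things in the scene. Friction and masses are not known exactly. Their poses are not given: they have to be found in the camera images.
- chamber: Fixed white steel box, 190 x 190 x 116 mm, dial gauge on its front, short brass hose tail at its right. Origin: centre of its underside, z up. Inner floor at 6 mm, flat but for the stud's foot (38 mm across, 8 mm high); inside 182 x 182 mm, 106 mm high. A steel neck ring (the port's rim) stands on the roof, its top at 124 mm; on it lies a black rubber gasket 4 mm thick.
- neck: The steel neck ring, the port's rim: 166 mm outside and 144 mm inside diameter, 8 mm high; origin at the centre of its lower edge, 116 mm above the chamber's underside. Fixed to the chamber. Bottles must not touch it.
- port (a point): Centre of the port, in the plane of the neck ring's top (124 mm above the chamber's underside). The round opening is 144 mm in diameter with the stud in its middle, so the free space between stud and rim is 62 mm wide.
- stud_tip (a point): Top end of the upright steel centre stud, on its axis, 172 mm above the chamber's underside (48 mm above the neck's top). The uppermost 10 mm is a plain tip 13 mm thick, tapered at the end; the thread below it is 21 mm thick, right-hand, coarse: 8 mm down for each full clockwise turn (seen from above).
- gasket (a joint): How far the gasket on the neck is squeezed, in m: 0 free, 0.002 fully squeezed (stop). Spring 7 N per mm: the cover's weight alone gives about 0.0004, the stop takes some 11 N more from the nut, that is a turning moment of about 0.2 Nm; past the stop the moment rises steeply. The thread locks by itself: the squeeze stays when the nut is let go.
- cover_hole (a point): Loose round aluminium cover, 170 mm in diameter, 6 mm thick, 0.2 to 0.4 kg, lying right way up on the bench at the start. This point: centre of its underside, in the middle of its 24 mm hole; z its axis, x along the line of its two handles. Seated with a slack nut, this point is about 4 mm above the port point.
- cover_grip_a (a point): Middle of the bar of one of the cover's two black bow handles, 52 mm from the cover's centre along its +x. Bar 44 mm long (along the cover's x), 10 mm wide, 10 mm high, its middle 32 mm above the cover's underside; 21 mm free under it between posts 28 mm apart. Either handle alone carries the cover.
- cover_grip_b (a point): The same for the other handle, 52 mm from the centre along the cover's -x.
- nut_foot (a point): Loose steel wing nut, closed top, 69 mm high, 0.2 kg, standing on its foot. Point: centre of its underside, z up. Foot flange 44 mm wide, 5 high; hub 30 mm wide up to 45; blind bore 23 mm wide, 42 deep, with lugs 13 to 19 mm up in it that catch the stud's thread at any angle. Set unturned over the stud, this point rests 18 to 27 mm above the port point; at full squeeze about 8 mm.
- nut_wings (a point): Middle of the nut's two wings, 57 mm above its foot, on its axis. The wings form one upright plate: 54 mm long (along the nut's x), 10 mm thick (along its y), from 45 to 69 mm above the foot. It can be gripped across the thickness or across the two ends.
- bottle_1_mid (a point): A loose dropper bottle with a rubber bulb, 37 mm in diameter, 102 mm tall, about 0.06 kg, all bottles alike; this point is on its axis half-way up (51 mm above its foot), z up. Body 37 mm wide up to 66 mm above the foot, black collar 24 mm wide from 60 to 76 mm, bulb 15 mm wide from 76 to 102 mm. Two to four of the four bottles are there; an absent one reads None.
- bottle_2_mid (a point): A loose dropper bottle with a rubber bulb, 37 mm in diameter, 102 mm tall, about 0.06 kg, all bottles alike; this point is on its axis half-way up (51 mm above its foot), z up. Body 37 mm wide up to 66 mm above the foot, black collar 24 mm wide from 60 to 76 mm, bulb 15 mm wide from 76 to 102 mm. Two to four of the four bottles are there; an absent one reads None.
- bottle_3_mid (a point): A loose dropper bottle with a rubber bulb, 37 mm in diameter, 102 mm tall, about 0.06 kg, all bottles alike; this point is on its axis half-way up (51 mm above its foot), z up. Body 37 mm wide up to 66 mm above the foot, black collar 24 mm wide from 60 to 76 mm, bulb 15 mm wide from 76 to 102 mm. Two to four of the four bottles are there; an absent one reads None.
- bottle_4_mid (a point): A loose dropper bottle with a rubber bulb, 37 mm in diameter, 102 mm tall, about 0.06 kg, all bottles alike; this point is on its axis half-way up (51 mm above its foot), z up. Body 37 mm wide up to 66 mm above the foot, black collar 24 mm wide from 60 to 76 mm, bulb 15 mm wide from 76 to 102 mm. Two to four of the four bottles are there; an absent one reads None.
- beaker: Bystander: small glass beaker, 53 mm wide, 64 mm tall; origin at the centre of its foot. Leave it where it is.
- tape: Bystander: roll of tape, 96 mm across, 25 mm high, lying flat; origin at the centre of its underside. Leave it where it is.
- forceps: Bystander: steel tweezers, 154 mm long, lying flat; origin at the centre of the underside. Leave them where they are.

How it is judged:
By the outcome, as a careful person would: the job done as asked, in the order asked, and still so for the second after the job is handed in, with the robot touching nothing.
Of bottle_1, bottle_2, bottle_3, bottle_4 only 2 to 4 are there at a start; the rules pass over those that are not, and their reading is None.
At some moment in a run one of cover may be knocked a few centimetres aside while the robot is not near it.
It also fails if it takes over 210 s, if anything falls off the work surface, if the arm or the gripper's body presses on something with over 40 N, if the wrist force passes 120 N, or if a joint passes its speed limit or range.

### The arm

A 6-joint arm with a two-finger parallel gripper is mounted at the origin on a cart in front of the work surface, level with it; the furniture and walls round the work are solid. World frame = base frame: x ahead of the robot, y to its left, z up, the work surface at z = 0. Lengths are in mm, angles in rad, forces in N, time in s.
With the tool pointing down it reaches from about 350 to 850 mm from the base axis. Payload 8.1 kg.
Tool frame: the origin (TCP) lies at the very end of the fingers, on their centre line; the grasp point (between the pads) lies bot.grip_point_offset behind it (bot.grip_point_offset is the distance from the TCP to the grasp point, in mm); y points along the fingers, x is the direction in which the jaws open and shut, and the axes are right-handed (so a half turn about y gives the same grasp; the last joint's range is limited). The gripper opens to 85 mm and grips with 20 to 120 N. Pads are 22 mm wide; open, the fingers measure 114 mm over their backs; the gripper's body (76 mm by 85 mm) begins 54 mm behind the grasp point. The pads swing forward as they close: fully open they stand 13 mm farther back than shut.
Start: joints at [1.177, 0.13, 1.488, -0, 1.523, -0.085], TCP at [182.328, 571.631, 231.292] pointing down, gripper open.
Joint ranges: [-2.96, 2.96], [-0.89, 2.26], [0.02, 2.5], [-1.34, 4.48], [0, 2.73], [-2.66, 2.66]. Speed limits (rad/s): [2.39, 2.39, 2.79, 3.14, 3.14, 3.14].

### API

Orientations are given as a unit quaternion [w, x, y, z].
In Python, from workcell import bot, camera, get_calibration, ticket gives the robot as it stands.
- The arm moves only by the shell command python3 -m crank 'ROWS'. ROWS is JSON, one flat list of numbers, 7 for each row, row after row: the shift along the world's x, y, z scaled (see below), then the turn, a rotation vector about the world's x, y, z scaled (see below), then the gripper command: -1 is fully open, 1 is shut, values between are in proportion. A call has 1 to 12 rows; each row shifts and turns the pose as measured when the row begins; what a row does not reach is not made up. The controller multiplies each number of a shift by 300 mm and each number of a turn by 90 degrees. A row lasts 1/12 s, in which the tool goes at most 41.7 mm and 7.16 degrees, less where a joint would pass 70% of its speed; a pose out of reach is approached as far as the arm can. A call with a number of a shift or a turn outside -1 to 1 is refused whole. A call with a gripper value outside its range is refused whole. The fingers move at their own pace and stop on an object; the grip force is fixed at half the most. Time passes only in rows, so rows that do not move let the fingers close. It gives the time, the measured TCP pose, the force and the opening at its end, in the units of the state.
- bot.observe(): the state, without advancing time (a new reading comes with each control period).
- camera(name): name is "side" or "top" or "wrist"; returns the picture (480x640x3 uint8, red, green, blue); there is no depth.
- get_calibration(name): a dict with "fx", "fy", "cx", "cy" (pixels), "rvec" (rotation vector, rad) and "tvec" (3), from world to camera coordinates, as OpenCV has them. Camera axes: x right, y down, z forward; pixel columns grow to the right and rows downward; lengths in mm; the calibration is good to about 2 mm. A picture is of the moment at which its call begins: read the wrist's pose just before it. get_calibration takes no time and is no camera call; for the wrist camera it gives the pose at the moment of the call.
- ticket.hand_in(): hands the job in, once; it reports no verdict.
The state is a dict: "t": time; "joint_pos": joint angles; "dq": joint speeds; "effort": joint torques, N m; "eef_pos": TCP position; "eef_rot": TCP orientation; "contact_force": force on the tool from outside, world axes, zero at the start; "ft_torque": the same for the moment, N m; "width": opening from 0.0 (shut) to 1.0 (fully open).
Only numpy, scipy, OpenCV 4.12 (cv2) and the standard library are available. Lean on these libraries where they do the work, as an engineer would, in place of code of your own. Each camera call takes 0.05 s, during which the arm holds its last target.

## Working session

There is one attempt and no reset: what is moved stays moved. The work goes in short steps, Python scripts to look and compute and a shell command to move; the robot and the scene stay as the last step left them, time stands still between calls to the robot, and variables do not carry over. Pictures are saved under pics/ and viewed, and the job is handed in when it is done.

```bash
ls; mkdir -p pics; python3 - <<'E'
from workcell import bot,camera,get_calibration
import cv2
print(bot.observe()); print(bot.grip_point_offset)
for n in ("side","top","wrist"):
    print(n,get_calibration(n))
    cv2.imwrite(f"pics/{n}0.png",camera(n)[:,:,::-1])
E
```

```text
pics
{'t': 0.0, 'joint_pos': array([ 1.17659397e+00,  1.31159308e-01,  1.48928756e+00,  3.00712241e-06,
        1.52298347e+00, -8.53556563e-02]), 'dq': array([-6.90372723e-04,  7.46906014e-05,  8.74062739e-04, -4.12445100e-04,
       -9.07406099e-04, -3.38794593e-04]), 'effort': array([ 1.99149408e-04, -5.69406581e+01, -5.00542653e+01, -1.61607145e-04,
        1.49237568e-02, -2.85123626e-06]), 'eef_pos': array([182.11763112, 571.11941512, 230.24098695]), 'eef_rot': array([-0.57061889,  0.57129142,  0.41658887, -0.41770074]), 'contact_force': array([ 0.16934521,  0.65735674, -0.24166991]), 'ft_torque': array([ 0.00192037,  0.03954586, -0.0433921 ]), 'width': 0.9990082345656693}
18.700000000000003
side {'fx': 615.0163561751664, 'fy': 615.0163561751664, 'cx': 325.60517471168686, 'cy': 233.73237398188266, 'rvec': array([ 2.28343739, -0.31045133,  0.10904848]), 'tvec': array([-510.54352926,  183.52329699, 1482.40888711])}
top {'fx': 521.7169416675637, 'fy': 521.7169416675637, 'cx': 317.72606348652613, 'cy': 249.10067276626043, 'rvec': array([ 2.15422853, -2.10706108,  0.20621275]), 'tvec': array([ -32.13807036,  554.03883348, 1323.76555773])}
wrist {'fx': 423.1577130055161, 'fy': 423.1577130055161, 'cx': 320.04309205313234, 'cy': 234.66391791793393, 'rvec': array([-2.34805719, -1.71726048, -0.23519692]), 'tvec': array([-597.73445017,  -34.67218822,  378.09922803])}
```

View pics/side0.png

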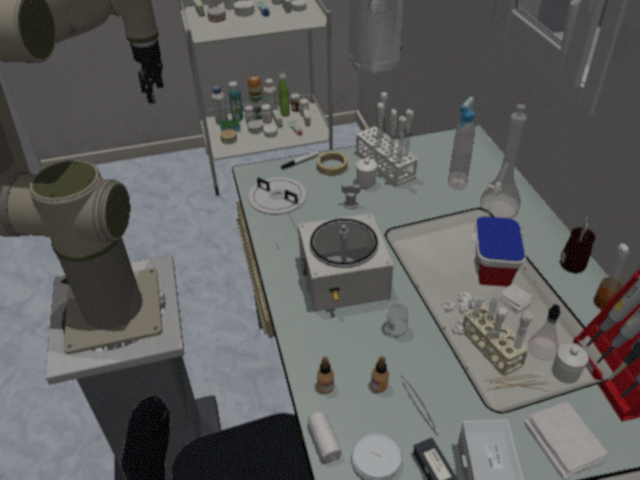

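View pics/top0.png

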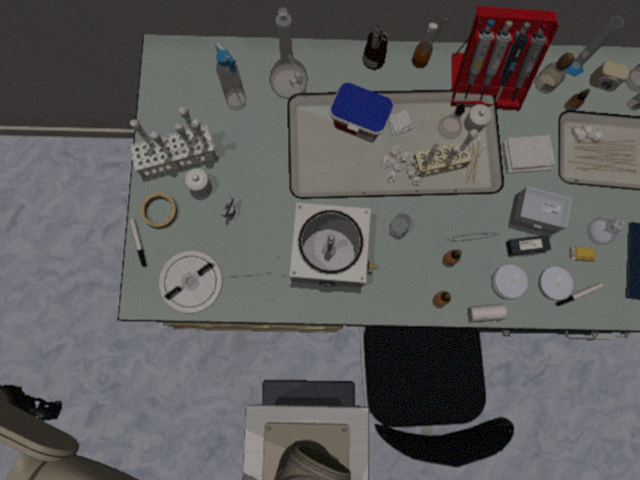

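View pics/wrist0.png

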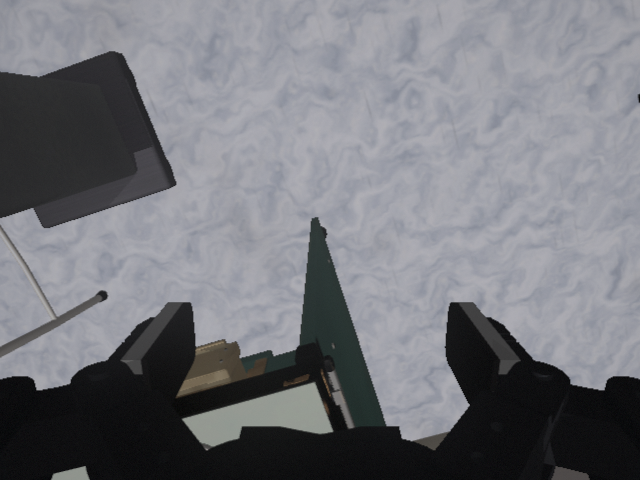

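The side picture shows the chamber at about (345,265), the cover at (277,195), the wing nut at (349,195) and two amber droppers at (325,375) and (380,375). In the top picture the chamber is at (330,243), the cover at (191,281), the nut at (230,209) and the droppers at (453,257) and (442,298). I'll zoom in to check for more bottles.

```bash
cat > h.py <<'E'
import numpy as np, cv2, time
from workcell import bot,camera,get_calibration
from scipy.spatial.transform import Rotation as R
def ray(n,uv,cal=None):
    c=cal or get_calibration(n)
    Rm=cv2.Rodrigues(np.array(c['rvec']))[0]; t=np.array(c['tvec'])
    d=Rm.T@np.array([(uv[0]-c['cx'])/c['fx'],(uv[1]-c['cy'])/c['fy'],1.])
    return -Rm.T@t, d/np.linalg.norm(d)
def onz(n,uv,z,cal=None):
    o,d=ray(n,uv,cal); return o+d*(z-o[2])/d[2]
def tri(*rays):
    A=np.zeros((3,3));b=np.zeros(3)
    for o,d in rays:
        P=np.eye(3)-np.outer(d,d);A+=P;b+=P@o
    x=np.linalg.solve(A,b)
    return x,[np.linalg.norm((np.eye(3)-np.outer(d,d))@(x-o)) for o,d in rays]
def proj(n,p,cal=None):
    c=cal or get_calibration(n)
    K=np.array([[c['fx'],0,c['cx']],[0,c['fy'],c['cy']],[0,0,1.]])
    return cv2.projectPoints(np.array(p,float).reshape(-1,1,3),np.array(c['rvec']),np.array(c['tvec']),K,None)[0].reshape(-1,2)
def zoom(im,x0,y0,x1,y1,name,s=None):
    c=im[y0:y1,x0:x1]; s=s or min(800/(x1-x0),600/(y1-y0))
    cv2.imwrite(name,cv2.resize(c,None,fx=s,fy=s,interpolation=cv2.INTER_CUBIC)[:,:,::-1]); return s
def st():
    o=bot.observe(); q=o['eef_rot']; r=R.from_quat([q[1],q[2],q[3],q[0]])
    M=r.as_matrix()
    print('t %.2f'%o['t'],'pos',o['eef_pos'].round(1),'x',M[:,0].round(3),'y',M[:,1].round(3),'F',o['contact_force'].round(1),'T',o['ft_torque'].round(2),'w %.3f'%o['width'],'q',o['joint_pos'].round(2))
    return o,M
E
python3 - <<'E'
from h import *
im=cv2.imread('pics/top0.png')[:,:,::-1]
zoom(im,400,180,640,340,'pics/z1.png')
zoom(im,120,180,400,340,'pics/z2.png')
im=cv2.imread('pics/side0.png')[:,:,::-1]
zoom(im,230,140,440,340,'pics/z3.png')
zoom(im,290,300,530,480,'pics/z4.png')
zoom(im,470,180,640,400,'pics/z5.png')
E
```

```text
(no output)
```

View pics/z1.png

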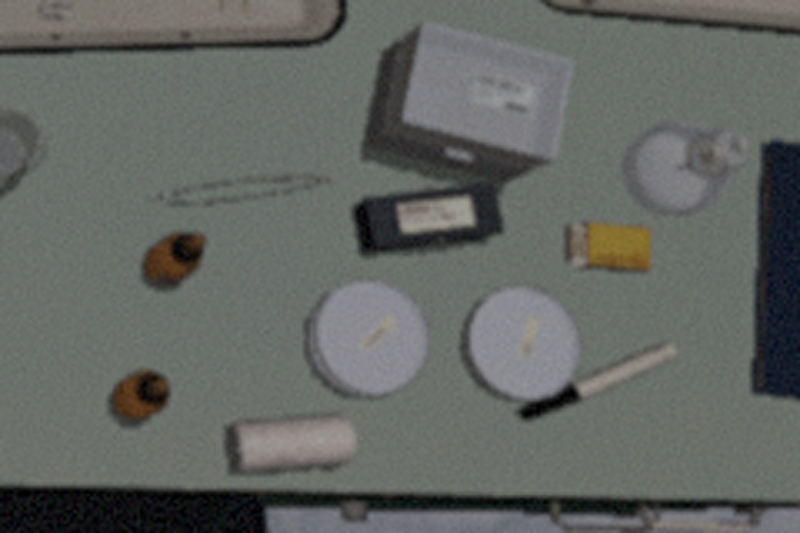

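View pics/z2.png

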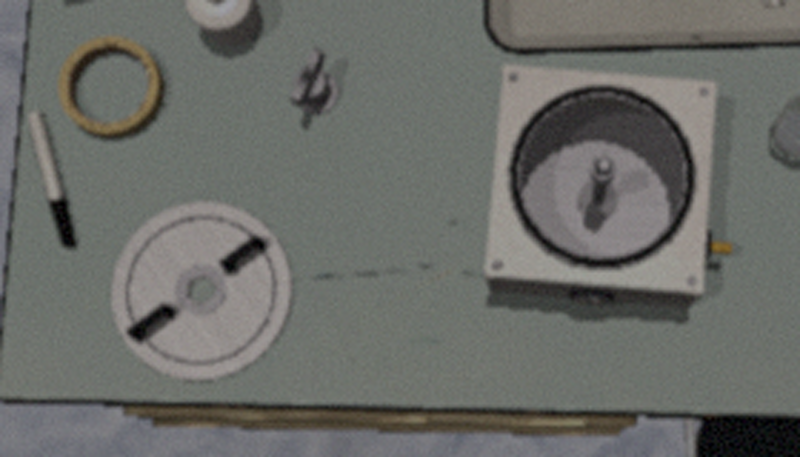

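View pics/z3.png

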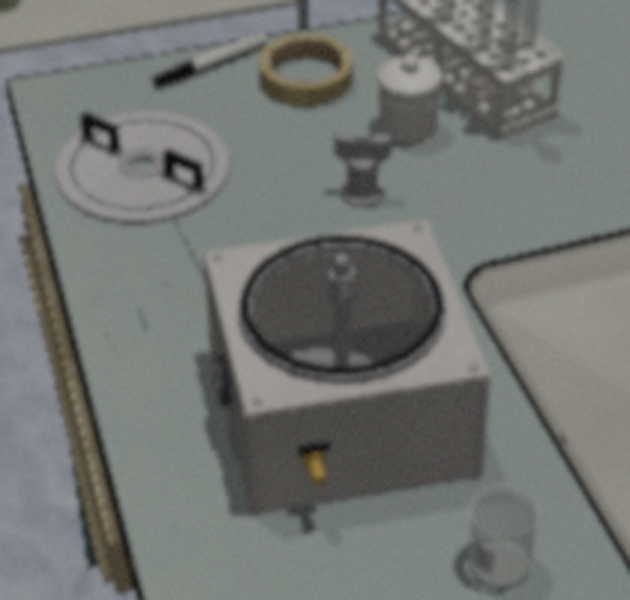

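View pics/z4.png

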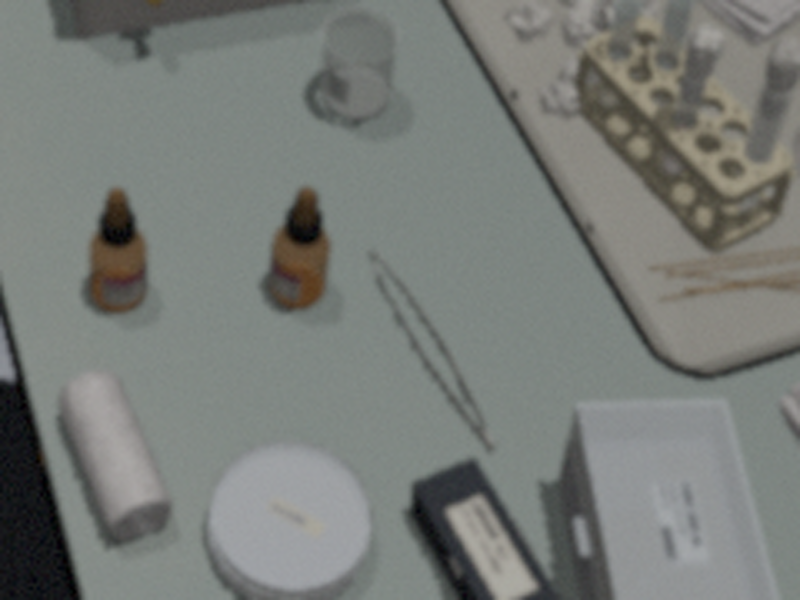

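View pics/z5.png

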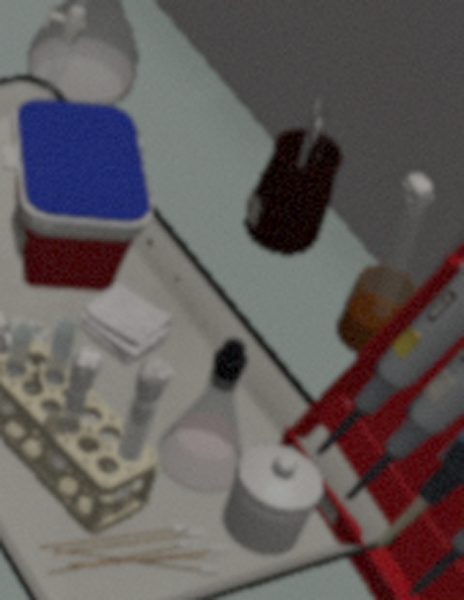

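```bash
python3 - <<'E'
from h import *
im=cv2.imread('pics/top0.png')[:,:,::-1]
zoom(im,540,60,640,140,'pics/z6.png')
S=lambda u,v:(290+u/3.3333,300+v/3.3333)
T=lambda u,v:(400+u/3.3333,180+v/3.3333)
for a,b in (((118,228),(151,388)),((305,225),(187,247))):
    print('collar',tri(ray('side',S(*a)),ray('top',T(*b))))
for n in('top','side'):
    im=cv2.cvtColor(cv2.imread(f'pics/{n}0.png'),cv2.COLOR_BGR2HSV)
    m=cv2.inRange(im,(5,120,50),(18,255,255))
    k,l,s,c=cv2.connectedComponentsWithStats(m)
    for i in range(1,k):
        if s[i,4]>25: print(n,s[i],c[i].round(1),onz(n,c[i],33).round(0))
# known-height single views
Z2=lambda u,v:(120+u/2.857,180+v/2.857)
Z3=lambda u,v:(230+u/3,140+v/3)
print('cover c top',onz('top',Z2(202,291),6),'side',onz('side',Z3(142,162),6))
print('handles top',onz('top',Z2(247,255),37),onz('top',Z2(152,325),37))
print('stud top',onz('top',Z2(603,165),172),onz('side',Z3(341,263),172), tri(ray('top',Z2(603,165)),ray('side',Z3(341,263))))
print('rim',onz('top',Z2(603,176),128),onz('side',Z3(342,305),128))
print('nut wings',tri(ray('top',Z2(317,86)),ray('side',Z3(362,145))))
print('nut wing ends',onz('top',Z2(320,50),65),onz('top',Z2(308,125),65))
print('tape',onz('top',Z2(110,87),20),'beaker',onz('top',(402,226),10))
print('corners',[onz('top',Z2(*p),116).round(1) for p in((505,68),(716,80),(702,298),(487,280))])
E
```

```text
collar (array([ 436.00187478, -349.99095046,   66.75626865]), [np.float64(0.21125956160670362), np.float64(0.21125956160649795)])
collar (array([ 546.78384449, -380.37117315,   68.45154626]), [np.float64(0.2576649841886599), np.float64(0.25766498418880024)])
top [414  48  17  15 162] [421.4  54.6] [1133. -306.   33.]
top [565  54   8   8  40] [568.6  56.7] [1139. -731.   33.]
top [565  95  18  14  81] [573.6 101.6] [1000. -736.   33.]
top [444 251  15  13  94] [449.4 258.2] [ 541. -372.   33.]
top [434 293  15  13  94] [439.4 299.6] [ 430. -343.   33.]
side [248  77  13  10  88] [253.9  82. ] [515. 962.  33.]
side [596 284  24  25 249] [605.2 294.9] [1126. -305.   33.]
side [374 377  13  15  87] [381.  383.4] [ 543. -394.   33.]
side [318 379  12  11  45] [322.8 382.4] [ 428. -359.   33.]
cover c top [465.60762279 318.54460516   6.        ] side [468.91431742 322.92339001   6.        ]
handles top [496.32310309 272.08870495  37.        ] [429.82757561 354.81648591  37.        ]
stud top [560.80098798 -50.32757037 172.        ] [560.92168659 -55.53527339 172.        ] (array([562.06843518, -50.51726739, 167.36655732]), [np.float64(0.3004060981472765), np.float64(0.30040609814728453)])
rim [560.14314255 -52.00414131 128.        ] [561.54574583 -55.91531871 128.        ]
nut wings (array([654.36740309, 210.53908179,  67.95081458]), [np.float64(3.7953870568411125), np.float64(3.7953870568415025)])
nut wing ends [685.69062517 210.26203526  65.        ] [614.12798124 217.64454889  65.        ]
tape [657.10686313 415.29140709  20.        ] beaker [ 631.92772886 -249.93764052   10.        ]
corners [array([658.6,  36.6, 116. ]), array([ 652.2, -151.8,  116. ]), array([ 456.6, -140.1,  116. ]), array([468.1,  46.8, 116. ])]
```

View pics/z6.png

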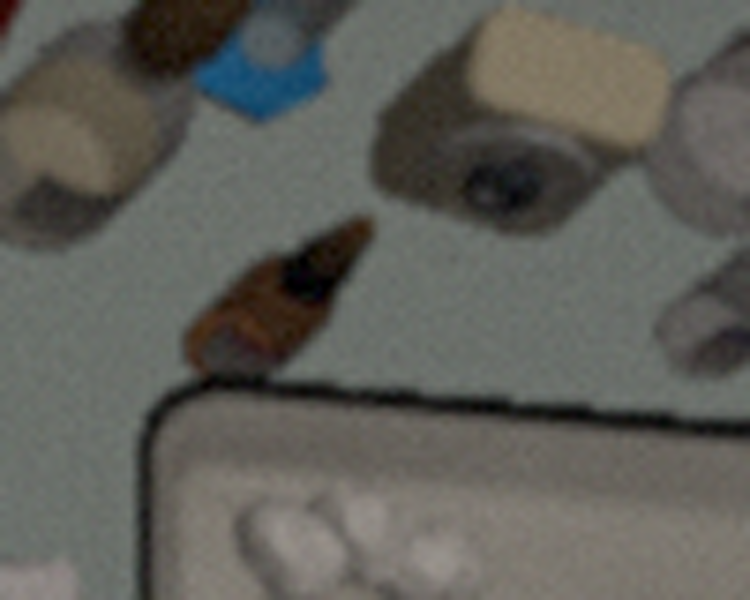

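Two droppers are standing on the bench: A at about (433,-350) and B at about (545,-382). The one in z6 at top pixel (575,100) is about 1.24 m from the base. That is far out of reach, so I treat it as background. Next I check the tool axes and move over the bottles with the wrist camera.

```bash
python3 - <<'E'
from h import *
o,M=st()
c=ray('wrist',(320,234)); 
print('cam in tool',M.T@(c[0]-o['eef_pos']),'dir',M.T@c[1])
E
python3 -m crank '[0.139,-0.139,0.05,0,0,0,-1, 0.139,-0.139,0,0,0,0,-1]'
```

```text
t 0.15 pos [182.2 571.2 230.5] x [ 0.304  0.953 -0.001] y [-0.001 -0.001 -1.   ] F [-0.3 -0.9  0.2] T [ 0.   -0.01  0.02] w 0.999 q [ 1.18  0.13  1.49  0.    1.52 -0.09]
cam in tool [  -1.26484708 -141.68842055   69.67606108] dir [-3.62147274e-04  9.62778550e-01 -2.70291201e-01]
t: 0.32
eef_pos: [238.5, 513.1, 239.8]
eef_rot: [0.569, -0.569, -0.418, 0.421]
contact_force: [1.3, 1.8, 1.1]
width: 1.001
```

```bash
python3 -m crank '[0.1,-0.095,0.03,0,0,0.07,-1, 0.1,-0.095,0.03,0,0,0.07,-1, 0.1,-0.095,0.03,0,0,0.06,-1, 0.1,-0.095,0.02,0,0,0,-1, 0.08,-0.11,0,0,0,0,-1, 0.05,-0.13,0,0,0,0,-1, 0,-0.139,0,0,0,0,-1, 0,-0.139,0,0,0,0,-1, 0,-0.139,0,0,0,0,-1, 0,-0.139,0,0,0,0,-1, 0,-0.139,0,0,0,0,-1, 0,-0.139,0,0,0,0,-1]'; python3 -c "
from h import *
st()"
```

```text
t: 1.32
eef_pos: [397.9, 74.0, 268.9]
eef_rot: [0.49, -0.493, -0.505, 0.511]
contact_force: [1.5, -0.1, 0.4]
width: 1.0
t 1.32 pos [397.9  74.  268.9] x [-0.034  0.999 -0.008] y [-0.004 -0.009 -1.   ] F [ 1.5 -0.1  0.4] T [-0.02 -0.09 -0.  ] w 1.000 q [ 0.06 -0.43  1.92 -0.01  1.65 -1.54]
```

```bash
python3 -m crank '[0.01,-0.138,0,0,0,-0.02,-1, 0.01,-0.138,0,0,0,0,-1, 0.02,-0.137,0,0,0,0,-1, 0.02,-0.137,0,0,0,0,-1, 0.02,-0.137,0,0,0,0,-1, 0.02,-0.137,0,0,0,0,-1, 0.02,-0.137,0,0,0,0,-1, 0.02,-0.137,0,0,0,0,-1, 0.02,-0.137,0,0,0,0,-1, 0.02,-0.137,0,0,0,0,-1, 0.02,-0.1,0,0,0,0,-1, 0,0,0,0,0,0,-1]'; python3 -c "
from h import *
im=camera('wrist');cv2.imwrite('pics/w1.png',im[:,:,::-1]);st()"
```

```text
t: 2.32
eef_pos: [449.2, -378.2, 265.6]
eef_rot: [-0.5, 0.503, 0.496, -0.501]
contact_force: [0.7, -0.8, -0.2]
width: 1.0
t 2.37 pos [ 449.  -376.2  265.6] x [ 0.006  1.    -0.007] y [-0.003 -0.007 -1.   ] F [ 0.1  0.2 -0.3] T [ 0.03 -0.   -0.01] w 1.003 q [-0.78  0.08  1.48 -0.01  1.58 -2.35]
```

View pics/w1.png

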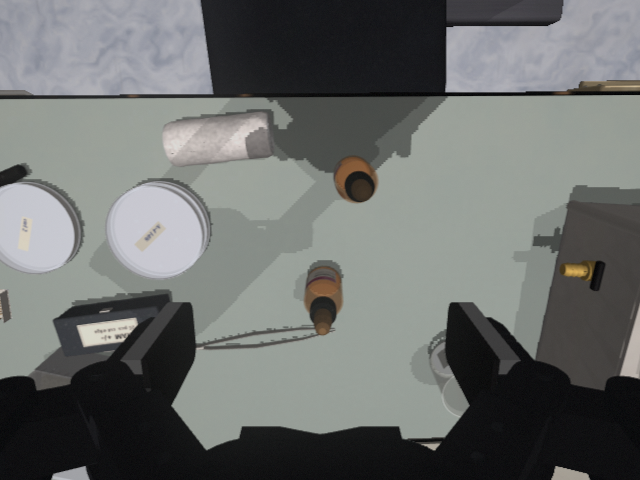

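The wrist picture shows A's bulb tip at about (361,188) and B's at about (322,329). No other droppers are near.

```bash
python3 - <<'E'
from h import *
im=cv2.imread('pics/w1.png')[:,:,::-1]
zoom(im,280,130,400,350,'pics/z7.png',2.7)
for n,uv in(('A',(361,188)),('B',(322,329))):
    print(n,onz('wrist',uv,100))
hsv=cv2.cvtColor(im,cv2.COLOR_RGB2HSV)
# dark collar
for n,uv in(('Acollar',(360,184)),('Bcollar',(323,311))):
    print(n,onz('wrist',uv,76))
for f in((433,-352),(545,-383)): print(proj('wrist',[[*f,0],[*f,102]]))
E
```

```text
A [ 429.87262122 -348.43321375  100.        ]
B [ 544.0011426  -377.40478362  100.        ]
Acollar [ 430.63156818 -347.15091941   76.        ]
Bcollar [ 539.77676828 -376.60852758   76.        ]
[[348.31364    174.3608381 ]
 [356.24842359 192.72384659]]
[[316.8955069  283.09085166]
 [315.00856199 331.3408395 ]]
```

View pics/z7.png

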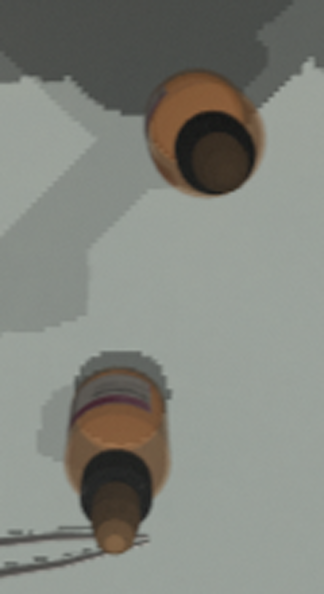

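```bash
python3 -m crank '[-0.01,0.025,-0.1,0,-0.06,0,-1, -0.01,0.025,-0.1,0,-0.06,0,-1, -0.01,0.025,-0.1,0,-0.06,0,-1, -0.01,0.02,-0.1,0,-0.042,0,-1, 0,0,0,0,0,0,-1]'; python3 -c "
from h import *
st()"
```

```text
t: 2.78
eef_pos: [437.3, -341.3, 139.1]
eef_rot: [-0.405, 0.584, 0.578, -0.401]
contact_force: [-1.5, 2.6, -4.1]
width: 0.999
t 2.78 pos [ 437.3 -341.3  139.1] x [ 0.01   1.    -0.001] y [ 0.35  -0.005 -0.937] F [-1.5  2.6 -4.1] T [0.04 0.27 0.04] w 0.999 q [-0.94 -0.17  2.    0.32  1.11 -2.62]
```

```bash
python3 -m crank '[0,-0.01,0,0,0,-0.07,-1, 0,-0.01,0,0,0,-0.07,-1, 0,-0.01,0,0,0,-0.07,-1, 0,0,0,0,0,-0.07,-1, 0,0,0,0,0,0,-1]'; python3 -c "
from h import *
im=camera('wrist');cv2.imwrite('pics/w2.png',im[:,:,::-1]);st()"
```

```text
t: 3.2
eef_pos: [437.6, -348.6, 144.9]
eef_rot: [-0.488, 0.7, 0.429, -0.298]
contact_force: [-0.6, 0.3, 1.2]
width: 1.003
t 3.25 pos [ 438.2 -348.9  145.6] x [ 0.447  0.895 -0.001] y [ 0.311 -0.156 -0.938] F [ 0.3 -0.3 -0. ] T [0.09 0.15 0.04] w 1.003 q [-0.85 -0.25  2.05  0.15  1.01 -2.02]
```

View pics/w2.png

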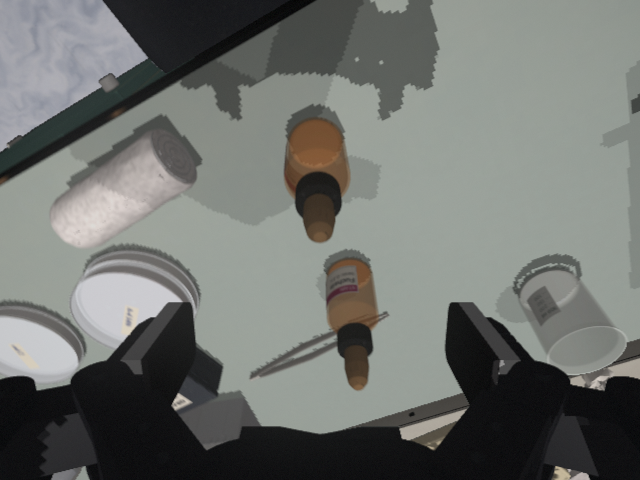

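```bash
python3 - <<'E'
from h import *
o,M=st()
p=onz('wrist',(320,232),99); f=onz('wrist',(316,165),0); print(p,f)
g=p.copy(); g[2]=98.5
t=g+18.7*M[:,1]; print('tcp target',t,'move/300',(t-o['eef_pos'])/300)
E
```

```text
t 3.25 pos [ 438.2 -348.9  145.6] x [ 0.447  0.895 -0.001] y [ 0.311 -0.156 -0.938] F [ 0.3 -0.3 -0. ] T [0.09 0.15 0.04] w 1.003 q [-0.85 -0.25  2.05  0.15  1.01 -2.02]
[ 435.08286358 -348.92661206   99.        ] [ 448.5333457  -358.80119367    0.        ]
tcp target [ 440.89195607 -351.85110314   80.96740759] move/300 [ 0.00905615 -0.00990734 -0.21558252]
```

```bash
python3 -m crank '[0.006,-0.008,-0.1,0,0,0,-1, 0,0,-0.08,0,0,0,-1, 0,0,-0.03,0,0,0,-1, 0,0,0,0,0,0,-1]'; python3 -c "
from h import *
st()"
```

```text
t: 3.58
eef_pos: [446.8, -354.6, 92.0]
eef_rot: [-0.476, 0.697, 0.439, -0.307]
contact_force: [-0.7, -0.5, -0.2]
width: 1.003
t 3.58 pos [ 446.8 -354.6   92. ] x [ 0.426  0.905 -0.01 ] y [ 0.32  -0.161 -0.934] F [-0.7 -0.5 -0.2] T [ 0.06  0.22 -0.01] w 1.003 q [-0.85 -0.16  2.08  0.17  0.88 -2.07]
```

```bash
python3 -m crank '[-0.022,0.008,-0.037,0,0,0,-1, 0,0,0,0,0,0,-1]'; python3 -c "
from h import *
st()"
```

```text
t: 3.75
eef_pos: [440.9, -352.8, 82.4]
eef_rot: [-0.475, 0.697, 0.44, -0.308]
contact_force: [-0.8, 0.5, -0.3]
width: 1.004
t 3.75 pos [ 440.9 -352.8   82.4] x [ 0.422  0.906 -0.011] y [ 0.32  -0.161 -0.934] F [-0.8  0.5 -0.3] T [0.09 0.19 0.03] w 1.004 q [-0.85 -0.16  2.1   0.18  0.86 -2.09]
```

```bash
python3 -m crank '[0,0,0,0,0,0,1, 0,0,0,0,0,0,1, 0,0,0,0,0,0,1, 0,0,0,0,0,0,1, 0,0,0,0,0,0,1, 0,0,0,0,0,0,1]'; python3 -c "
from h import *
im=camera('wrist');cv2.imwrite('pics/w3.png',im[:,:,::-1]);st()"
```

```text
t: 4.25
eef_pos: [442.1, -355.1, 87.1]
eef_rot: [-0.473, 0.698, 0.441, -0.308]
contact_force: [-0.9, 0.5, 2.7]
width: 0.152
t 4.30 pos [ 442.2 -355.2   87.2] x [ 0.421  0.907 -0.014] y [ 0.324 -0.165 -0.932] F [-0.5 -0.2 -0.4] T [0.07 0.14 0.01] w 0.131 q [-0.86 -0.16  2.1   0.18  0.87 -2.09]
```

View pics/w3.png

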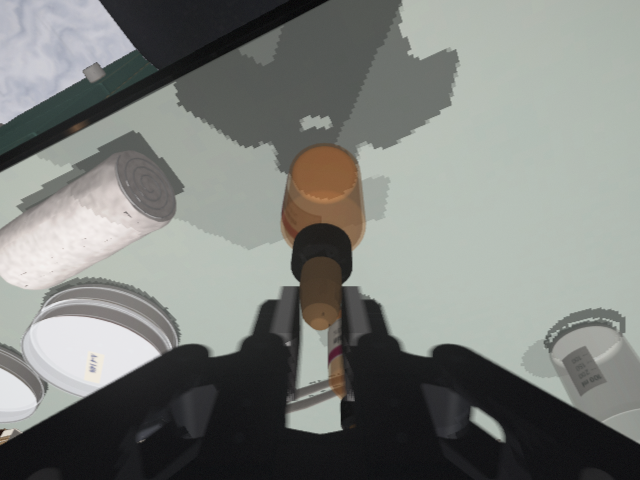

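```bash
python3 -m crank '[0,0,0,0,0,0,1, 0,0,0,0,0,0,1]'; python3 -c "
from h import *
im=camera('wrist');zoom(im,220,200,420,350,'pics/z8.png')
o,M=st()
g=o['eef_pos']-18.7*M[:,1];print('gp',g)
for off in(-11,0,11):
  print(off,proj('wrist',[o['eef_pos']+off*M[:,2],g+off*M[:,2]]))
"
```

```text
t: 4.47
eef_pos: [442.3, -355.2, 87.4]
eef_rot: [-0.472, 0.698, 0.441, -0.308]
contact_force: [0.6, -0.8, 0.5]
width: 0.133
t 4.52 pos [ 442.2 -355.2   87.3] x [ 0.421  0.907 -0.014] y [ 0.324 -0.165 -0.932] F [-0.6 -0.2 -0.3] T [ 0.08  0.2  -0.04] w 0.134 q [-0.86 -0.16  2.1   0.18  0.87 -2.09]
gp [ 436.17794237 -352.06907668  104.7280988 ]
-11 [[323.48096176 339.28758852]
 [323.90867336 367.99020876]]
0 [[323.57075822 312.50048024]
 [324.01951616 338.32246809]]
11 [[323.66407485 284.66326898]
 [324.13528532 307.33615594]]
```

View pics/z8.png

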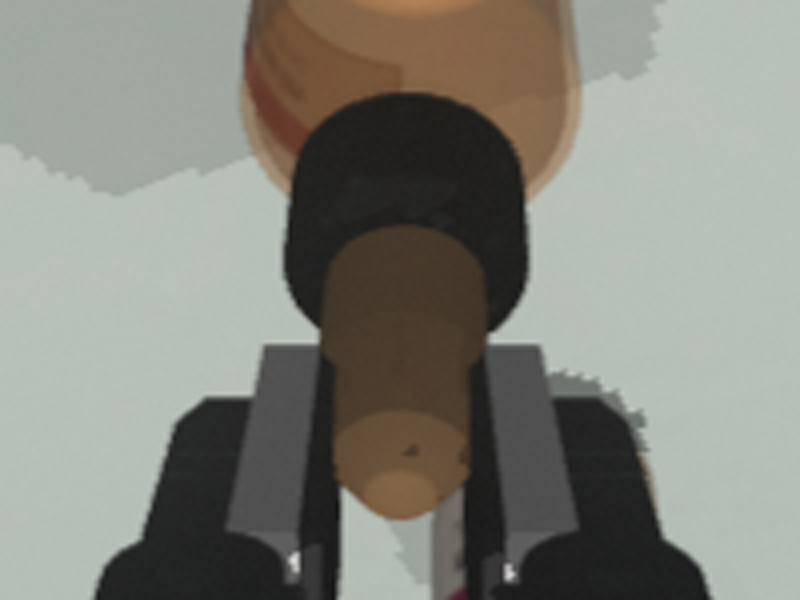

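```bash
python3 -m crank '[0,0,0,0,0,0,0.2, 0,0,0,0,0,0,0.2, -0.016,0.008,-0.012,0,0,0,0.2, 0,0,-0.005,0,0,0,0.2]'; python3 -c "
from h import *
st()"; python3 -m crank '[0,0,0,0,0,0,1, 0,0,0,0,0,0,1, 0,0,0,0,0,0,1, 0,0,0,0,0,0,1, 0,0,0,0,0,0,1]'; python3 -c "
from h import *
im=camera('wrist');zoom(im,220,200,420,350,'pics/z9.png')
o,M=st()"
```

```text
t: 4.85
eef_pos: [437.2, -352.5, 81.9]
eef_rot: [-0.472, 0.698, 0.441, -0.308]
contact_force: [-0.1, -0.0, -0.7]
width: 0.401
t 4.85 pos [ 437.2 -352.5   81.9] x [ 0.421  0.907 -0.014] y [ 0.324 -0.165 -0.932] F [-0.1 -0.  -0.7] T [ 0.05  0.19 -0.01] w 0.401 q [-0.86 -0.17  2.12  0.18  0.86 -2.1 ]
t: 5.27
eef_pos: [436.8, -352.3, 81.4]
eef_rot: [-0.473, 0.698, 0.441, -0.308]
contact_force: [0.1, -0.5, 0.6]
width: 0.144
t 5.32 pos [ 436.8 -352.3   81.4] x [ 0.421  0.907 -0.014] y [ 0.324 -0.165 -0.932] F [ 0.3  0.5 -0.1] T [0.12 0.16 0.  ] w 0.145 q [-0.86 -0.17  2.12  0.18  0.86 -2.1 ]
```

View pics/z9.png

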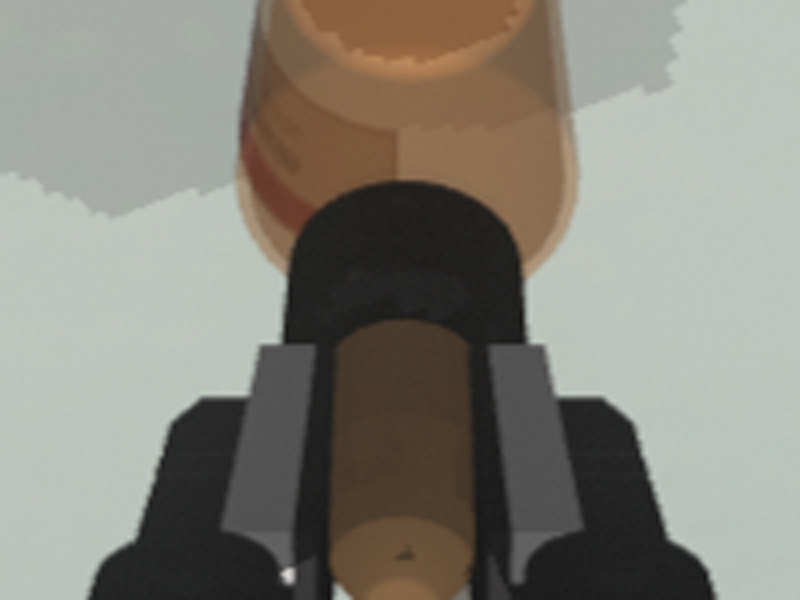

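The grip is centred on the bulb. I lift it now.

```bash
python3 -m crank '[0,0,0.05,0,0,0,1, 0,0,0.138,0,0,0,1, 0,0,0.138,0,0,0,1, 0,0,0.138,0,0,0,1, 0,0,0.11,0,0,0,1]'; python3 -c "
from h import *
im=camera('wrist');cv2.imwrite('pics/w4.png',im[:,:,::-1])
o,M=st()"
```

```text
t: 5.73
eef_pos: [429.6, -344.4, 245.1]
eef_rot: [-0.483, 0.691, 0.439, -0.31]
contact_force: [1.1, -1.4, -0.5]
width: 0.14
t 5.78 pos [ 431.8 -346.8  253.6] x [ 0.421  0.907 -0.008] y [ 0.315 -0.155 -0.937] F [ 0.9 -2.1  6.7] T [-0.07  0.06 -0.  ] w 0.142 q [-0.86 -0.35  1.93  0.15  1.23 -2.02]
```

View pics/w4.png

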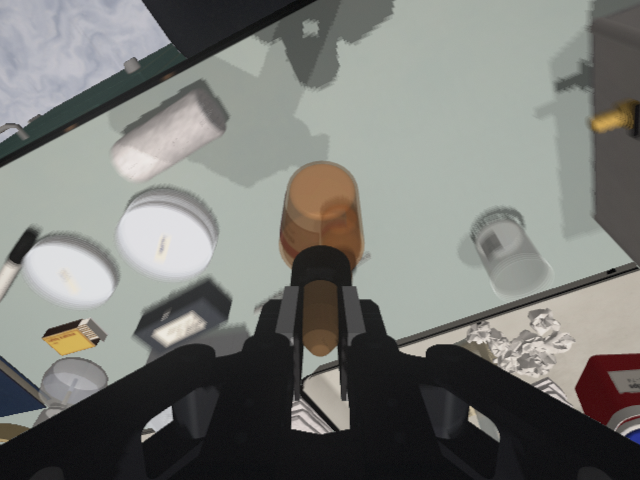

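```bash
python3 -m crank '[0.02,0.09,0,0,0,0.03,1, 0.03,0.11,0,0,0,0.03,1, 0.03,0.11,0,0,0,0.03,1, 0.03,0.11,0,0,0,0.04,1, 0.03,0.11,0,0,0,0.04,1, 0.03,0.11,0,0,0,0.04,1, 0.03,0.11,0,0,0,0.04,1, 0.03,0.10,0,0,0,0.03,1, 0.01,0.04,0,0,0,0,1, 0,0,0,0,0,0,1]'; python3 -c "
from h import *
im=camera('wrist');cv2.imwrite('pics/w5.png',im[:,:,::-1])
o,M=st()
cv2.imwrite('pics/t5.png',camera('top')[:,:,::-1])"
```

```text
t: 6.62
eef_pos: [506.0, -71.6, 260.3]
eef_rot: [-0.391, 0.58, 0.587, -0.408]
contact_force: [-1.1, 0.4, -0.7]
width: 0.137
t 6.67 pos [505.8 -72.4 260.2] x [-0.022  1.    -0.015] y [ 0.362 -0.006 -0.932] F [ 0.5  0.3 -0.2] T [-0.04  0.22  0.02] w 0.141 q [-0.32 -0.5   2.04  0.11  1.26 -1.93]
```

View pics/w5.png

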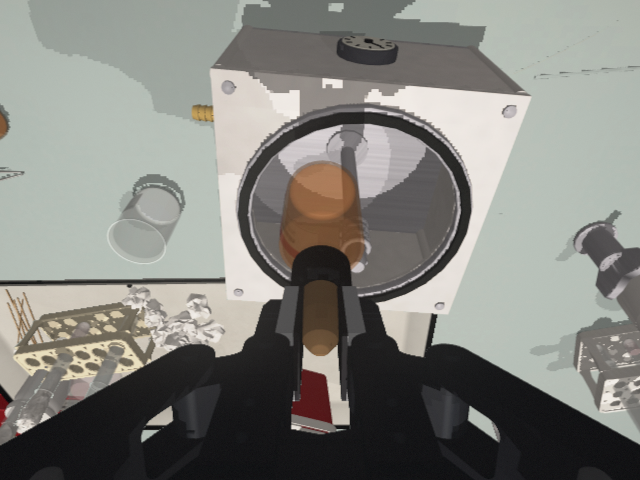

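The rim ellipse spans columns about 245–465 and rows about 110–300. The stud tip is at about (357,247), just behind the bottle, and the stud's foot is at about (347,148).

```bash
python3 - <<'E'
from h import *
im=cv2.imread('pics/w5.png')[:,:,::-1]
zoom(im,220,90,480,310,'pics/z10.png',3)
print(onz('wrist',(357,247),172),onz('wrist',(347,148),12))
pts=np.array([(243,200),(467,198),(355,109),(290,124),(430,130),(262,262)])
W=np.array([onz('wrist',p,128)[:2] for p in pts]); 
A=np.c_[2*W,np.ones(len(W))]; s=np.linalg.lstsq(A,(W**2).sum(1),rcond=None)[0]
print(W.round(1),s[:2],np.sqrt(s[2]+s[0]**2+s[1]**2))
t=cv2.imread('pics/t5.png')[:,:,::-1]; zoom(t,270,180,400,310,'pics/z11.png')
E
```

```text
[544.05267329 -53.22203932 172.        ] [556.6918585  -52.69273235  12.        ]
[[ 541.4 -127.3]
 [ 535.3   21.2]
 [ 477.3  -56.9]
 [ 487.4  -94.7]
 [ 488.9  -11.5]
 [ 595.7 -117.9]] [553.33168592 -53.13037764] 76.64703320839044
```

View pics/z10.png

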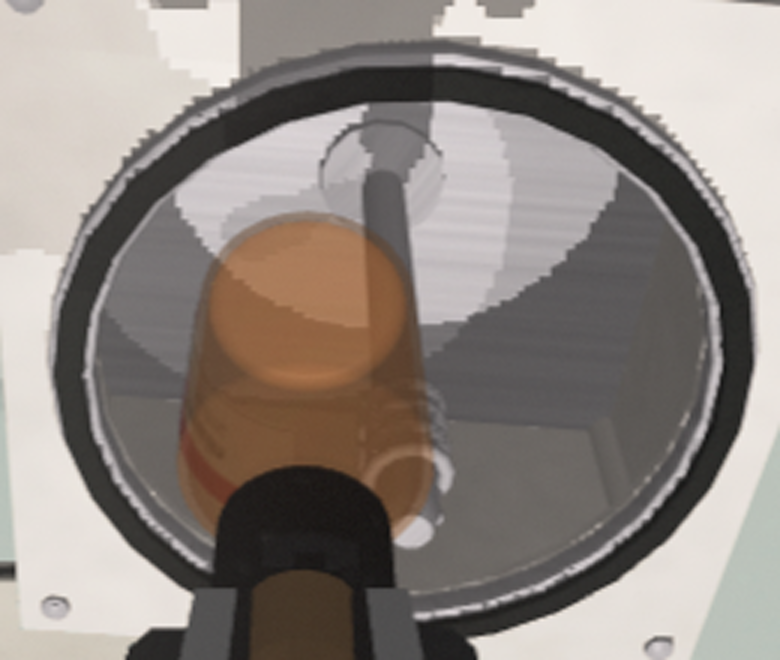

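View pics/z11.png

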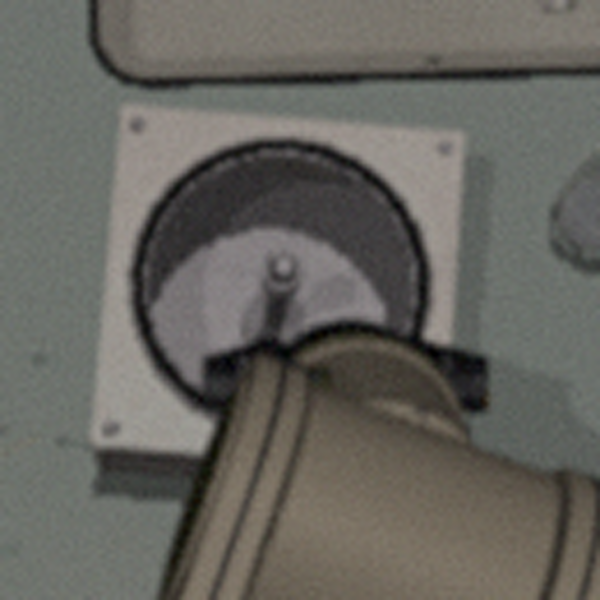

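```bash
python3 - <<'E'
from h import *
o,M=st()
f=lambda u,v:(220+u/3,90+v/3)
print(onz('wrist',f(413,528),172),onz('wrist',f(382,172),12),'top',onz('top',(270+283*130/600,180+267*130/600),172))
for nm,P in(('outer',[(55,340),(750,340),(400,67),(150,168),(650,160),(110,535)]),('inner',[(90,360),(715,335),(400,100),(180,180),(630,185),(130,500)])):
    W=np.array([onz('wrist',f(*p),128)[:2] for p in P]); 
    A=np.c_[2*W,np.ones(len(W))]; s=np.linalg.lstsq(A,(W**2).sum(1),rcond=None)[0]
    print(nm,s[:2],np.sqrt(s[2]+s[0]**2+s[1]**2))
g=o['eef_pos']-18.7*M[:,1];print('gp',g)
print(proj('wrist',[[*g[:2],6+g[2]],[*g[:2],g[2]-99]]))
E
```

```text
t 6.72 pos [505.6 -73.5 260.2] x [-0.02   1.    -0.015] y [ 0.362 -0.007 -0.932] F [ 0.4 -0.9 -0.2] T [-0.03  0.18 -0.03] w 0.136 q [-0.32 -0.5   2.04  0.11  1.26 -1.93]
[558.85638899 -51.72882838 172.        ] [556.02728862 -52.42905048  12.        ] top [560.57676183 -50.94849427 172.        ]
outer [560.60523285 -53.24019625] 80.06345658489127
inner [557.59784786 -53.0900201 ] 71.31441835653393
gp [498.82070157 -73.41170121 277.62386834]
[[322.67013485 354.68102319]
 [324.80969199 185.14742215]]
```

```bash
python3 -m crank '[0.03,0.04,-0.03,0,0,0,1, 0.02,0.03,-0.03,0,0,0,1, 0,0,0,0,0,0,1]'; python3 -c "
from h import *
o,M=st();print('gp',o['eef_pos']-18.7*M[:,1])"
```

```text
t: 6.97
eef_pos: [520.9, -55.2, 241.7]
eef_rot: [-0.391, 0.582, 0.585, -0.407]
contact_force: [-0.4, 0.2, -1.2]
width: 0.14
t 6.97 pos [520.9 -55.2 241.7] x [-0.016  1.    -0.017] y [ 0.363 -0.01  -0.932] F [-0.4  0.2 -1.2] T [-0.03  0.22  0.02] w 0.140 q [-0.26 -0.46  2.04  0.09  1.2  -1.87]
gp [514.16482033 -54.99885244 259.08659681]
```

```bash
python3 -m crank '[0,0.006,-0.06,0,0,0,1, 0,0,-0.06,0,0,0,1, 0,0,0,0,0,0,1]'; python3 -c "
from h import *
o,M=st();print('gp',o['eef_pos']-18.7*M[:,1])
im=camera('wrist');cv2.imwrite('pics/w6.png',im[:,:,::-1])"
```

```text
t: 7.22
eef_pos: [520.8, -55.6, 204.6]
eef_rot: [-0.391, 0.583, 0.584, -0.408]
contact_force: [-0.8, -0.0, -1.5]
width: 0.137
t 7.22 pos [520.8 -55.6 204.6] x [-0.014  1.    -0.018] y [ 0.362 -0.012 -0.932] F [-0.8 -0.  -1.5] T [ 0.05  0.25 -0.  ] w 0.137 q [-0.26 -0.44  2.1   0.09  1.13 -1.87]
gp [514.03143834 -55.42568895 222.02568809]
```

View pics/w6.png

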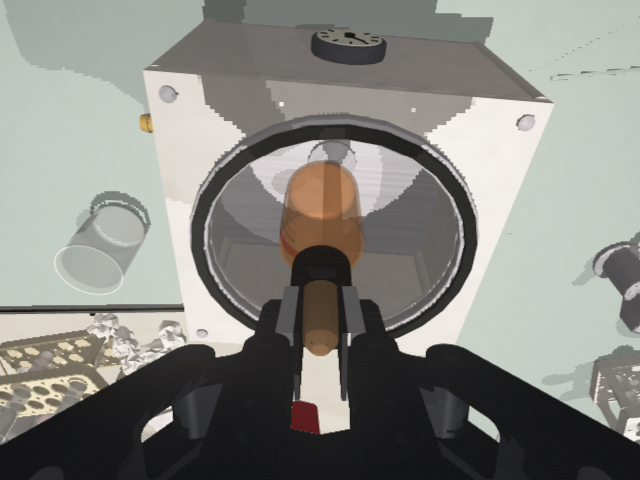

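```bash
python3 -m crank '[0,0.008,-0.06,0,0,0,1, 0,0,-0.06,0,0,0,1, 0,0,-0.06,0,0,0,1, 0,0,-0.06,0,0,0,1, 0,0,0,0,0,0,1]'; python3 -c "
from h import *
o,M=st();print('gp',o['eef_pos']-18.7*M[:,1])"
```

```text
t: 7.68
eef_pos: [524.3, -57.8, 140.3]
eef_rot: [-0.388, 0.587, 0.584, -0.405]
contact_force: [-0.7, -0.7, -1.4]
width: 0.139
t 7.68 pos [524.3 -57.8 140.3] x [-0.01   1.    -0.022] y [ 0.372 -0.017 -0.928] F [-0.7 -0.7 -1.4] T [-0.02  0.23 -0.04] w 0.139 q [-0.26 -0.38  2.17  0.1   0.98 -1.89]
gp [517.3460716  -57.52881498 157.62668103]
```

```bash
python3 -m crank '[-0.012,0.017,-0.03,0.014,0.01,0,1, -0.004,0.004,-0.05,0,0,0,1, -0.004,0.004,-0.05,0,0,0,1, 0,0,0,0,0,0,1]'; python3 -c "
from h import *
o,M=st();print('gp',o['eef_pos']-18.7*M[:,1])"
```

```text
t: 8.02
eef_pos: [520.9, -51.7, 106.6]
eef_rot: [-0.399, 0.581, 0.586, -0.401]
contact_force: [0.1, 0.9, -0.9]
width: 0.14
t 8.02 pos [520.9 -51.7 106.6] x [-0.008  1.     0.002] y [ 0.361  0.005 -0.933] F [ 0.1  0.9 -0.9] T [-0.01  0.21 -0.  ] w 0.140 q [-0.27 -0.34  2.2   0.13  0.92 -1.9 ]
gp [514.19405514 -51.78671847 123.99468867]
```

```bash
python3 -m crank '[-0.003,0.003,-0.04,0,0,0,1, -0.002,0,-0.02,0,0,0,1, 0,0,0,0,0,0,1]'; python3 -c "
from h import *
o,M=st();print('gp',o['eef_pos']-18.7*M[:,1])
im=camera('wrist');cv2.imwrite('pics/w7.png',im[:,:,::-1])"
```

```text
t: 8.27
eef_pos: [521.9, -51.7, 92.9]
eef_rot: [-0.398, 0.581, 0.587, -0.399]
contact_force: [-0.7, -0.5, -0.2]
width: 0.141
t 8.27 pos [521.9 -51.7  92.9] x [-0.007  1.     0.003] y [ 0.364  0.006 -0.931] F [-0.7 -0.5 -0.2] T [-0.03  0.22  0.01] w 0.141 q [-0.27 -0.32  2.21  0.13  0.89 -1.91]
gp [515.10521257 -51.80444743 110.3590233 ]
```

View pics/w7.png

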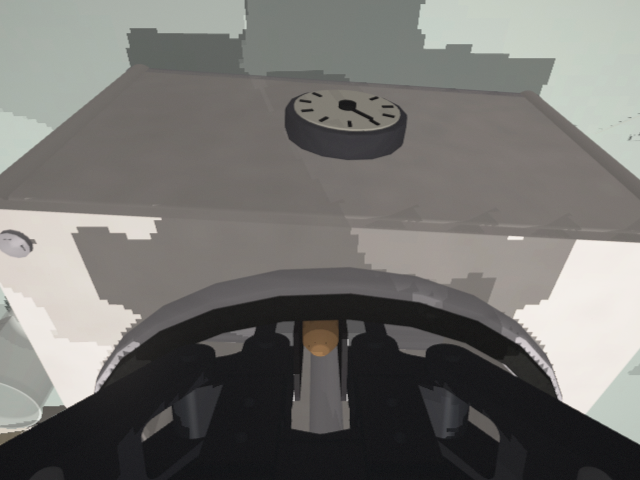

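```bash
python3 -m crank '[-0.003,0,-0.012,0,0,0,1, 0,0,-0.005,0,0,0,1]'; python3 -c "
from h import *
st()";python3 -m crank '[0,0,-0.006,0,0,0,1, 0,0,0,0,0,0,1]';python3 -c "
from h import *
st()"
```

```text
t: 8.48
eef_pos: [522.8, -52.3, 91.0]
eef_rot: [-0.397, 0.582, 0.587, -0.398]
contact_force: [-1.0, 0.7, -0.4]
width: 0.14
t 8.48 pos [522.8 -52.3  91. ] x [-0.007  1.     0.002] y [ 0.368  0.005 -0.93 ] F [-1.   0.7 -0.4] T [-0.04  0.26 -0.03] w 0.140 q [-0.27 -0.31  2.22  0.13  0.88 -1.91]
t: 8.65
eef_pos: [523.9, -52.6, 90.6]
eef_rot: [-0.396, 0.583, 0.588, -0.398]
contact_force: [0.2, 0.6, 0.0]
width: 0.139
t 8.65 pos [523.9 -52.6  90.6] x [-0.007  1.     0.002] y [ 0.37   0.004 -0.929] F [0.2 0.6 0. ] T [ 0.03  0.2  -0.05] w 0.139 q [-0.27 -0.31  2.22  0.13  0.88 -1.91]
```

```bash
python3 -m crank '[-0.01,0.002,-0.02,0,0.01,0,1, 0,0,0,0,0,0,1]'; python3 -c "
from h import *
st()"
```

```text
t: 8.82
eef_pos: [525.2, -53.2, 89.5]
eef_rot: [-0.397, 0.582, 0.586, -0.4]
contact_force: [0.6, 0.6, -0.2]
width: 0.14
t 8.82 pos [525.2 -53.2  89.5] x [-0.007  1.    -0.001] y [ 0.364  0.002 -0.931] F [ 0.6  0.6 -0.2] T [-0.02  0.15 -0.01] w 0.140 q [-0.27 -0.3   2.21  0.13  0.88 -1.91]
```

```bash
python3 -c "
from h import *
im=camera('side');zoom(im,200,100,460,300,'pics/s8.png')
im=camera('top');zoom(im,240,180,440,330,'pics/t8.png')
st()"
```

```text
t 8.92 pos [524.8 -53.   89.1] x [-0.007  1.    -0.   ] y [ 0.364  0.002 -0.932] F [-0.7  1.   5. ] T [0.06 0.09 0.03] w 0.140 q [-0.27 -0.3   2.21  0.13  0.88 -1.91]
```

View pics/s8.png

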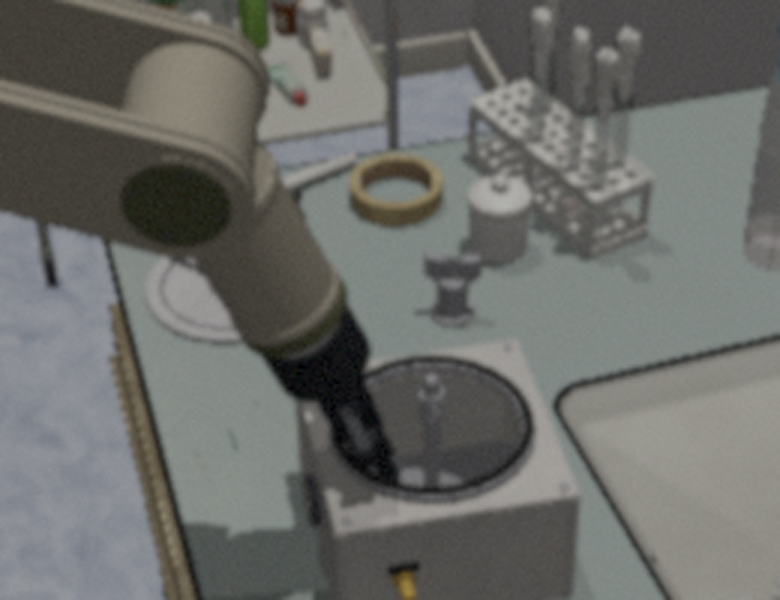

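View pics/t8.png

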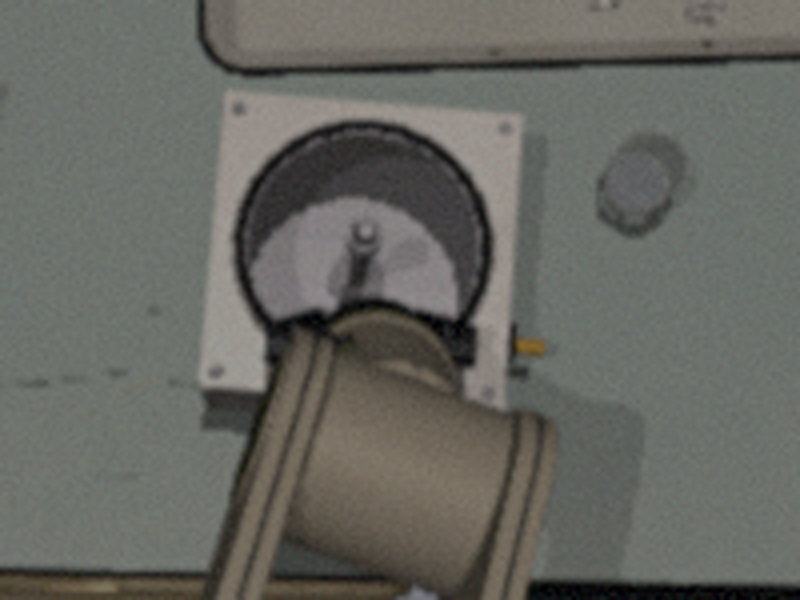

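```bash
python3 -m crank '[0,0,0,0,0,0,0.3, 0,0,0,0,0,0,0.3, 0,0,0,0,0,0,0.3]'; python3 -c "
from h import *
st()
im=camera('wrist');cv2.imwrite('pics/w9.png',im[:,:,::-1])"
```

```text
t: 9.17
eef_pos: [525.1, -52.9, 89.5]
eef_rot: [-0.397, 0.582, 0.586, -0.4]
contact_force: [0.7, 0.3, 2.6]
width: 0.348
t 9.17 pos [525.1 -52.9  89.5] x [-0.007  1.    -0.   ] y [ 0.364  0.002 -0.931] F [0.7 0.3 2.6] T [-0.08  0.02 -0.  ] w 0.348 q [-0.27 -0.3   2.21  0.13  0.88 -1.91]
```

View pics/w9.png

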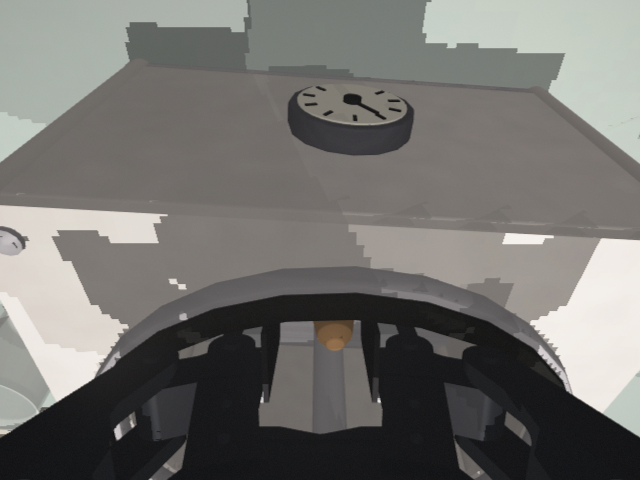

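```bash
python3 -m crank '[0,0,0.05,0,0,0,0.3, 0,0,0.1,0,0,0,0.3, 0,0,0.13,0,0,0,0.3, 0,0,0.138,0,0,0,0.3, 0,0,0.138,0,0,0,0.3, 0,0,0.05,0,0,0,0.3]'; python3 -c "
from h import *
o,M=st()
im=camera('wrist');cv2.imwrite('pics/w10.png',im[:,:,::-1])"
```

```text
t: 9.72
eef_pos: [512.9, -50.1, 263.3]
eef_rot: [-0.407, 0.575, 0.581, -0.406]
contact_force: [0.7, -0.7, 1.2]
width: 0.348
t 9.72 pos [512.9 -50.1 263.3] x [-0.006  1.     0.007] y [ 0.338  0.008 -0.941] F [ 0.7 -0.7  1.2] T [0.02 0.14 0.04] w 0.348 q [-0.27 -0.46  2.    0.1   1.28 -1.86]
```

View pics/w10.png

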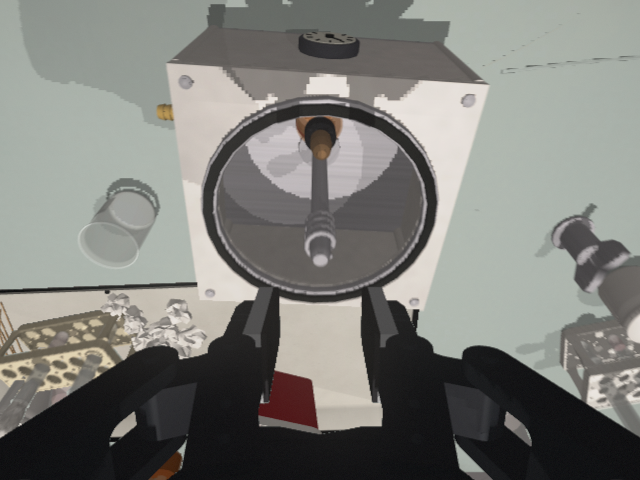

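Bottle A stands upright inside, with its bulb at (321,145) in front of the stud tip at (321,258), and the rim is clear of it. Next is bottle B. I turn half a revolution so the gripper leans away on the far side.

```bash
python3 -m crank '[0,0,0.03,0,0,-0.079,-1, 0,-0.03,0,0,0,-0.079,-1, 0,-0.05,0,0,0,-0.079,-1, 0,-0.08,0,0,0,-0.079,-1, 0,-0.08,0,0,0,-0.079,-1, 0,-0.08,0,0,0,-0.079,-1, 0,-0.08,0,0,0,-0.079,-1, 0,-0.08,0,0,0,-0.079,-1, 0,-0.08,0,0,0,-0.079,-1, 0,-0.08,0,0,0,-0.079,-1, 0,-0.08,0,0,0,-0.079,-1, 0,-0.08,0,0,0,-0.079,-1]'; python3 -c "
from h import *
o,M=st()"
```

```text
t: 10.77
eef_pos: [506.5, -294.9, 263.2]
eef_rot: [-0.578, 0.815, 0.03, -0.024]
contact_force: [0.5, 0.4, 1.0]
width: 1.001
t 10.77 pos [ 506.5 -294.9  263.2] x [ 0.997  0.076 -0.005] y [ 0.021 -0.33  -0.944] F [0.5 0.4 1. ] T [ 0.17 -0.04 -0.  ] w 1.001 q [-0.43 -0.07  1.67 -0.3   1.38 -0.48]
```

```bash
python3 -m crank '[0.01,-0.03,0,0,0,-0.079,-1, 0.01,-0.03,0,0,0,-0.079,-1, 0.01,-0.03,0,0,0,-0.079,-1, 0.01,-0.03,0,0,0,-0.079,-1, 0.01,-0.03,-0.02,0,0,-0.079,-1, 0.01,-0.03,-0.02,0,0,-0.079,-1, 0.01,-0.03,-0.04,0,0,-0.079,-1, 0.01,-0.03,-0.04,0,0,-0.079,-1, 0.01,-0.03,-0.04,0,0,-0.079,-1, 0.01,0,-0.04,0,0,-0.079,-1, 0,0,-0.04,0,0,-0.079,-1, 0,0,0,0,0,-0.079,-1]'; python3 -c "
from h import *
im=camera('wrist');cv2.imwrite('pics/w11.png',im[:,:,::-1])
o,M=st()"
```

```text
t: 11.77
eef_pos: [529.0, -378.9, 167.5]
eef_rot: [-0.442, 0.615, -0.542, 0.364]
contact_force: [0.2, -0.5, -0.8]
width: 0.999
t 11.82 pos [ 528.2 -379.9  167.8] x [ 0.136 -0.99  -0.03 ] y [-0.346 -0.019 -0.938] F [-2.   0.1 -0.8] T [ 0.   -0.12  0.  ] w 1.002 q [-0.59  0.59  1.07 -0.21  1.76  0.83]
```

View pics/w11.png

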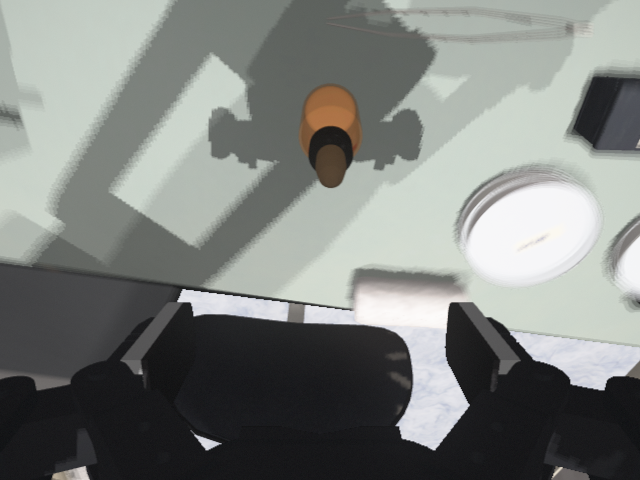

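```bash
python3 -m crank '[0,0,0,-0.01,0,-0.04,-1, 0,0,0,-0.01,0,-0.04,-1, 0,0,0,0,0,0,-1]'; python3 - <<'E'
from h import *
o,M=st()
im=camera('wrist');zoom(im,230,60,430,210,'pics/z12.png')
E
```

```text
t: 12.07
eef_pos: [526.0, -380.0, 163.2]
eef_rot: [-0.405, 0.584, -0.579, 0.399]
contact_force: [-0.4, -0.3, -0.1]
width: 1.001
t 12.07 pos [ 526.  -380.   163.2] x [ 0.01  -1.    -0.003] y [-0.353 -0.001 -0.936] F [-0.4 -0.3 -0.1] T [-0.   -0.19  0.02] w 1.001 q [-0.59  0.61  1.06 -0.2   1.77  0.96]
```

View pics/z12.png

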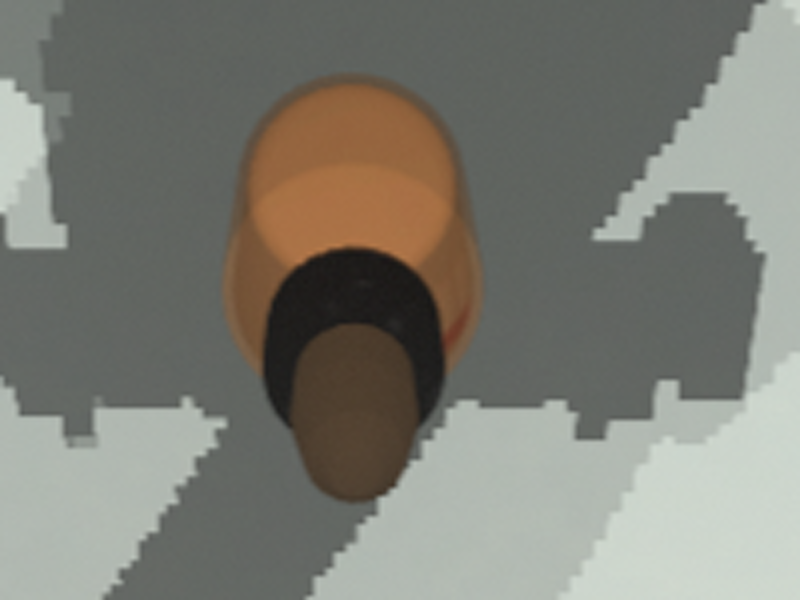

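```bash
python3 - <<'E'
from h import *
o,M=st()
p=onz('wrist',(319,178),100);print(p)
for p in (p,np.array([543,-377.,100])):
    g=p.copy();g[2]=98.5;t=g+18.7*M[:,1];print(t,(t-o['eef_pos'])/300)
E
```

```text
t 12.12 pos [ 526.  -379.8  163. ] x [ 0.013 -1.    -0.004] y [-0.353 -0.001 -0.935] F [-0.5 -0.6 -0.5] T [-0.01 -0.14 -0.06] w 1.001 q [-0.59  0.61  1.06 -0.2   1.77  0.95]
[ 545.40825393 -379.92583613  100.        ]
[ 538.79859197 -379.94554599   81.00708771] [ 0.04274945 -0.00045612 -0.27345849]
[ 536.39033804 -377.01970986   81.00708771] [ 0.03472194  0.00929666 -0.27345849]
```

```bash
python3 -m crank '[0.042,0.003,-0.06,0,0,0,-1, 0,0,-0.1,0,0,0,-1, 0,0,-0.08,0,0,0,-1, 0,0,0,0,0,0,-1]'; python3 - <<'E'
from h import *
im=camera('wrist');cv2.imwrite('pics/w13.png',im[:,:,::-1])
o,M=st()
E
```

```text
t: 12.45
eef_pos: [540.1, -378.9, 91.7]
eef_rot: [-0.411, 0.589, -0.572, 0.396]
contact_force: [-0.4, -0.2, -0.9]
width: 0.998
t 12.50 pos [ 540.6 -379.3   94. ] x [ 0.031 -1.    -0.003] y [-0.348 -0.008 -0.937] F [-0.1  0.3 -0. ] T [ 0.02 -0.22  0.02] w 1.004 q [-0.58  0.69  1.08 -0.2   1.67  0.97]
```

View pics/w13.png

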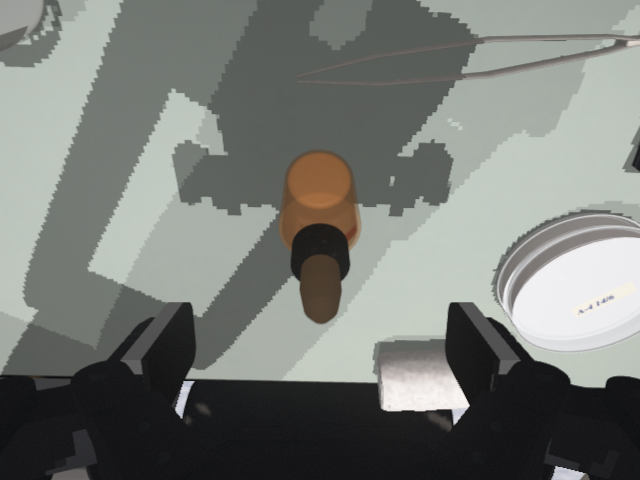

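```bash
python3 - <<'E'
from h import *
o,M=st()
p=onz('wrist',(321,313),100);print(p)
for dx in(-4,-2,0,2,4): print(dx,proj('wrist',[p+[dx,0,12.5]]))
g=p.copy();g[2]=98.5;t=g+18.7*M[:,1];print(t,(t-o['eef_pos'])/300)
E
```

```text
t 12.50 pos [ 540.6 -379.3   94. ] x [ 0.031 -1.    -0.003] y [-0.348 -0.008 -0.937] F [-0.1  0.3 -0. ] T [ 0.02 -0.22  0.02] w 1.004 q [-0.58  0.69  1.08 -0.2   1.67  0.97]
[ 544.86636862 -380.59723535  100.        ]
-4 [[320.57777808 349.50550041]]
-2 [[320.77418788 345.55408314]]
0 [[320.97397934 341.53463283]]
2 [[321.17724056 337.44537719]]
4 [[321.38406271 333.28448185]]
[ 538.35597316 -380.74994708   80.97055534] [-0.00732184 -0.00481622 -0.04344558]
```

```bash
python3 -m crank '[-0.002,-0.004,-0.043,0,0,0,-1, 0,0,0,0,0,0,-1]'; python3 - <<'E'
from h import *
o,M=st()
E
python3 -m crank '[0,0,0,0,0,0,1, 0,0,0,0,0,0,1, 0,0,0,0,0,0,1, 0,0,0,0,0,0,1, 0,0,0,0,0,0,1, 0,0,0,0,0,0,1, 0,0,0,0,0,0,1]'; python3 - <<'E'
from h import *
im=camera('wrist');zoom(im,220,200,420,350,'pics/z14.png')
o,M=st()
E
```

```text
t: 12.67
eef_pos: [540.7, -380.8, 82.9]
eef_rot: [-0.412, 0.59, -0.57, 0.397]
contact_force: [-0.7, 0.3, -1.1]
width: 0.997
t 12.67 pos [ 540.7 -380.8   82.9] x [ 0.035 -0.999 -0.002] y [-0.346 -0.01  -0.938] F [-0.7  0.3 -1.1] T [ 0.01 -0.14 -0.01] w 0.997 q [-0.58  0.7   1.09 -0.2   1.65  0.97]
t: 13.25
eef_pos: [543.3, -383.0, 89.8]
eef_rot: [-0.413, 0.59, -0.567, 0.4]
contact_force: [-0.4, -0.0, -0.7]
width: 0.127
t 13.30 pos [ 543.3 -383.    89.8] x [ 0.037 -0.999  0.003] y [-0.339 -0.016 -0.941] F [ 0.7 -0.3 -0.5] T [-0.03 -0.21  0.02] w 0.122 q [-0.58  0.69  1.08 -0.2   1.65  0.97]
```

View pics/z14.png

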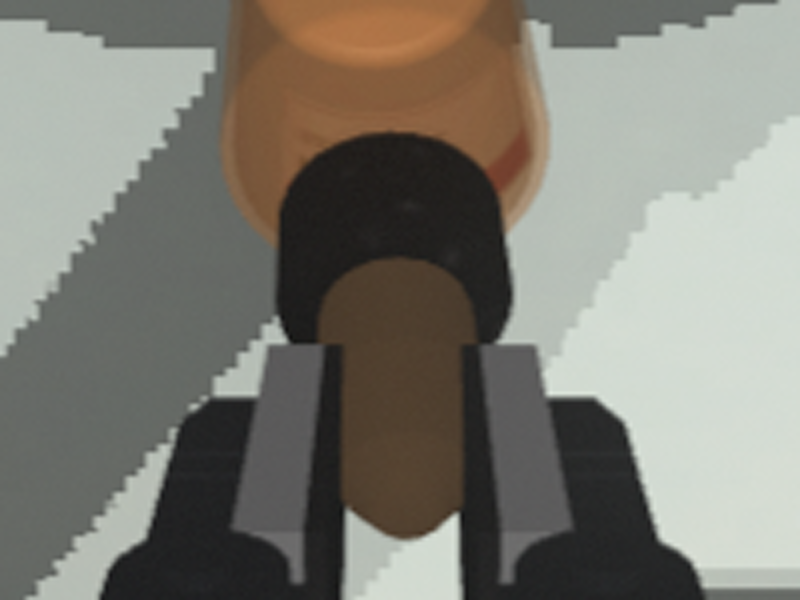

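```bash
python3 -m crank '[0,0,0,0,0,0,0.2, 0,0,0,0,0,0,0.2, -0.004,0.006,-0.022,0,0,0,0.2, 0,0,-0.006,0,0,0,0.2]'; python3 -c "
from h import *
st()"; python3 -m crank '[0,0,0,0,0,0,1, 0,0,0,0,0,0,1, 0,0,0,0,0,0,1, 0,0,0,0,0,0,1, 0,0,0,0,0,0,1]'; python3 -c "
from h import *
im=camera('wrist');zoom(im,220,200,420,350,'pics/z15.png')
o,M=st()"
```

```text
t: 13.63
eef_pos: [542.3, -381.3, 81.3]
eef_rot: [-0.413, 0.59, -0.567, 0.4]
contact_force: [0.4, 0.0, 1.0]
width: 0.4
t 13.63 pos [ 542.3 -381.3   81.3] x [ 0.037 -0.999  0.004] y [-0.338 -0.016 -0.941] F [0.4 0.  1. ] T [-0.05 -0.18  0.  ] w 0.400 q [-0.58  0.69  1.1  -0.2   1.64  0.97]
t: 14.05
eef_pos: [541.8, -380.8, 80.4]
eef_rot: [-0.413, 0.59, -0.567, 0.399]
contact_force: [0.5, 0.1, 0.0]
width: 0.145
t 14.10 pos [ 541.8 -380.7   80.4] x [ 0.037 -0.999  0.003] y [-0.34  -0.015 -0.94 ] F [-0.2  0.3  1.1] T [ 0.07 -0.19  0.01] w 0.142 q [-0.58  0.69  1.1  -0.2   1.64  0.97]
```

View pics/z15.png

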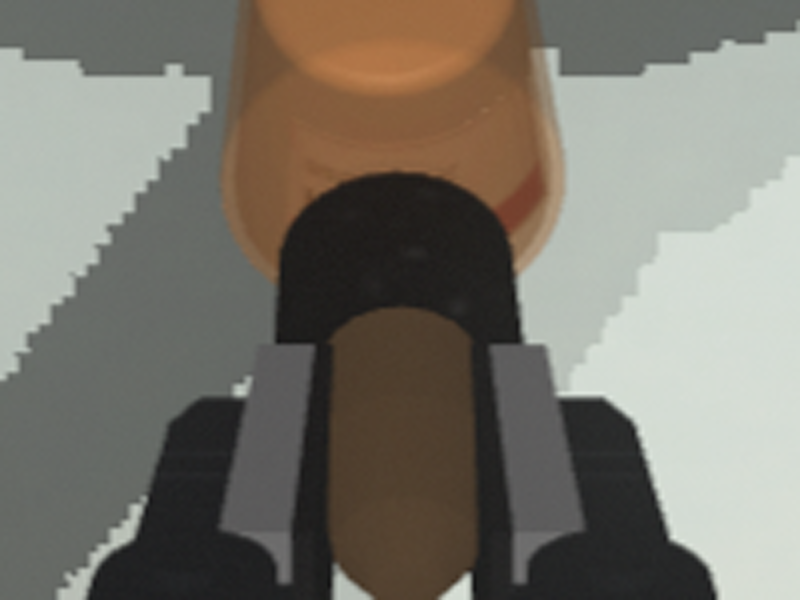

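```bash
python3 -m crank '[0,0,0.05,0,0,0,1, 0,0,0.138,0,0,0,1, 0,0,0.138,0,0,0,1, 0,0,0.138,0,0,0,1, 0,0,0.12,0,0,0,1]'; python3 -c "
from h import *
st()"; python3 -m crank '[0.01,0.05,0,0,0,0,1, 0.02,0.1,0,0,0,-0.005,1, 0.02,0.1,0,0,0,-0.005,1, 0.02,0.1,0,0,0,-0.005,1, 0.02,0.1,0,0,0,-0.005,1, 0.02,0.1,0,0,0,0,1, 0.02,0.1,0,0,0,0,1, 0.02,0.1,0,0,0,0,1, 0.02,0.1,0,0,0,0,1, 0,0.1,0,0,0,0,1, 0,0.05,0,0,0,0,1, 0,0,0,0,0,0,1]'; python3 -c "
from h import *
im=camera('wrist');cv2.imwrite('pics/w16.png',im[:,:,::-1])
o,M=st();print('gp',o['eef_pos']-18.7*M[:,1])"
```

```text
t: 14.52
eef_pos: [534.3, -375.7, 251.1]
eef_rot: [-0.411, 0.591, -0.574, 0.39]
contact_force: [1.0, -0.2, -0.3]
width: 0.142
t 14.52 pos [ 534.3 -375.7  251.1] x [ 0.037 -0.999 -0.012] y [-0.358 -0.002 -0.934] F [ 1.  -0.2 -0.3] T [-0.05 -0.23  0.01] w 0.142 q [-0.58  0.59  0.93 -0.21  1.92  0.91]
t: 15.52
eef_pos: [588.3, -66.3, 280.5]
eef_rot: [-0.407, 0.577, -0.576, 0.412]
contact_force: [-0.1, 0.4, -0.8]
width: 0.144
t 15.57 pos [588.4 -67.6 280.6] x [-0.003 -1.     0.007] y [-0.328 -0.006 -0.945] F [ 0.5  0.6 -0.3] T [-0.03 -0.22  0.01] w 0.148 q [-0.16  0.43  1.08 -0.06  1.96  1.4 ]
gp [594.50074942 -67.46854782 298.31274813]
```

View pics/w16.png

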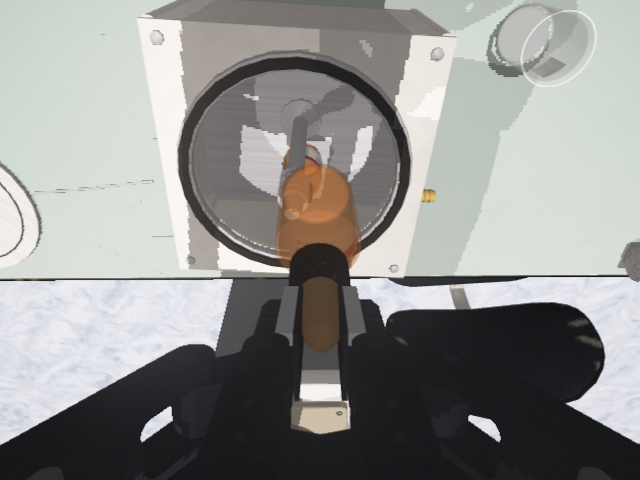

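```bash
python3 -m crank '[0.035,0.05,-0.03,0,0.008,0,1, 0,0,-0.06,0,0,0,1, 0,0,-0.06,0,0,0,1, 0,0,0,0,0,0,1]'; python3 -c "
from h import *
o,M=st();print('gp',o['eef_pos']-18.7*M[:,1])"
```

```text
t: 15.9
eef_pos: [600.0, -57.1, 237.9]
eef_rot: [-0.403, 0.578, -0.577, 0.412]
contact_force: [-0.5, -0.2, -2.1]
width: 0.147
t 15.90 pos [600.  -57.1 237.9] x [-0.006 -1.     0.011] y [-0.335 -0.008 -0.942] F [-0.5 -0.2 -2.1] T [-0.02 -0.17 -0.04] w 0.147 q [-0.15  0.48  1.1  -0.06  1.9   1.42]
gp [606.26989462 -56.92713627 255.51300553]
```

```bash
python3 -m crank '[-0.005,0.016,-0.03,0.006,0,0,1, 0,0,-0.05,0,0,0,1, 0,0,-0.05,0,0,0,1, 0,0,0,0,0,0,1]'; python3 -c "
from h import *
o,M=st();print('gp',o['eef_pos']-18.7*M[:,1])
im=camera('wrist');cv2.imwrite('pics/w17.png',im[:,:,::-1])"
```

```text
t: 16.23
eef_pos: [598.5, -56.3, 198.4]
eef_rot: [0.406, -0.575, 0.58, -0.411]
contact_force: [0.1, 0.1, -1.2]
width: 0.146
t 16.23 pos [598.5 -56.3 198.4] x [-0.011 -1.     0.002] y [-0.333  0.002 -0.943] F [ 0.1  0.1 -1.2] T [ 0.05 -0.17 -0.01] w 0.146 q [-0.15  0.49  1.16 -0.05  1.83  1.43]
gp [604.7080425  -56.38197941 216.03739773]
```

View pics/w17.png

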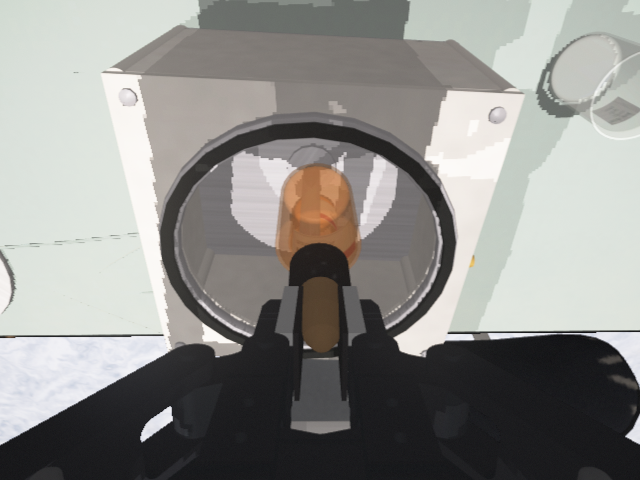

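```bash
python3 -m crank '[0,0.016,-0.05,0.003,0,0,1, 0,0,-0.05,0,0,0,1, 0,0,-0.05,0,0,0,1, 0,0,-0.05,0,0,0,1, 0,0,0,0,0,0,1]'; python3 -c "
from h import *
o,M=st();print('gp',o['eef_pos']-18.7*M[:,1])"
```

```text
t: 16.7
eef_pos: [600.2, -52.1, 137.8]
eef_rot: [0.409, -0.572, 0.58, -0.412]
contact_force: [-1.4, -1.1, -1.9]
width: 0.14
t 16.70 pos [600.2 -52.1 137.8] x [-0.012 -1.    -0.002] y [-0.326  0.006 -0.945] F [-1.4 -1.1 -1.9] T [-0.02 -0.19  0.02] w 0.140 q [-0.15  0.52  1.22 -0.04  1.73  1.44]
gp [606.26855303 -52.21878163 155.52060252]
```

```bash
python3 -m crank '[-0.008,0,-0.05,0,0.008,0,1, -0.002,0,-0.05,0,0,0,1, 0,0,-0.03,0,0,0,1, 0,0,0,0,0,0,1]'; python3 -c "
from h import *
o,M=st();print('gp',o['eef_pos']-18.7*M[:,1])"
```

```text
t: 17.03
eef_pos: [596.7, -51.9, 94.9]
eef_rot: [0.405, -0.575, 0.582, -0.408]
contact_force: [-0.8, -0.3, -1.2]
width: 0.145
t 17.03 pos [596.7 -51.9  94.9] x [-0.011 -1.    -0.002] y [-0.339  0.006 -0.941] F [-0.8 -0.3 -1.2] T [ 0.01 -0.17 -0.02] w 0.145 q [-0.15  0.57  1.25 -0.04  1.67  1.44]
gp [603.02566632 -51.99933694 112.51136788]
```

```bash
python3 -m crank '[0,0,-0.018,0,0,0,1, 0,0,0,0,0,0,1]'; python3 -c "
from h import *
o,M=st()";python3 -m crank '[0,0,-0.012,0,0,0,1, 0,0,0,0,0,0,1]'; python3 -c "
from h import *
o,M=st()"
```

```text
t: 17.2
eef_pos: [596.3, -51.8, 88.3]
eef_rot: [0.405, -0.575, 0.583, -0.408]
contact_force: [-0.0, 0.9, -0.8]
width: 0.142
t 17.20 pos [596.3 -51.8  88.3] x [-0.011 -1.    -0.002] y [-0.34   0.006 -0.94 ] F [-0.   0.9 -0.8] T [-0.04 -0.15  0.02] w 0.142 q [-0.15  0.57  1.25 -0.04  1.66  1.44]
t: 17.37
eef_pos: [597.7, -51.9, 87.1]
eef_rot: [0.405, -0.574, 0.582, -0.409]
contact_force: [-0.4, -0.2, 0.1]
width: 0.147
t 17.37 pos [597.7 -51.9  87.1] x [-0.011 -1.    -0.002] y [-0.337  0.006 -0.941] F [-0.4 -0.2  0.1] T [-0.01 -0.15  0.  ] w 0.147 q [-0.15  0.57  1.25 -0.04  1.66  1.44]
```

```bash
python3 -m crank '[0,0,-0.006,0,0,0,1, 0,0,0,0,0,0,0.3, 0,0,0,0,0,0,0.3, 0,0,0,0,0,0,0.3]'; python3 -c "
from h import *
st()
im=camera('wrist');cv2.imwrite('pics/w18.png',im[:,:,::-1])"
```

```text
t: 17.7
eef_pos: [596.6, -49.2, 87.9]
eef_rot: [0.406, -0.574, 0.583, -0.407]
contact_force: [-0.6, -0.4, 2.5]
width: 0.353
t 17.70 pos [596.6 -49.2  87.9] x [-0.011 -1.    -0.006] y [-0.34   0.009 -0.94 ] F [-0.6 -0.4  2.5] T [-0.05 -0.07 -0.  ] w 0.353 q [-0.14  0.57  1.25 -0.04  1.66  1.44]
```

View pics/w18.png

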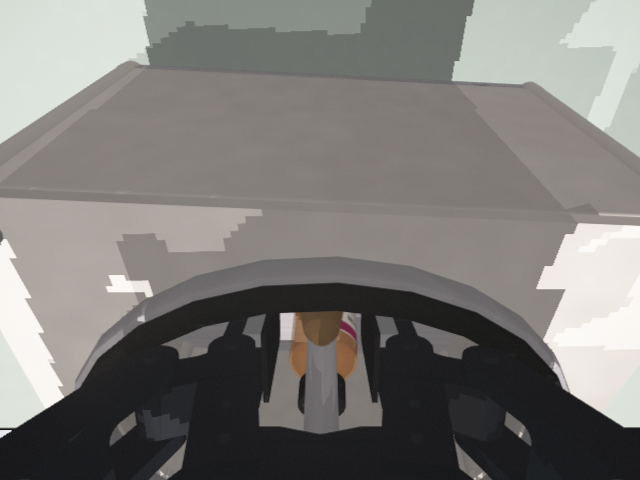

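```bash
python3 -m crank '[0.004,0,0.05,0,0,0,0.3, 0.004,0,0.1,0,0,0,0.3, 0.004,0,0.13,0,0,0,0.3, 0,0,0.138,0,0,0,0.3, 0,0,0.138,0,0,0,0.3, 0,0,0.08,0,0,0,0.3, 0,0,0,0,0,0,0.3]'; python3 -c "
from h import *
o,M=st()
im=camera('wrist');cv2.imwrite('pics/w19.png',im[:,:,::-1])
cv2.imwrite('pics/t19.png',camera('top')[:,:,::-1])"
```

```text
t: 18.33
eef_pos: [597.1, -50.1, 289.2]
eef_rot: [0.405, -0.574, 0.583, -0.407]
contact_force: [0.3, -0.1, 1.3]
width: 0.348
t 18.33 pos [597.1 -50.1 289.2] x [-0.012 -1.    -0.004] y [-0.34   0.008 -0.94 ] F [ 0.3 -0.1  1.3] T [ 0.01 -0.23  0.03] w 0.348 q [-0.14  0.46  1.03 -0.04  2.    1.43]
```

View pics/w19.png

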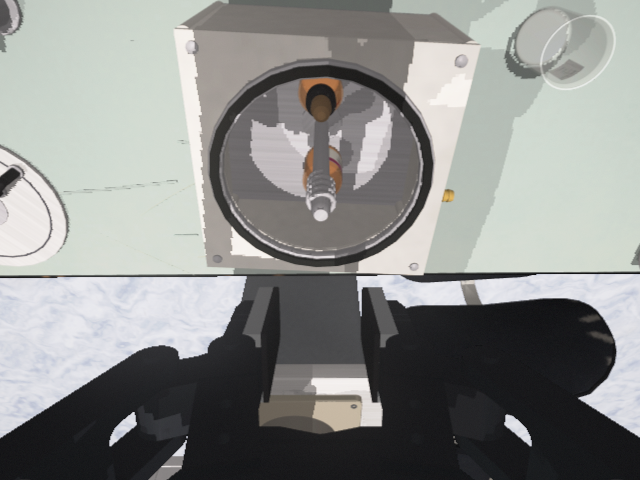

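View pics/t19.png

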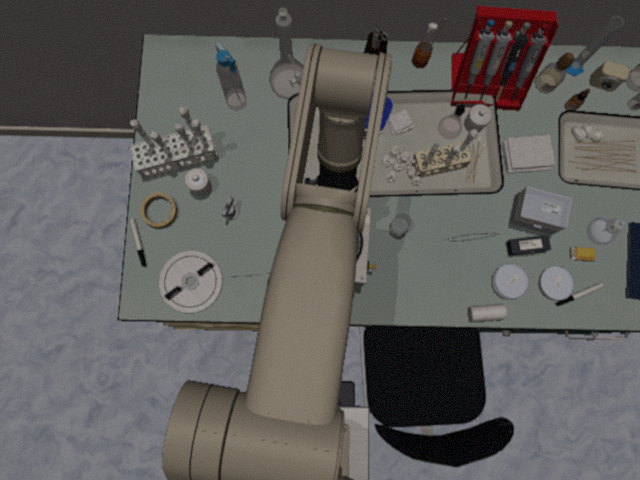

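Both bottles stand upright in the chamber: B at (320,100) and A behind the stud at (322,165). The stud tip is at (320,214), and the cover has not moved. I untilt the tool and turn toward the cover handle.

```bash
python3 -m crank '[0,0,0.02,0,-0.06,0,-1, 0,0.01,0.02,0,-0.06,0,-1, 0,0.03,0,0,-0.06,0,-1, -0.02,0.06,0,0,-0.042,0,-1, -0.03,0.08,0,0,0,0.079,-1, -0.03,0.08,0,0,0,0.079,-1, -0.03,0.08,0,0,0,0.079,-1, -0.03,0.08,0,0,0,0.079,-1, -0.03,0.08,0,0,0,0.079,-1, -0.03,0.08,0,0,0,0.079,-1, -0.03,0.08,0,0,0,0.079,-1, -0.03,0.08,0,0,0,0.079,-1]'; python3 -c "
from h import *
o,M=st()"; python3 -m crank '[-0.03,0.06,0,0,0,0.079,-1, -0.03,0.06,0,0,0,0.079,-1, -0.03,0.06,0,0,0,0.079,-1, -0.03,0.06,-0.02,0,0,0.079,-1, -0.02,0.03,-0.02,0,0,0.079,-1, 0,0,-0.02,0,0,0.079,-1, 0,0,-0.02,0,0,0.079,-1, 0,0,0,0,0,0.079,-1, 0,0,0,0,0,0.079,-1, 0,0,0,0,0,0.079,-1, 0,0,0,0,0,0,-1]'; python3 -c "
from h import *
o,M=st()
im=camera('wrist');cv2.imwrite('pics/w20.png',im[:,:,::-1])"
```

```text
t: 19.43
eef_pos: [504.9, 173.0, 260.2]
eef_rot: [-0.668, 0.686, -0.214, 0.193]
contact_force: [-0.5, 0.1, 0.5]
width: 1.001
t 19.43 pos [504.9 173.  260.2] x [ 0.834 -0.552 -0.021] y [-0.036 -0.016 -0.999] F [-0.5  0.1  0.5] T [-0.01 -0.07 -0.02] w 1.001 q [ 0.24 -0.02  1.59 -0.01  1.61  0.82]
t: 20.35
eef_pos: [446.4, 258.8, 209.4]
eef_rot: [-0.648, 0.687, 0.219, -0.247]
contact_force: [-0.6, 0.9, -0.6]
width: 0.998
t 20.35 pos [446.4 258.8 209.4] x [ 0.782  0.621 -0.056] y [-0.019 -0.065 -0.998] F [-0.6  0.9 -0.6] T [ 0.03 -0.06  0.04] w 0.998 q [ 0.46 -0.04  1.7  -0.05  1.52 -0.21]
```

View pics/w20.png

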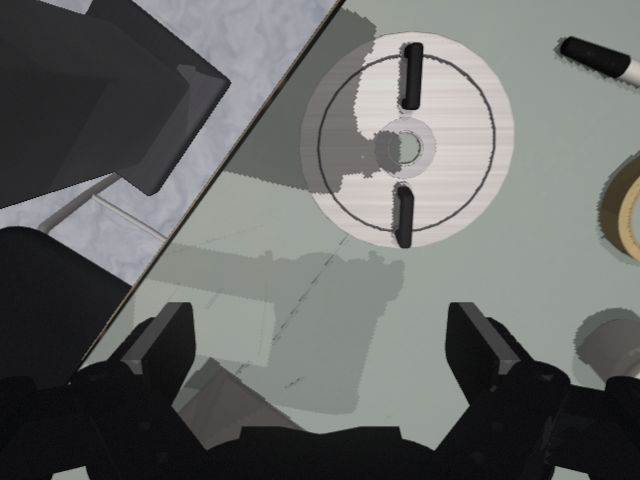

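```bash
python3 - <<'E'
from h import *
o,M=st()
im=cv2.imread('pics/w20.png')[:,:,::-1]; zoom(im,290,20,530,260,'pics/z20.png',2.5)
a=onz('wrist',(405,218),37);b=onz('wrist',(414,75),37);c=onz('wrist',(405,148),6)
print(a,b,c,(a+b)/2,np.degrees(np.arctan2(*(a-b)[1::-1])),np.linalg.norm(a-b))
r=R.align_vectors([[0,0,-1],[np.cos(np.radians(38.5)),np.sin(np.radians(38.5)),0]],[M[:,1],M[:,0]])[0]
print('rotvec/90',np.degrees(r.as_rotvec())/90)
E
```

```text
t 20.40 pos [446.2 258.7 209.1] x [ 0.786  0.616 -0.056] y [-0.02  -0.065 -0.998] F [-0.3 -0.  -0.7] T [0.05 0.06 0.02] w 1.003 q [ 0.46 -0.04  1.7  -0.05  1.52 -0.2 ]
[495.59395539 281.59010322  37.        ] [433.0901572  361.04797623  37.        ] [466.47429318 320.52289854   6.        ] [464.3420563  321.31903972  37.        ] -51.81041407514426 101.09539243604388
rotvec/90 [ 0.04160589 -0.01291214  0.00407235]
```

View pics/z20.png

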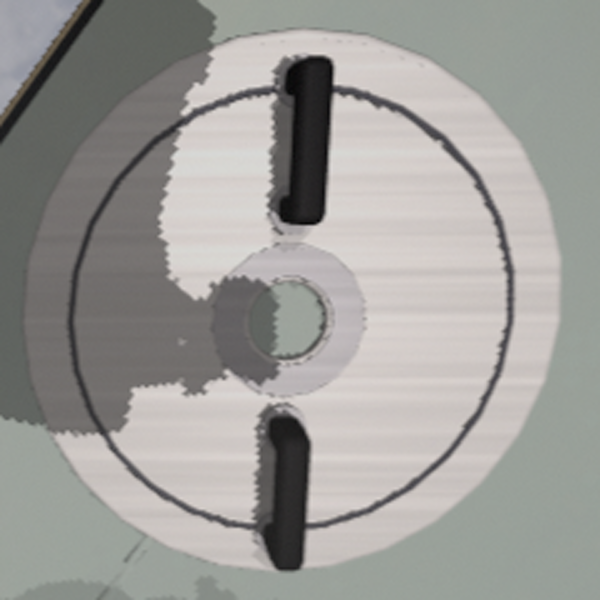

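```bash
python3 -m crank '[0.04,0.02,-0.08,0.02,-0.006,0,-1, 0.04,0.02,-0.1,0.02,-0.006,0,-1, 0.04,0.016,-0.1,0,0,0,-1, 0.04,0.016,-0.1,0,0,0,0.2, 0,0,0,0,0,0,0.2, 0,0,0,0,0,0,0.2]'; python3 -c "
from h import *
o,M=st()
im=camera('wrist');cv2.imwrite('pics/w21.png',im[:,:,::-1])"
```

```text
t: 20.9
eef_pos: [494.0, 279.5, 87.4]
eef_rot: [0.672, -0.671, -0.219, 0.222]
contact_force: [0.1, 0.5, 1.0]
width: 0.602
t 20.90 pos [494.  279.5  87.4] x [ 0.805  0.593 -0.004] y [-0.005 -0.    -1.   ] F [0.1 0.5 1. ] T [ 0.05 -0.05  0.02] w 0.602 q [ 0.42  0.16  1.72  0.    1.26 -0.21]
```

View pics/w21.png

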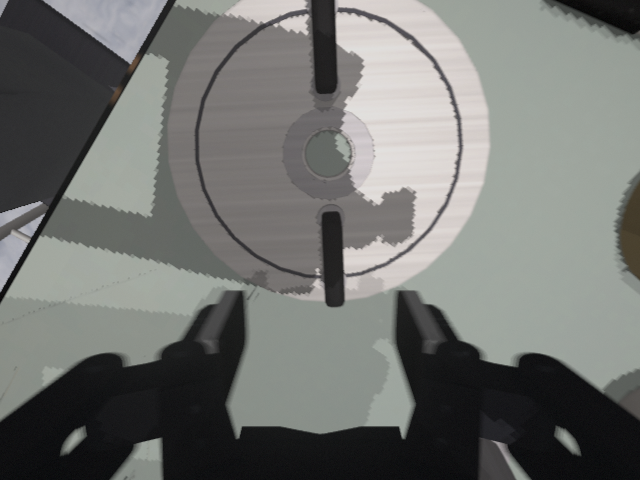

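```bash
python3 - <<'E'
from h import *
o,M=st()
a=onz('wrist',(333,258),37);c=onz('wrist',(328,153),6);e1=onz('wrist',(332,214),37);e2=onz('wrist',(335,303),37)
print(a,c,e1,e2,np.degrees(np.arctan2(*(e2-e1)[1::-1])), (a[:2]-o['eef_pos'][:2])/300)
E
```

```text
t 20.95 pos [493.2 279.2  86.9] x [ 0.805  0.594 -0.005] y [-0.006 -0.001 -1.   ] F [-1.6 -1.  -0.7] T [ 0.07  0.04 -0.  ] w 0.515 q [ 0.42  0.16  1.72  0.    1.26 -0.21]
[494.92154558 284.35826949  37.        ] [465.24840313 320.72996301   6.        ] [481.59999489 301.30379201  37.        ] [509.7722706  266.24653294  37.        ] -51.214380702245876 [0.00564674 0.01721654]
```

```bash
python3 -m crank '[0.012,0.010,-0.06,0,0,0.026,0.2, 0,0,-0.08,0,0,0,0.2, 0,0,-0.06,0,0,0,0.2, 0,0,0,0,0,0,0.2]'; python3 -c "
from h import *
o,M=st()
im=camera('wrist');cv2.imwrite('pics/w22.png',im[:,:,::-1])"
```

```text
t: 21.28
eef_pos: [500.1, 283.8, 33.5]
eef_rot: [0.668, -0.667, -0.234, 0.231]
contact_force: [-1.0, 0.1, -0.0]
width: 0.398
t 21.28 pos [500.1 283.8  33.5] x [0.783 0.622 0.005] y [ 0.004  0.003 -1.   ] F [-1.   0.1 -0. ] T [-0.01  0.07 -0.03] w 0.398 q [ 0.43  0.24  1.74  0.    1.15 -0.25]
```

View pics/w22.png

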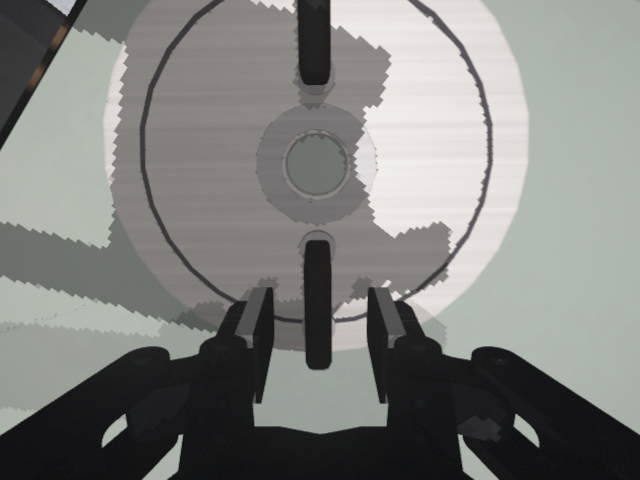

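```bash
python3 -m crank '[-0.004,0,-0.045,0,0,0,0.2, -0.004,0,-0.016,0,0,0,0.2, 0,0,0,0,0,0,0.2]'; python3 -c "
from h import *
o,M=st()"
```

```text
t: 21.58
eef_pos: [501.7, 285.9, 22.1]
eef_rot: [0.669, -0.667, -0.237, 0.227]
contact_force: [0.4, 0.2, 0.1]
width: 0.398
t 21.58 pos [501.7 285.9  22.1] x [0.784 0.62  0.015] y [ 0.013  0.007 -1.   ] F [0.4 0.2 0.1] T [ 0.02  0.06 -0.03] w 0.398 q [ 0.43  0.26  1.75  0.    1.12 -0.24]
```

```bash
python3 -m crank '[-0.014,-0.010,-0.028,-0.004,0.008,0,0.2, 0,0,0,0,0,0,0.2]'; python3 -c "
from h import *
o,M=st()
im=camera('wrist');cv2.imwrite('pics/w23.png',im[:,:,::-1])"
```

```text
t: 21.75
eef_pos: [498.0, 283.2, 14.9]
eef_rot: [0.668, -0.668, -0.233, 0.231]
contact_force: [-0.5, -0.8, -2.3]
width: 0.404
t 21.75 pos [498.  283.2  14.9] x [0.785 0.62  0.002] y [ 0.002  0.001 -1.   ] F [-0.5 -0.8 -2.3] T [ 0.   -0.    0.02] w 0.404 q [ 0.43  0.27  1.75  0.    1.12 -0.24]
```

View pics/w23.png

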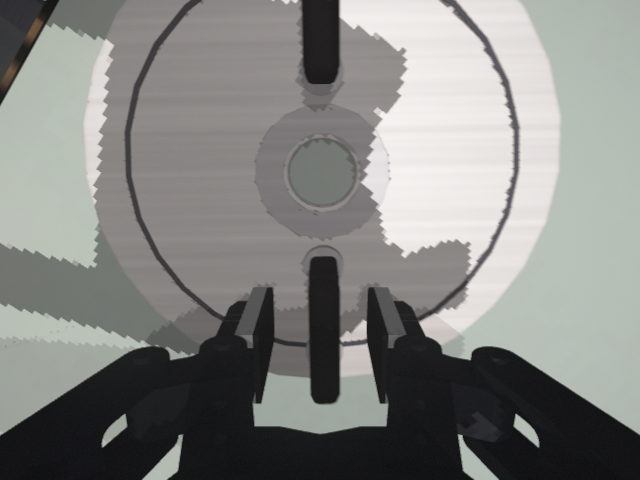

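```bash
python3 -m crank '[0,0,0,0,0,0,1, 0,0,0,0,0,0,1, 0,0,0,0,0,0,1, 0,0,0,0,0,0,1, 0,0,0,0,0,0,1]'; python3 -c "
from h import *
o,M=st()"; python3 -m crank '[0,0,0.06,0,0,0,1, 0,0,0.1,0,0,0,1, 0,0,0,0,0,0,1]'; python3 -c "
from h import *
o,M=st()
im=camera('wrist');cv2.imwrite('pics/w24.png',im[:,:,::-1])
im=camera('side');zoom(im,200,100,360,220,'pics/s24.png')"
```

```text
t: 22.22
eef_pos: [499.6, 283.9, 16.7]
eef_rot: [0.668, -0.668, -0.234, 0.23]
contact_force: [0.2, -0.5, -1.1]
width: 0.098
t 22.22 pos [499.6 283.9  16.7] x [0.785 0.62  0.005] y [ 0.004  0.003 -1.   ] F [ 0.2 -0.5 -1.1] T [-0.01  0.04  0.05] w 0.098 q [ 0.43  0.27  1.75  0.    1.12 -0.24]
t: 22.47
eef_pos: [496.9, 282.5, 62.9]
eef_rot: [0.668, -0.668, -0.231, 0.233]
contact_force: [1.0, 1.4, -1.4]
width: 0.102
t 22.47 pos [496.9 282.5  62.9] x [ 0.785  0.62  -0.001] y [-0.001 -0.    -1.   ] F [ 1.   1.4 -1.4] T [ 0.01 -0.27  0.03] w 0.102 q [ 0.43  0.2   1.73  0.    1.21 -0.24]
```

View pics/w24.png

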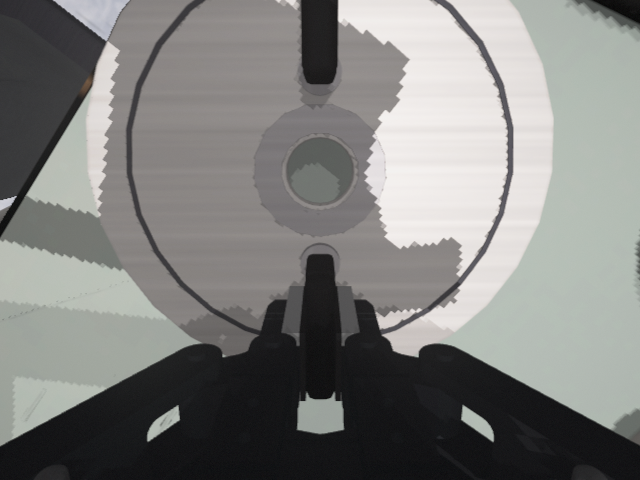

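View pics/s24.png

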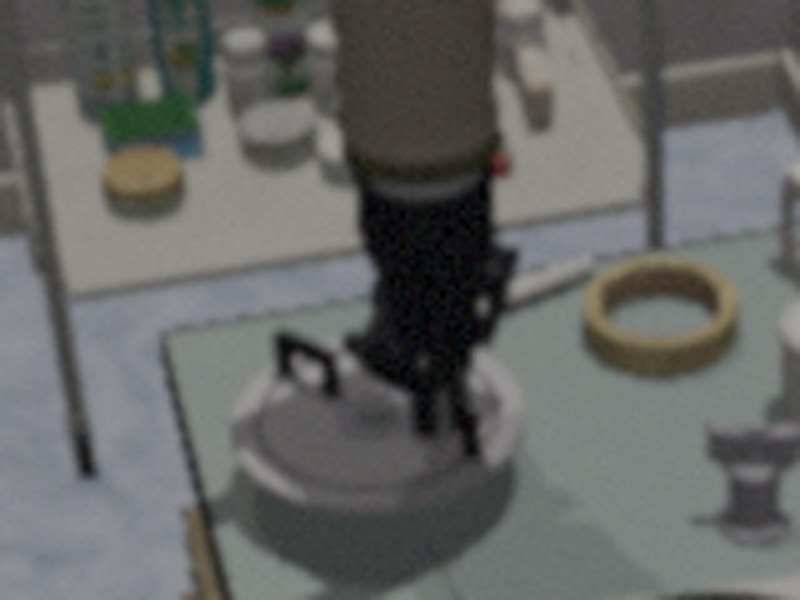

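The cover hangs flat from the handle, with its hole at (320,172) as before the lift. I carry it to the stud.

```bash
python3 -m crank '[0,0,0.1,0,0,0,1, 0,0,0.12,0,0,0,1, 0,0,0.12,0,0,0,1, 0,0,0.12,0,0,0,1, 0,0,0.08,0,0,0,1, 0.02,-0.05,0.03,0,0,0,1, 0.03,-0.1,0,0,0,0,1, 0.03,-0.12,0,0,0,0,1, 0.03,-0.12,0,0,0,0,1, 0.03,-0.12,0,0,0,0,1, 0.03,-0.12,0,0,0,0,1, 0.03,-0.12,0,0,0,0,1]'; python3 -m crank '[0.03,-0.12,0,0,0,0,1, 0.03,-0.12,0,0,0,0,1, 0.03,-0.12,0,0,0,0,1, 0.02,-0.10,0,0,0,0,1, 0,-0.05,0,0,0,0,1, 0,0,0,0,0,0,1]'; python3 -c "
from h import *
o,M=st()
im=camera('wrist');cv2.imwrite('pics/w25.png',im[:,:,::-1])"
```

```text
t: 23.57
eef_pos: [541.6, 50.6, 212.7]
eef_rot: [0.667, -0.666, -0.223, 0.25]
contact_force: [1.0, 0.2, -3.6]
width: 0.105
t: 24.07
eef_pos: [571.2, -117.7, 199.1]
eef_rot: [0.669, -0.665, -0.216, 0.252]
contact_force: [-0.9, -0.1, -4.0]
width: 0.103
t 24.07 pos [ 571.2 -117.7  199.1] x [ 0.779  0.625 -0.046] y [-0.051 -0.011 -0.999] F [-0.9 -0.1 -4. ] T [-0.17 -0.08  0.  ] w 0.103 q [-0.28  0.15  1.53 -0.02  1.51 -0.95]
```

View pics/w25.png

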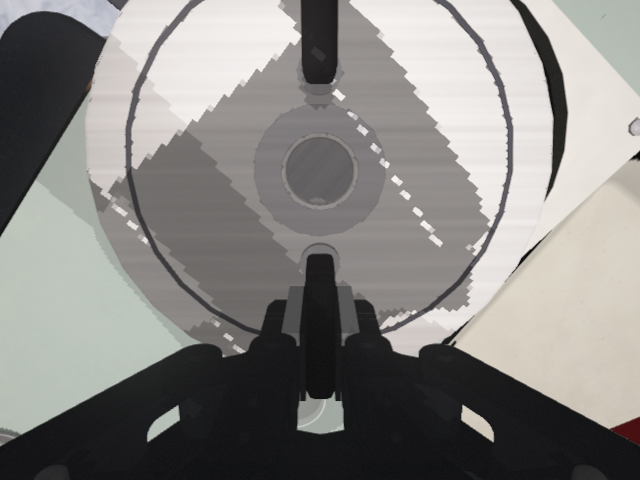

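```bash
python3 -m crank '[0.02,0.03,0.06,0.007,-0.032,0,1, 0.04,0.045,0.05,0,0,0,1, 0,0,0,0,0,0,1]'; python3 -c "
from h import *
o,M=st()
im=camera('wrist');cv2.imwrite('pics/w26.png',im[:,:,::-1])
p=o['eef_pos']-10.7*M[:,1]*-1
print('hole(top face) ',onz('wrist',(320,171),o['eef_pos'][2]-10.7), 'tool+52z', o['eef_pos']+52*M[:,2])
"
```

```text
t: 24.37
eef_pos: [586.0, -91.3, 225.1]
eef_rot: [0.671, -0.664, -0.231, 0.236]
contact_force: [1.3, 0.1, -2.1]
width: 0.103
t 24.37 pos [586.  -91.3 225.1] x [ 0.782  0.623 -0.004] y [-0.01   0.006 -1.   ] F [ 1.3  0.1 -2.1] T [-0.09 -0.16 -0.03] w 0.103 q [-0.24  0.13  1.5   0.    1.52 -0.92]
hole(top face)  [552.53749726 -54.18594419 214.42089202] tool+52z [553.56913235 -50.675545   225.71333619]
```

View pics/w26.png

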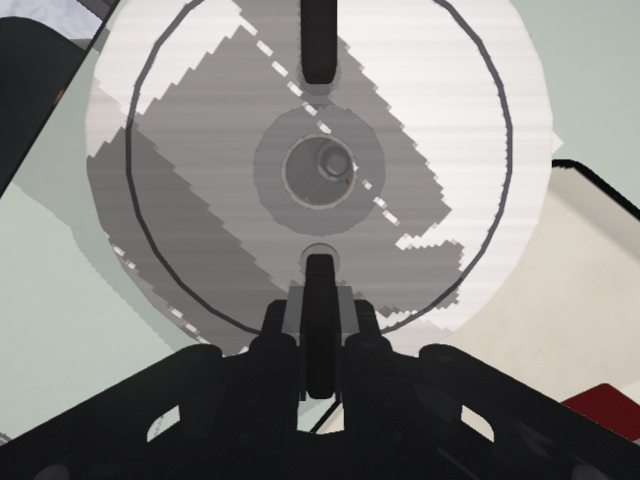

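The stud tip shows through the cover's hole at (336,162), and the hole's centre is (320,171).

```bash
python3 -c "
from h import *
o,M=st()
h=onz('wrist',(320,171),o['eef_pos'][2]-10.7);s=onz('wrist',(336,163),172)
print(h,s,s-h,(s-h)/300)"
```

```text
t 24.42 pos [584.8 -92.1 223.5] x [ 0.782  0.624 -0.007] y [-0.013  0.006 -1.   ] F [-0.  -0.8 -3.4] T [-0.13 -0.11  0.02] w 0.100 q [-0.24  0.13  1.51  0.    1.52 -0.92]
[552.64206491 -54.33531124 212.82871165] [558.73815901 -50.80006298 172.        ] [  6.0960941    3.53524826 -40.82871165] [ 0.02032031  0.01178416 -0.13609571]
```

```bash
python3 -m crank '[0.022,0.014,-0.04,-0.004,-0.01,0,1, 0,0,-0.03,0,0,0,1, 0,0,0,0,0,0,1]'; python3 -c "
from h import *
im=camera('wrist')
cv2.imwrite('pics/w27.png',im[:,:,::-1]);zoom(im,260,110,380,230,'pics/z27.png')
o,M=st()"
```

```text
t: 24.67
eef_pos: [590.1, -85.4, 198.9]
eef_rot: [-0.667, 0.667, 0.235, -0.235]
contact_force: [0.7, 0.2, -4.8]
width: 0.1
t 24.72 pos [590.1 -85.2 199.3] x [ 0.779  0.627 -0.001] y [-0.001  0.    -1.   ] F [-0.3  0.6 -4.2] T [-0.14 -0.11  0.03] w 0.103 q [-0.23  0.14  1.54 -0.    1.47 -0.91]
```

View pics/z27.png

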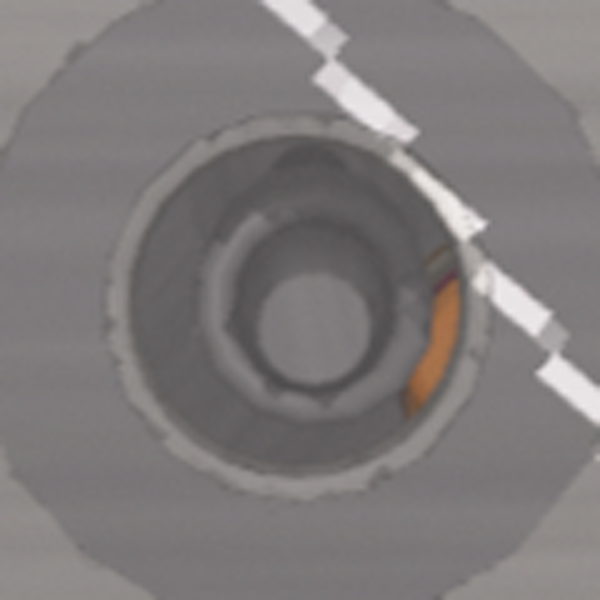

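```bash
python3 -c "
from h import *
o,M=st()
h=onz('wrist',(319.6,171),o['eef_pos'][2]-10.7);s=onz('wrist',(323,175.6),172)
print(h,s,s-h,(s-h)/300)"
```

```text
t 24.72 pos [590.1 -85.2 199.3] x [ 0.779  0.627 -0.001] y [-0.001  0.    -1.   ] F [-0.3  0.6 -4.2] T [-0.14 -0.11  0.03] w 0.103 q [-0.23  0.14  1.54 -0.    1.47 -0.91]
[557.75926643 -47.68987151 188.60080532] [561.25278964 -49.92311882 172.        ] [  3.49352322  -2.23324731 -16.60080532] [ 0.01164508 -0.00744416 -0.05533602]
```

```bash
python3 -m crank '[0.012,-0.008,-0.03,0,0,0,1, 0,0,-0.02,0,0,0,1, 0,0,0,0,0,0,1]'; python3 -c "
from h import *
im=camera('wrist')
zoom(im,260,110,380,230,'pics/z28.png')
o,M=st()
print(proj('wrist',[[560.5,-50.5,172]]),onz('wrist',(319.6,171),o['eef_pos'][2]-10.7))"
```

```text
t: 24.97
eef_pos: [593.1, -87.8, 182.3]
eef_rot: [0.667, -0.666, -0.234, 0.236]
contact_force: [-0.2, -0.2, -3.0]
width: 0.098
t 25.02 pos [593.1 -87.9 182.6] x [ 0.779  0.627 -0.002] y [-0.003  0.    -1.   ] F [-0.6 -0.  -3.1] T [-0.12 -0.1  -0.01] w 0.099 q [-0.23  0.16  1.55 -0.    1.44 -0.91]
[[318.91775396 170.88110072]] [560.72251154 -50.38621377 171.93149803]
```

View pics/z28.png

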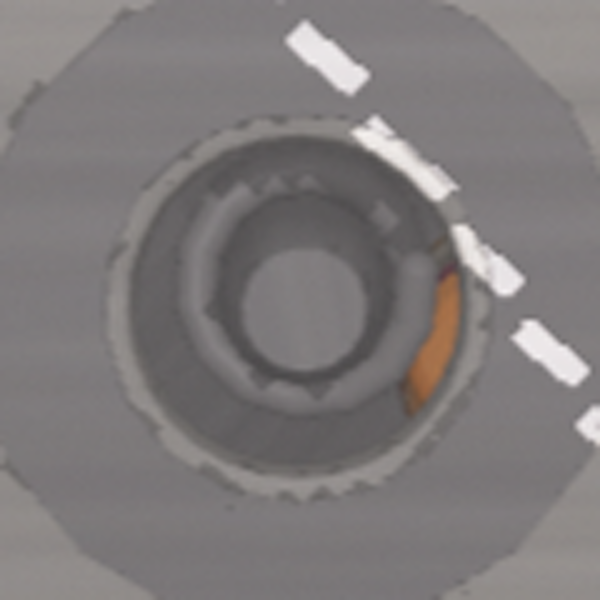

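```bash
python3 -m crank '[0.001,-0.001,-0.03,0,0,0,1, 0,0,-0.02,0,0,0,1]'; python3 -c "
from h import *
o,M=st()
print(o['eef_pos']+51.5*M[:,2])
im=camera('wrist')
zoom(im,260,110,380,230,'pics/z29.png')"
```

```text
t: 25.18
eef_pos: [594.4, -88.9, 168.5]
eef_rot: [-0.667, 0.667, 0.235, -0.235]
contact_force: [-0.4, 0.6, -3.3]
width: 0.102
t 25.18 pos [594.4 -88.9 168.5] x [ 0.779  0.627 -0.   ] y [-0. -0. -1.] F [-0.4  0.6 -3.3] T [ 0.04  0.02 -0.01] w 0.102 q [-0.23  0.17  1.56 -0.    1.41 -0.91]
[562.10402901 -48.71631324 168.4406738 ]
```

View pics/z29.png

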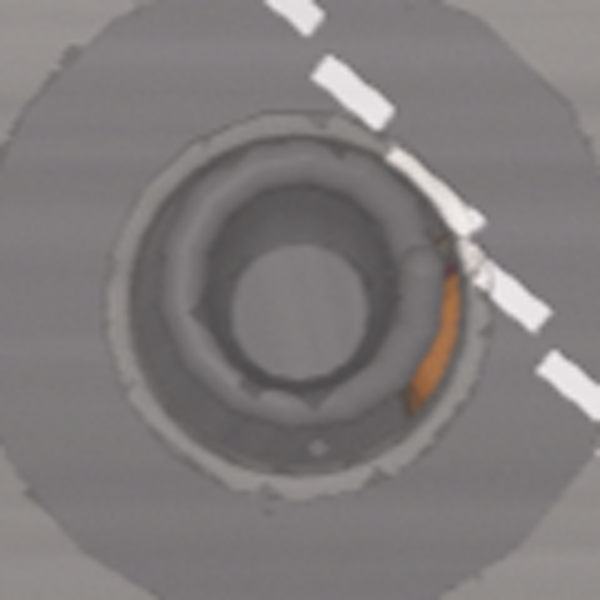

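```bash
python3 -m crank '[-0.002,0.001,-0.03,0,0,0,1, -0.002,0.001,-0.02,0,0,0,1]'; python3 -c "
from h import *
o,M=st()
print(o['eef_pos']+51.5*M[:,2])
im=camera('wrist')
zoom(im,260,110,380,230,'pics/z30.png')"; python3 -m crank '[-0.002,0.001,-0.03,0,0,0,1]'; python3 -c "
from h import *
o,M=st()"
```

```text
t: 25.4
eef_pos: [593.3, -88.4, 152.4]
eef_rot: [-0.667, 0.667, 0.235, -0.235]
contact_force: [0.1, -0.2, -3.2]
width: 0.103
t 25.40 pos [593.3 -88.4 152.4] x [0.78  0.626 0.   ] y [ 0. -0. -1.] F [ 0.1 -0.2 -3.2] T [-0.12 -0.11 -0.02] w 0.103 q [-0.23  0.18  1.58 -0.    1.38 -0.91]
[561.06686973 -48.22917782 152.342894  ]
t: 25.53
eef_pos: [593.3, -88.3, 143.6]
eef_rot: [-0.666, 0.668, 0.235, -0.234]
contact_force: [2.4, -2.9, 10.1]
width: 0.101
t 25.53 pos [593.3 -88.3 143.6] x [0.78  0.626 0.001] y [ 0.002 -0.001 -1.   ] F [ 2.4 -2.9 10.1] T [-0.44 -0.6   0.04] w 0.101 q [-0.23  0.18  1.59 -0.    1.36 -0.91]
```

View pics/z30.png

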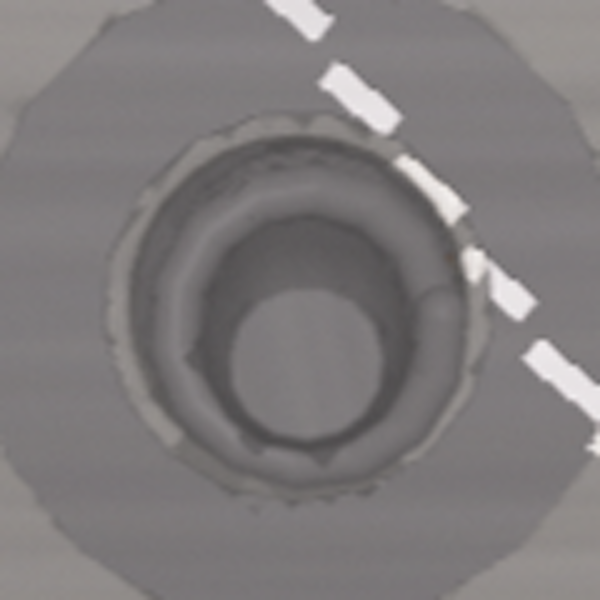

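Contact came at TCP z 143.6, about 13 N above the hanging weight, so the cover is on the gasket. I release it.

```bash
python3 -m crank '[0,0,0,0,0,0,0.2, 0,0,0,0,0,0,0.2, 0,0,0,0,0,0,0.2, 0,0,0,0,0,0,0.2]'; python3 -c "
from h import *
o,M=st()"; python3 -m crank '[0,0,0.06,0,0,0,0.2, 0,0,0.1,0,0,0,0.2, 0,0,0.12,0,0,0,0.2, 0,0,0.12,0,0,0,0.2, 0,0,0.1,0,0,0,-1]'; python3 -c "
from h import *
im=camera('wrist')
cv2.imwrite('pics/w31.png',im[:,:,::-1])
o,M=st()
im=camera('side');zoom(im,250,150,450,300,'pics/s31.png')"
```

```text
t: 25.87
eef_pos: [593.3, -88.1, 142.9]
eef_rot: [-0.666, 0.668, 0.235, -0.234]
contact_force: [0.7, 0.1, -0.6]
width: 0.401
t 25.87 pos [593.3 -88.1 142.9] x [0.78  0.626 0.001] y [ 0.002 -0.001 -1.   ] F [ 0.7  0.1 -0.6] T [ 0.02 -0.04 -0.01] w 0.401 q [-0.23  0.18  1.59 -0.    1.36 -0.91]
t: 26.28
eef_pos: [586.8, -86.5, 289.1]
eef_rot: [0.67, -0.664, -0.23, 0.239]
contact_force: [0.4, -0.2, 1.5]
width: 0.53
t 26.33 pos [589.1 -87.  296.9] x [ 0.779  0.626 -0.003] y [-0.005  0.001 -1.   ] F [0.4 0.3 6.2] T [ 0.01 -0.03  0.02] w 0.615 q [-0.23  0.11  1.4  -0.    1.64 -0.91]
```

View pics/w31.png

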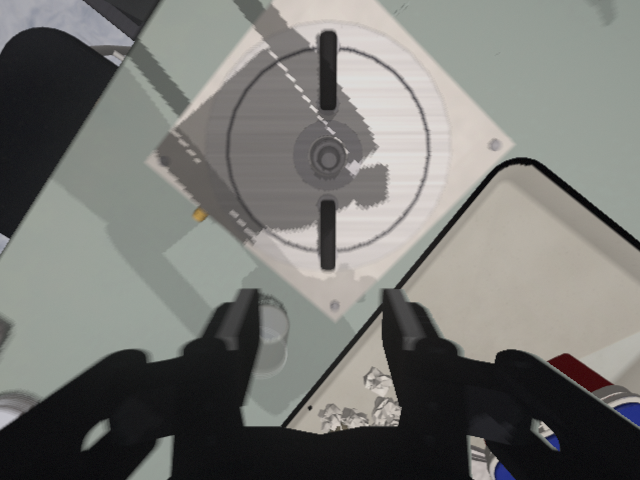

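View pics/s31.png

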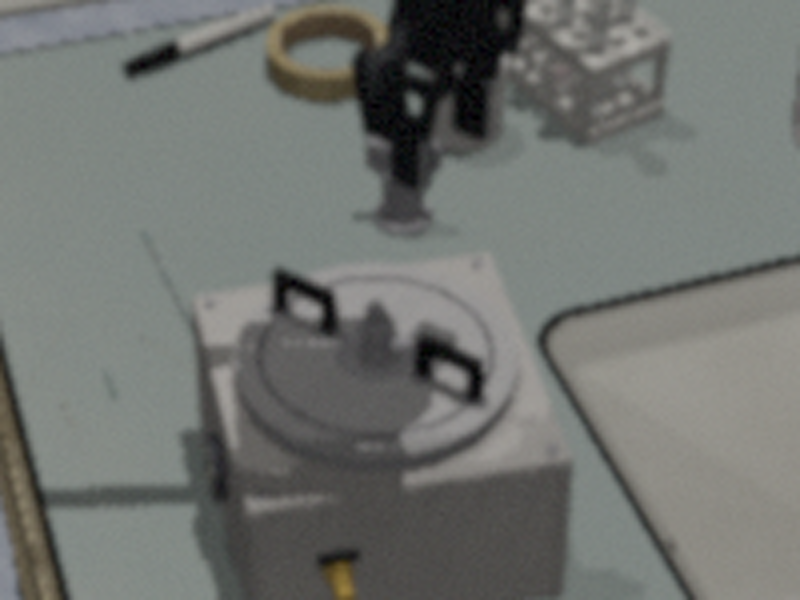

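The cover lies flat over the stud, whose tip is centred in the hole at (328,157). Next is the nut.

```bash
python3 -c "
from h import *
st();print(onz('wrist',(328,156),172))"; python3 -m crank '[0.01,0.06,0,0,0,0.07,-1, 0.02,0.1,-0.01,0,0,0.07,-1, 0.02,0.1,-0.01,0,0,0.07,-1, 0.02,0.1,-0.01,0,0,0.07,-1, 0.02,0.1,-0.01,0,0,0.07,-1, 0.02,0.1,-0.01,0,0,0.07,-1, 0.02,0.1,-0.02,0,0,0.07,-1, 0.02,0.1,-0.02,0,0,0,-1, 0.02,0.1,-0.02,0,0,0,-1, 0.01,0.1,-0.02,0,0,0,-1, 0,0.05,0,0,0,0,-1, 0,0,0,0,0,0,-1]'; python3 -c "
from h import *
im=camera('wrist')
cv2.imwrite('pics/w32.png',im[:,:,::-1])
o,M=st()"
```

```text
t 26.38 pos [589.6 -87.1 294.6] x [ 0.779  0.626 -0.003] y [-0.004  0.001 -1.   ] F [ 0.2 -0.1  1. ] T [-0.01 -0.03  0.02] w 0.699 q [-0.23  0.11  1.4  -0.    1.64 -0.91]
[563.87249316 -50.18369956 172.        ]
t: 27.38
eef_pos: [646.2, 227.9, 259.8]
eef_rot: [-0.52, 0.524, 0.48, -0.474]
contact_force: [0.1, -1.0, 0.6]
width: 0.998
t 27.43 pos [646.1 226.6 259.6] x [0.09  0.996 0.002] y [ 0.01   0.001 -1.   ] F [ 0.4 -0.2 -1.3] T [-0.01  0.06  0.  ] w 1.001 q [ 0.26  0.34  1.19 -0.    1.6  -1.22]
```

View pics/w32.png

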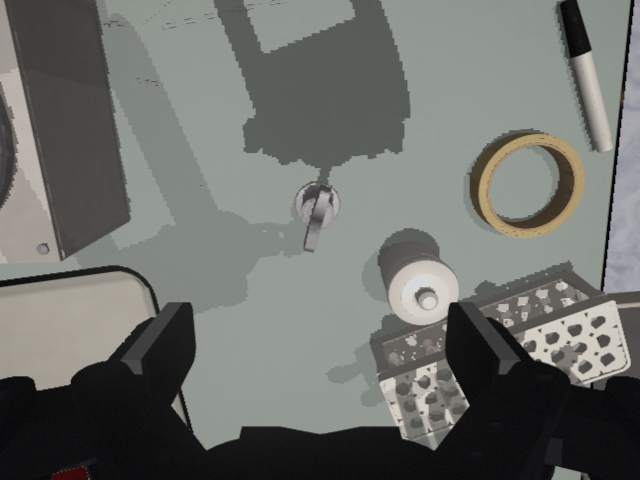

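```bash
python3 - <<'E'
from h import *
o,M=st()
im=cv2.imread('pics/w32.png')[:,:,::-1]; zoom(im,270,150,390,270,'pics/z32.png')
a=onz('wrist',(324,188),69);b=onz('wrist',(309,249),69)
print(a,b,(a+b)/2,np.degrees(np.arctan2(*(a-b)[1::-1])),np.linalg.norm(a-b))
print('jar top',onz('wrist',(423,293),60),'edge', onz('wrist',(387,293),60),'foot flange',onz('wrist',(317,204),5))
E
```

```text
t 27.43 pos [646.1 226.6 259.6] x [0.09  0.996 0.002] y [ 0.01   0.001 -1.   ] F [ 0.4 -0.2 -1.3] T [-0.01  0.06  0.  ] w 1.001 q [ 0.26  0.34  1.19 -0.    1.6  -1.22]
[633.74955593 230.12006612  69.        ] [683.22977707 213.3913582   69.        ] [658.4896665  221.75571216  69.        ] 161.32018135756059 52.23161832665213
jar top [735.45026408 308.25764096  60.        ] edge [732.6086023  276.89556411  60.        ] foot flange [659.84994256 221.83779372   5.        ]
```

View pics/z32.png

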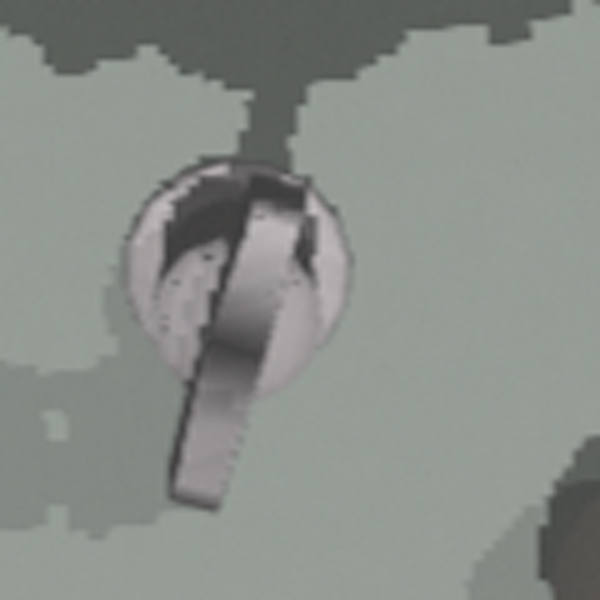

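```bash
python3 -m crank '[0.012,-0.01,-0.09,0,0,-0.075,-1, 0.012,-0.01,-0.09,0,0.004,-0.075,-1, 0.012,0,-0.09,0,0,0,0, 0,0,-0.06,0,0,0,0, 0,0,0,0,0,0,0, 0,0,0,0,0,0,0]'; python3 - <<'E'
from h import *
o,M=st(); c=get_calibration('wrist')
im=camera('wrist')
cv2.imwrite('pics/w33.png',im[:,:,::-1])
import pickle;pickle.dump((c,o,M),open('c33','wb'))
E
```

```text
t: 27.93
eef_pos: [659.7, 213.0, 163.1]
eef_rot: [-0.574, 0.581, 0.411, -0.405]
contact_force: [-0.2, 0.7, 0.3]
width: 0.504
t 27.93 pos [659.7 213.  163.1] x [0.335 0.942 0.001] y [ 0.012 -0.003 -1.   ] F [-0.2  0.7  0.3] T [-0.03 -0.06  0.05] w 0.504 q [ 0.24  0.41  1.29 -0.01  1.44 -0.99]
```

View pics/w33.png

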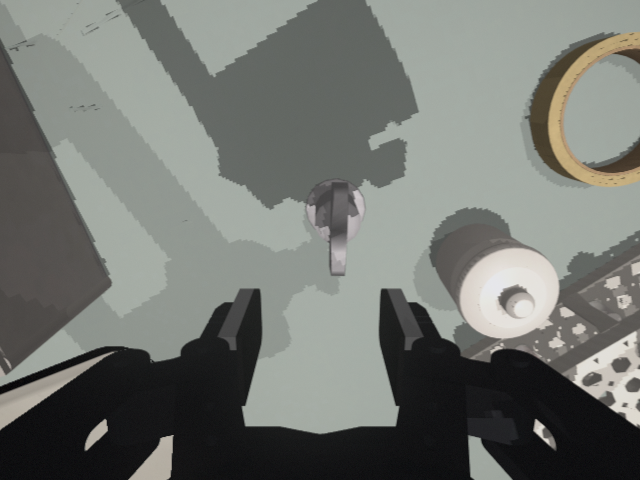

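```bash
python3 - <<'E'
from h import *
import pickle
c,o,M=pickle.load(open('c33','rb'))
a=onz('wrist',(340,184),69,c);b=onz('wrist',(338,273),69,c)
print(a,b,(a+b)/2,np.degrees(np.arctan2(*(a-b)[1::-1])),np.linalg.norm(a-b))
print('flange',onz('wrist',(335,212),5,c))
o,M=st()
print((((a+b)/2)-o['eef_pos'])/300)
E
```

```text
[633.37989727 232.83994038  69.        ] [683.48716522 214.57215678  69.        ] [658.43353125 223.70604858  69.        ] 159.969483066364 53.33338747048104
flange [662.84785474 222.09174217   5.        ]
t 27.98 pos [659.6 212.9 163.2] x [0.335 0.942 0.001] y [ 0.012 -0.004 -1.   ] F [ 0.7  0.4 -0.4] T [-0.01  0.   -0.01] w 0.500 q [ 0.24  0.41  1.29 -0.01  1.44 -0.99]
[-0.00403804  0.03605593 -0.31386414]
```

```bash
python3 -m crank '[0,0.036,-0.07,0,0.006,0,0, 0,0,-0.1,0,0,0,0, 0,0,-0.08,0,0,0,0, 0,0,0,0,0,0,0]'; python3 - <<'E'
from h import *
o,M=st(); c=get_calibration('wrist')
im=camera('wrist')
cv2.imwrite('pics/w34.png',im[:,:,::-1])
print(proj('wrist',o['eef_pos'],c))
import pickle;pickle.dump((c,o,M),open('c34','wb'))
E
```

```text
t: 28.32
eef_pos: [665.9, 222.6, 98.5]
eef_rot: [-0.574, 0.582, 0.413, -0.402]
contact_force: [-0.5, -0.1, -2.5]
width: 0.501
t 28.32 pos [665.9 222.6  98.5] x [0.337 0.942 0.006] y [ 0.019 -0.    -1.   ] F [-0.5 -0.1 -2.5] T [-0.05  0.01  0.  ] w 0.501 q [ 0.25  0.47  1.32 -0.    1.33 -0.97]
[[323.62157319 312.4005887 ]]
```

View pics/w34.png

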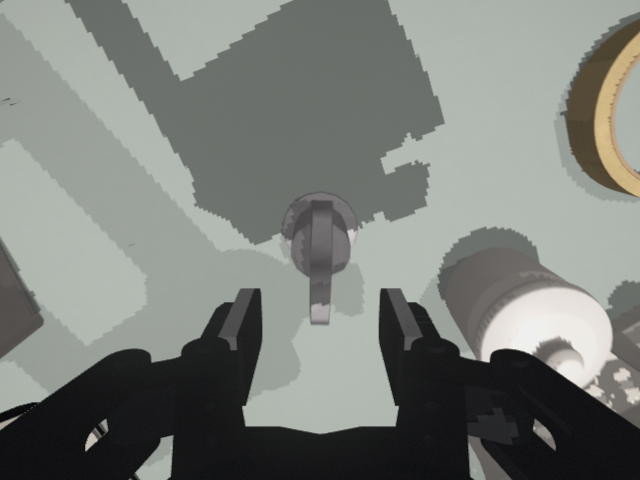

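```bash
python3 - <<'E'
from h import *
import pickle
c,o,M=pickle.load(open('c34','rb'))
a=onz('wrist',(322,203),69,c);b=onz('wrist',(320,321),69,c)
m=(a+b)/2
print(a,b,m,np.degrees(np.arctan2(*(a-b)[1::-1])),np.linalg.norm(a-b))
o,M=st()
print((m-o['eef_pos'])/300, (47.5-o['eef_pos'][2])/300)
E
```

```text
[633.27381655 233.81186382  69.        ] [683.73626721 214.93662406  69.        ] [658.50504188 224.37424394  69.        ] 159.49192896853447 53.87702295171167
t 28.37 pos [667.1 222.8 101.5] x [0.337 0.942 0.008] y [ 0.021  0.    -1.   ] F [-0.3 -0.6  0.3] T [ 0.05  0.03 -0.05] w 0.502 q [ 0.25  0.47  1.32 -0.01  1.33 -0.97]
[-0.02864381  0.00540271 -0.10818135] -0.17984801459987731
```

```bash
python3 -m crank '[-0.032,0.006,-0.06,0,0.013,0,0, -0.004,0,-0.07,0,0,0,0, -0.004,0,-0.04,0,0,0,0, 0,0,0,0,0,0,0]'; python3 - <<'E'
from h import *
o,M=st(); print((np.array([658.5,224.2,47.5])-o['eef_pos'])/300)
E
```

```text
t: 28.7
eef_pos: [660.8, 225.4, 61.1]
eef_rot: [-0.576, 0.58, 0.412, -0.402]
contact_force: [-0.4, -0.3, -1.5]
width: 0.5
t 28.70 pos [660.8 225.4  61.1] x [0.337 0.941 0.009] y [ 0.014  0.004 -1.   ] F [-0.4 -0.3 -1.5] T [-0.04  0.03  0.02] w 0.500 q [ 0.25  0.5   1.36  0.    1.27 -0.97]
[-0.00770674 -0.0038818  -0.04530906]
```

```bash
python3 -m crank '[-0.014,-0.006,-0.048,-0.004,0.01,0,0, 0,0,0,0,0,0,0]'; python3 - <<'E'
from h import *
o,M=st(); print((np.array([658.5,224.2,47.5])-o['eef_pos'])/300)
im=camera('wrist')
cv2.imwrite('pics/w35.png',im[:,:,::-1])
E
```

```text
t: 28.87
eef_pos: [657.7, 223.7, 48.8]
eef_rot: [-0.578, 0.579, 0.407, -0.407]
contact_force: [-0.8, -0.0, -1.9]
width: 0.505
t 28.87 pos [657.7 223.7  48.8] x [ 0.337  0.941 -0.001] y [ 0.    -0.002 -1.   ] F [-0.8 -0.  -1.9] T [0.02 0.   0.02] w 0.505 q [ 0.25  0.52  1.36 -0.    1.27 -0.97]
[ 0.00278897  0.00181643 -0.00448728]
```

View pics/w35.png

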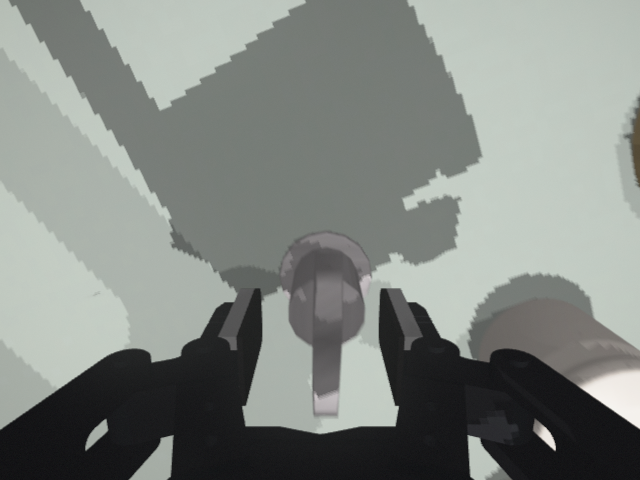

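```bash
python3 -m crank '[0.003,0.006,0,0,0,0,1, 0,0,0,0,0,0,1, 0,0,0,0,0,0,1, 0,0,0,0,0,0,1, 0,0,0,0,0,0,1, 0,0,0,0,0,0,1]'; python3 - <<'E'
from h import *
o,M=st()
im=camera('wrist')
cv2.imwrite('pics/w36.png',im[:,:,::-1])
E
```

```text
t: 29.42
eef_pos: [662.6, 226.7, 54.8]
eef_rot: [-0.577, 0.58, 0.41, -0.404]
contact_force: [0.7, 0.5, -1.3]
width: 0.1
t 29.42 pos [662.6 226.7  54.8] x [0.337 0.941 0.003] y [ 0.009  0.001 -1.   ] F [ 0.7  0.5 -1.3] T [0.03 0.02 0.02] w 0.100 q [ 0.26  0.52  1.34 -0.    1.27 -0.97]
```

View pics/w36.png

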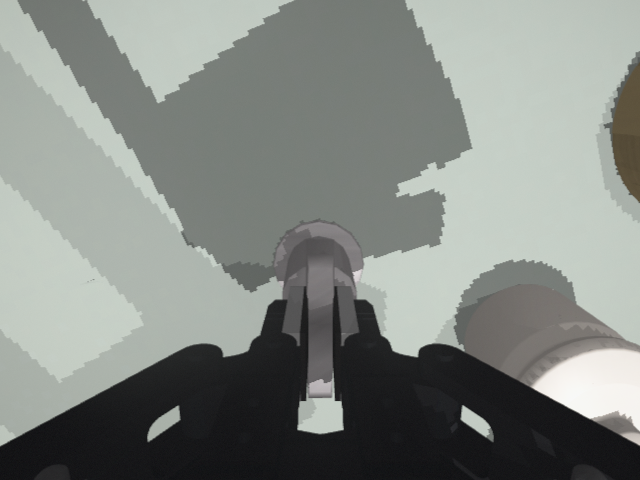

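```bash
python3 -m crank '[0,0,0,0,0,0,0.6, 0,0,0,0,0,0,0.6, -0.014,-0.008,-0.022,0,0.006,0,0.6, -0.003,0,-0.006,0,0,0,0.6]'; python3 -c "
from h import *
st()"; python3 -m crank '[-0.002,0,-0.002,0,0,0,1, -0.002,0,-0.002,0,0,0,1, 0,0,0,0,0,0,1, 0,0,0,0,0,0,1]'; python3 -c "
from h import *
o,M=st()
im=camera('wrist')
cv2.imwrite('pics/w37.png',im[:,:,::-1])"
```

```text
t: 29.8
eef_pos: [658.0, 224.4, 47.1]
eef_rot: [0.578, -0.578, -0.407, 0.407]
contact_force: [-1.0, 0.3, -1.0]
width: 0.201
t 29.80 pos [658.  224.4  47.1] x [0.337 0.942 0.001] y [ 0.001  0.001 -1.   ] F [-1.   0.3 -1. ] T [ 0.   -0.01  0.01] w 0.201 q [ 0.25  0.52  1.36  0.    1.26 -0.97]
t: 30.13
eef_pos: [657.3, 224.5, 46.3]
eef_rot: [0.578, -0.578, -0.408, 0.406]
contact_force: [0.7, 0.1, 0.7]
width: 0.102
t 30.13 pos [657.3 224.5  46.3] x [0.337 0.941 0.002] y [ 0.002  0.002 -1.   ] F [0.7 0.1 0.7] T [ 0.1  -0.13  0.04] w 0.102 q [ 0.25  0.52  1.36  0.    1.26 -0.97]
```

View pics/w37.png

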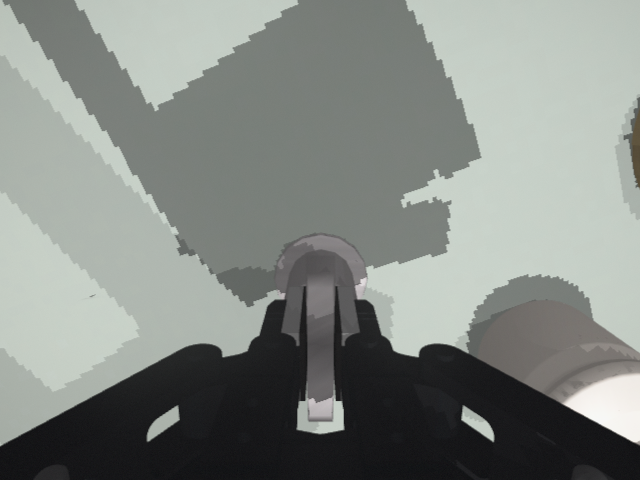

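```bash
python3 -m crank '[0,0,0.08,0,0,0,1, 0,0,0.13,0,0,0,1, 0,0,0.13,0,0,0,1, 0,0,0.13,0,0,0,1, 0,0,0.13,0,0,0,1, 0,0,0.13,0,0,0,1, 0,0,0.04,0,0,0,1]'; python3 -c "
from h import *
st()
"; python3 -m crank '[-0.02,-0.06,0.01,0,0,0.06,1, -0.04,-0.11,0.01,0,0,0.06,1, -0.04,-0.11,0,0,0,0.06,1, -0.04,-0.11,0,0,0,0.06,1, -0.04,-0.11,0,0,0,0.06,1, -0.04,-0.11,0,0,0,0.06,1, -0.04,-0.11,0,0,0,0.06,1, -0.04,-0.11,0,0,0,0.06,1, 0,-0.05,0,0,0,0.06,1, 0,0,0,0,0,0,1]'; python3 - <<'E'
from h import *
o,M=st(); print((np.array([560.3,-51,240])-o['eef_pos'])/300)
E
```

```text
t: 30.77
eef_pos: [645.0, 221.1, 271.4]
eef_rot: [0.582, -0.575, -0.399, 0.415]
contact_force: [2.5, 0.6, -0.4]
width: 0.101
t 30.77 pos [645.  221.1 271.4] x [ 0.337  0.941 -0.014] y [-0.025 -0.006 -1.   ] F [ 2.5  0.6 -0.4] T [ 0.04 -0.06 -0.05] w 0.101 q [ 0.25  0.37  1.14  0.    1.66 -0.97]
t: 31.6
eef_pos: [547.5, -50.2, 274.9]
eef_rot: [0.347, -0.343, -0.609, 0.626]
contact_force: [0.0, 0.0, -1.9]
width: 0.1
t 31.60 pos [547.5 -50.2 274.9] x [-0.524  0.852 -0.007] y [-0.017 -0.018 -1.   ] F [ 0.   0.  -1.9] T [0.04 0.01 0.01] w 0.100 q [-0.17 -0.    1.55 -0.02  1.61 -2.29]
[ 0.04281888 -0.00265338 -0.11639206]
```

```bash
python3 -m crank '[0.045,-0.003,-0.06,0.011,-0.011,0,1, 0,0,-0.04,0,0,0,1, 0,0,0,0,0,0,1]'; python3 - <<'E'
from h import *
o,M=st(); c=get_calibration('wrist'); im=camera('wrist');cv2.imwrite('pics/w38.png',im[:,:,::-1])
ct=get_calibration('top'); im=camera('side');zoom(im,270,140,430,260,'pics/s38.png')
print(proj('wrist',[[560.3,-51,172],[560.3,-51,128]],c), proj('side',[o['eef_pos']-[0,0,46.3],[560.3,-51,172]]))
E
```

```text
t: 31.85
eef_pos: [560.2, -51.7, 242.5]
eef_rot: [0.348, -0.347, -0.616, 0.616]
contact_force: [-1.1, 0.7, -1.7]
width: 0.102
t 31.85 pos [560.2 -51.7 242.5] x [-0.517  0.856  0.001] y [-0.002  0.    -1.   ] F [-1.1  0.7 -1.7] T [-0.03  0.05 -0.04] w 0.102 q [-0.18  0.03  1.58 -0.    1.54 -2.3 ]
[[321.44450183 254.87224564]
 [321.16013266 232.71540876]] [[342.85984907 218.77872471]
 [342.86601927 226.47983642]]
```

View pics/w38.png

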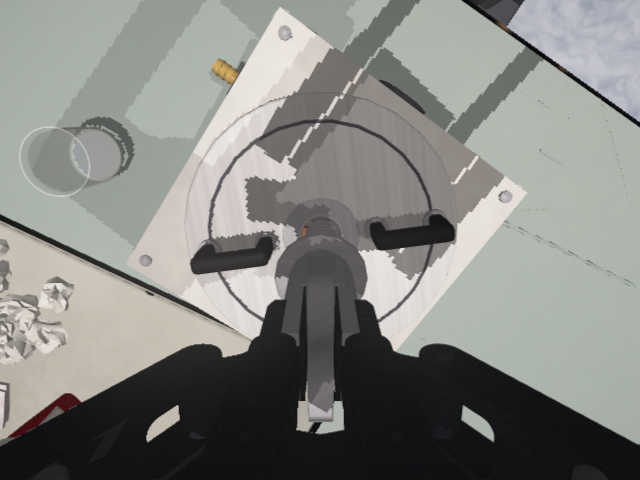

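View pics/s38.png

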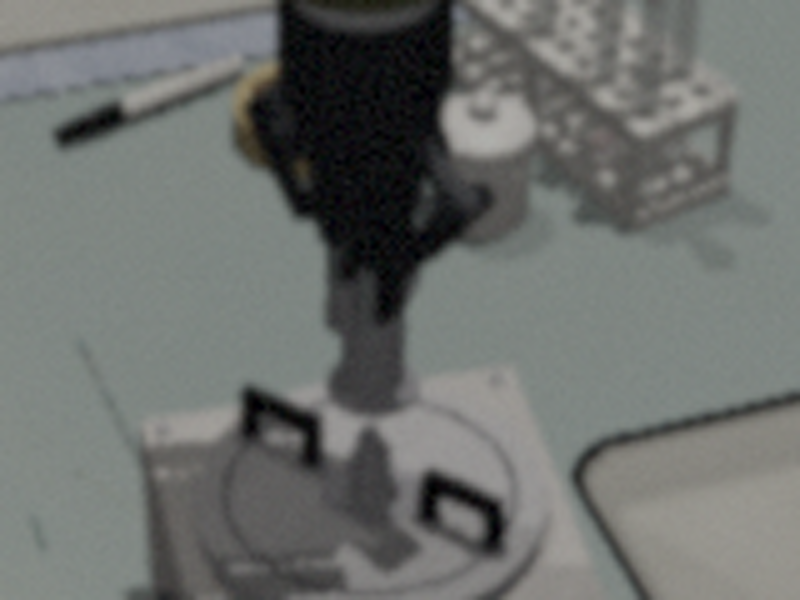

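```bash
python3 - <<'E'
from h import *
im=cv2.imread('pics/w38.png')[:,:,::-1]; zoom(im,260,180,380,270,'pics/z38.png')
E
```

```text
(no output)
```

View pics/z38.png

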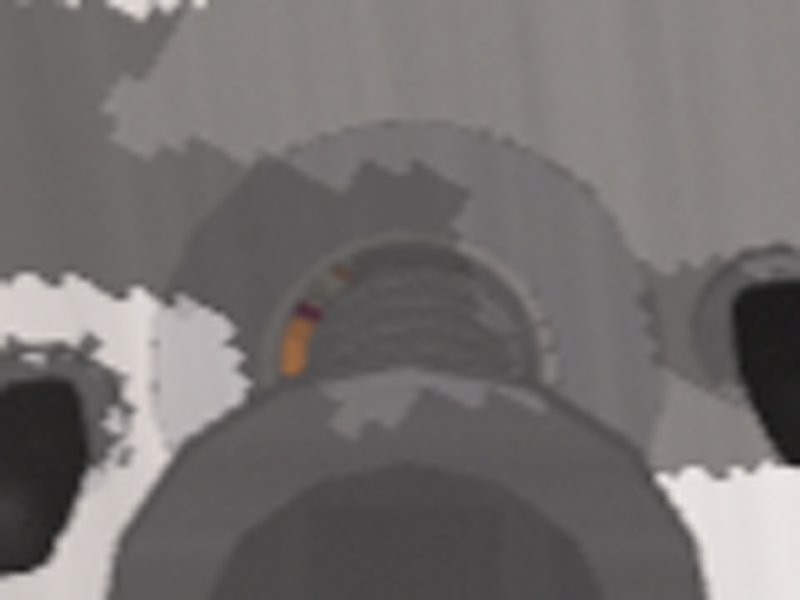

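```bash
python3 -m crank '[0,0.001,-0.04,0,0,0,1, 0,0,-0.04,0,0,0,1, 0,0,0,0,0,0,1]'; python3 - <<'E'
from h import *
o,M=st(); print((np.array([560.3,-51,200])-o['eef_pos'])/300)
E
```

```text
t: 32.2
eef_pos: [561.4, -49.2, 220.3]
eef_rot: [-0.346, 0.347, 0.616, -0.616]
contact_force: [-0.0, 0.2, -3.7]
width: 0.101
t 32.20 pos [561.4 -49.2 220.3] x [-0.52   0.854 -0.002] y [ 0.002 -0.001 -1.   ] F [-0.   0.2 -3.7] T [-0.03  0.03 -0.01] w 0.101 q [-0.18  0.04  1.61 -0.    1.5  -2.3 ]
[-0.00372647 -0.00584065 -0.06760932]
```

```bash
python3 -m crank '[-0.005,-0.008,-0.03,0,0,0,1, -0.001,0,-0.03,0,0,0,1]'; python3 - <<'E'
from h import *
o,M=st(); print((np.array([560.3,-51,200])-o['eef_pos'])/300)
im=camera('side');zoom(im,290,170,410,260,'pics/s39.png')
E
```

```text
t: 32.37
eef_pos: [560.3, -51.1, 202.6]
eef_rot: [-0.344, 0.348, 0.617, -0.616]
contact_force: [-2.6, -1.7, 6.7]
width: 0.106
t 32.37 pos [560.3 -51.1 202.6] x [-0.521  0.854 -0.004] y [ 0.004 -0.002 -1.   ] F [-2.6 -1.7  6.7] T [-0.46  0.46  0.02] w 0.106 q [-0.18  0.04  1.64 -0.    1.46 -2.3 ]
[ 2.36380454e-05  3.91207444e-04 -8.62089160e-03]
```

View pics/s39.png

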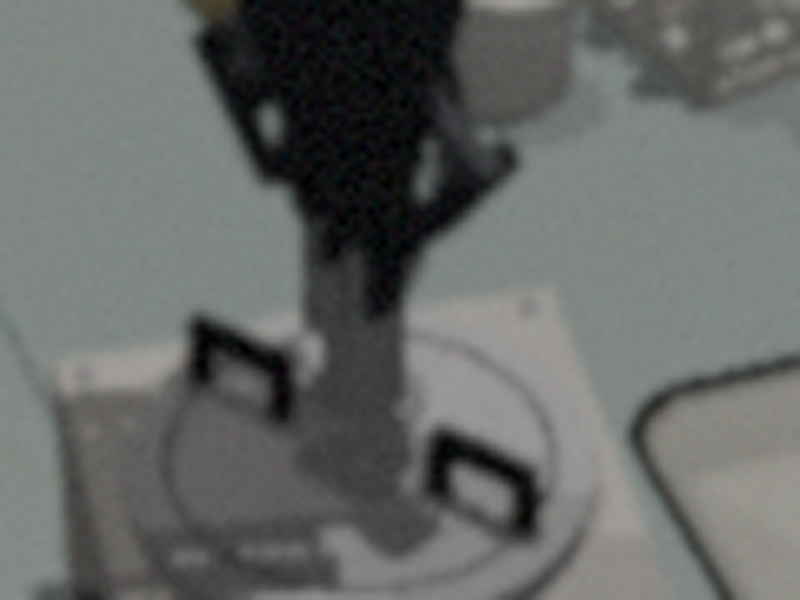

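```bash
python3 -m crank '[-0.006,-0.004,-0.01,0,0,0,1]'; python3 -c "
from h import *
st()"; python3 -m crank '[0,0,-0.03,0,0,0,1]'; python3 -c "
from h import *
st()"
```

```text
t: 32.5
eef_pos: [557.6, -52.1, 197.4]
eef_rot: [0.345, -0.347, -0.616, 0.617]
contact_force: [-0.3, -0.4, -1.8]
width: 0.106
t 32.50 pos [557.6 -52.1 197.4] x [-0.521  0.854 -0.002] y [ 0.002 -0.001 -1.   ] F [-0.3 -0.4 -1.8] T [ 0.01 -0.02 -0.  ] w 0.106 q [-0.18  0.04  1.65 -0.    1.45 -2.3 ]
t: 32.58
eef_pos: [558.7, -52.8, 193.7]
eef_rot: [-0.344, 0.349, 0.617, -0.616]
contact_force: [-37.0, 1.7, 82.1]
width: 0.103
t 32.58 pos [558.7 -52.8 193.7] x [-0.521  0.854 -0.006] y [ 0.006 -0.003 -1.   ] F [-37.    1.7  82.1] T [1.1  6.27 0.32] w 0.103 q [-0.18  0.04  1.65 -0.    1.44 -2.3 ]
```

```bash
python3 -m crank '[-0.005,0,0.003,0,0,0,1]'; python3 -c "
from h import *
st()
c=get_calibration('wrist');im=camera('wrist');zoom(im,220,180,420,330,'pics/z40.png')
st()"
```

```text
t: 32.67
eef_pos: [557.9, -53.0, 196.4]
eef_rot: [-0.343, 0.349, 0.617, -0.616]
contact_force: [0.1, 0.2, -2.3]
width: 0.102
t 32.67 pos [557.9 -53.  196.4] x [-0.521  0.854 -0.007] y [ 0.009 -0.003 -1.   ] F [ 0.1  0.2 -2.3] T [ 0.04 -0.11 -0.  ] w 0.102 q [-0.19  0.03  1.65 -0.    1.44 -2.3 ]
t 32.72 pos [558.1 -53.1 197.1] x [-0.521  0.854 -0.008] y [ 0.01  -0.004 -1.   ] F [ 1.3 -0.4 -0.3] T [ 0.01 -0.09  0.03] w 0.101 q [-0.19  0.03  1.65 -0.    1.44 -2.3 ]
```

View pics/z40.png

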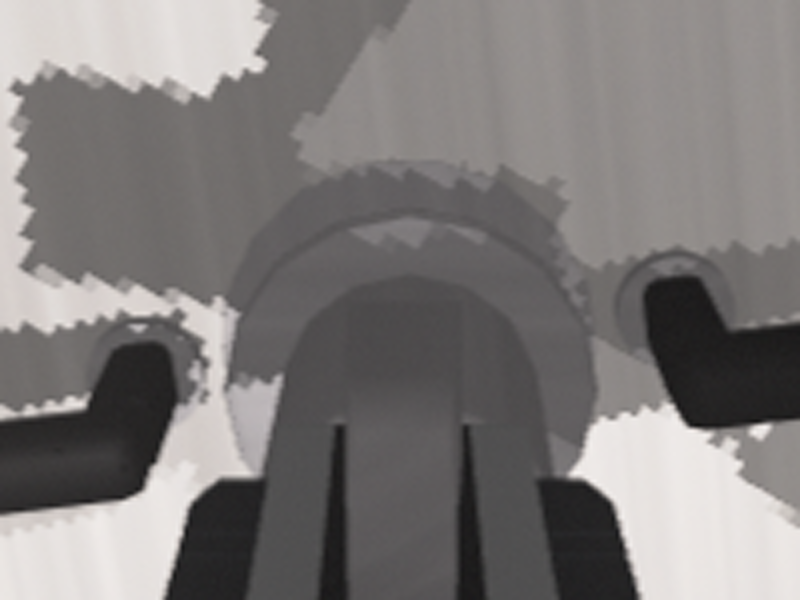

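```bash
python3 -m crank '[-0.002,0.001,-0.006,-0.003,0.006,-0.079,1, 0,0,-0.003,0,0,-0.079,1, 0,0,-0.003,0,0,-0.079,1]'; python3 -c "
from h import *
st()"
```

```text
t: 32.97
eef_pos: [558.2, -51.9, 194.8]
eef_rot: [0.454, -0.457, -0.539, 0.543]
contact_force: [-2.5, 4.2, 5.2]
width: 0.108
t 32.97 pos [558.2 -51.9 194.8] x [-0.17   0.985 -0.007] y [ 0.001 -0.007 -1.   ] F [-2.5  4.2  5.2] T [0.81 0.47 0.04] w 0.108 q [-0.18  0.04  1.65 -0.01  1.45 -1.92]
```

```bash
python3 -m crank '[-0.001,0.001,-0.003,-0.002,0,-0.079,1, 0,0,-0.003,0,0,-0.079,1, 0,0,-0.003,0,0,-0.079,1, 0,0,-0.003,0,0,-0.079,1]'; python3 -c "
from h import *
st()";python3 -m crank '[0,0,-0.003,0,0,-0.079,1, 0,0,-0.003,0,0,-0.079,1, 0,0,-0.003,0,0,-0.079,1, 0,0,-0.003,0,0,-0.079,1]'; python3 -c "
from h import *
st()"
```

```text
t: 33.3
eef_pos: [559.2, -49.6, 193.1]
eef_rot: [-0.573, 0.577, 0.41, -0.413]
contact_force: [-3.0, 3.0, 6.1]
width: 0.104
t 33.30 pos [559.2 -49.6 193.1] x [ 0.323  0.946 -0.007] y [ 0.001 -0.007 -1.   ] F [-3.   3.   6.1] T [0.66 0.63 0.17] w 0.104 q [-0.18  0.05  1.65 -0.01  1.45 -1.42]
t: 33.63
eef_pos: [560.1, -47.3, 192.9]
eef_rot: [-0.658, 0.661, 0.256, -0.256]
contact_force: [-3.7, 2.2, 6.7]
width: 0.104
t 33.63 pos [560.1 -47.3 192.9] x [ 0.737  0.675 -0.002] y [ 0.001 -0.004 -1.   ] F [-3.7  2.2  6.7] T [0.33 0.72 0.08] w 0.104 q [-0.17  0.05  1.65 -0.    1.45 -0.91]
```

```bash
python3 -m crank '[0.001,0.001,-0.003,0,0,-0.079,1, 0.002,0.001,-0.003,0,0,-0.079,1, 0.002,0,-0.003,0,0,-0.079,1, 0.002,0,-0.003,0,0,-0.079,1]'; python3 -c "
from h import *
st()";python3 -m crank '[0.002,0,-0.003,0,0,-0.079,1, 0.002,-0.001,-0.003,0,0,-0.079,1, 0.001,-0.001,-0.003,0,0,-0.079,1, 0.001,-0.001,-0.003,0,0,-0.079,1]'; python3 -c "
from h import *
st()"
```

```text
t: 33.97
eef_pos: [561.7, -46.2, 192.5]
eef_rot: [-0.701, 0.703, 0.085, -0.085]
contact_force: [-4.9, 2.1, 6.6]
width: 0.104
t 33.97 pos [561.7 -46.2 192.5] x [ 0.971  0.239 -0.001] y [-0.    -0.004 -1.   ] F [-4.9  2.1  6.6] T [0.32 1.   0.11] w 0.104 q [-0.17  0.05  1.64 -0.    1.45 -0.41]
t: 34.3
eef_pos: [563.3, -46.2, 191.9]
eef_rot: [-0.701, 0.702, -0.091, 0.091]
contact_force: [-1.7, 0.5, 4.9]
width: 0.102
t 34.30 pos [563.3 -46.2 191.9] x [ 0.967 -0.256 -0.   ] y [-0.001 -0.002 -1.   ] F [-1.7  0.5  4.9] T [0.37 0.55 0.09] w 0.102 q [-0.17  0.06  1.64 -0.    1.45  0.09]
```

```bash
python3 -m crank '[0.002,0,-0.003,0,0,-0.079,1, 0.002,-0.001,-0.003,0,0,-0.079,1, 0.002,-0.001,-0.003,0,0,-0.079,1, 0.001,-0.001,-0.003,0,0,-0.079,1, 0.001,-0.001,-0.003,0,0,-0.079,1, 0.001,-0.002,-0.003,0,0,-0.079,1]'; python3 -c "
from h import *
st()";python3 -m crank '[0.001,-0.002,-0.003,0,0,-0.079,1, 0,-0.002,-0.003,0,0,-0.079,1, 0,-0.002,-0.003,0,0,-0.079,1, 0,-0.002,-0.003,0,0,-0.079,1, -0.001,-0.002,-0.003,0,0,-0.079,1, -0.001,-0.002,-0.003,0,0,-0.079,1]'; python3 -c "
from h import *
st()"
```

```text
t: 34.8
eef_pos: [566.4, -47.7, 191.5]
eef_rot: [-0.619, 0.619, -0.341, 0.342]
contact_force: [-5.2, 2.2, 7.3]
width: 0.101
t 34.80 pos [566.4 -47.7 191.5] x [ 0.533 -0.846  0.002] y [ 0.001 -0.001 -1.   ] F [-5.2  2.2  7.3] T [0.41 0.97 0.06] w 0.101 q [-0.17  0.07  1.63 -0.    1.44  0.84]
t: 35.3
eef_pos: [566.8, -50.9, 190.7]
eef_rot: [-0.452, 0.45, -0.543, 0.546]
contact_force: [-4.5, 1.1, 4.5]
width: 0.098
t 35.30 pos [566.8 -50.9 190.7] x [-0.187 -0.982  0.001] y [ 0.004 -0.001 -1.   ] F [-4.5  1.1  4.5] T [0.34 0.77 0.03] w 0.098 q [-0.18  0.07  1.63 -0.    1.44  1.58]
```

```bash
python3 -m crank '[-0.001,-0.002,-0.004,0,0,-0.079,1, -0.001,-0.002,-0.004,0,0,-0.079,1, -0.002,-0.001,-0.004,0,0.002,-0.079,1, -0.002,-0.001,-0.004,0,0,-0.079,1, -0.002,-0.001,-0.004,0,0,-0.079,1, -0.002,0,-0.004,0,0,-0.079,1]'; python3 -c "
from h import *
st()
im=camera('wrist');cv2.imwrite('pics/w41.png',im[:,:,::-1])"
```

```text
t: 35.8
eef_pos: [565.4, -53.6, 189.8]
eef_rot: [-0.221, 0.219, -0.67, 0.674]
contact_force: [-3.8, -1.1, 7.2]
width: 0.101
t 35.80 pos [565.4 -53.6 189.8] x [-0.806 -0.591 -0.001] y [ 0.005 -0.005 -1.   ] F [-3.8 -1.1  7.2] T [-0.16  0.87  0.05] w 0.101 q [-0.18  0.06  1.64 -0.    1.44  2.33]
```

View pics/w41.png

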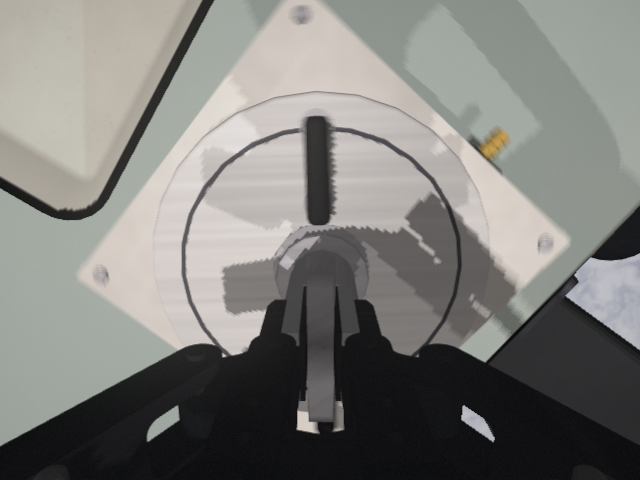

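```bash
python3 -m crank '[0,0,0,0,0,0,-1, 0,0,0,0,0,0,-1, 0,0,0,0,0,0,-1, 0,0,0,0,0,0,-1, 0,0,0,0,0,0,-1]'; python3 -c "
from h import *
st()"
```

```text
t: 36.27
eef_pos: [566.1, -54.0, 189.7]
eef_rot: [-0.219, 0.215, -0.67, 0.676]
contact_force: [0.2, 0.6, -0.2]
width: 0.805
t 36.27 pos [566.1 -54.  189.7] x [-0.812 -0.584 -0.003] y [ 0.008 -0.005 -1.   ] F [ 0.2  0.6 -0.2] T [ 0.07 -0.06  0.06] w 0.805 q [-0.18  0.06  1.64 -0.    1.43  2.34]
```

```bash
python3 -m crank '[-0.008,0.006,0,0,0,0,-1, -0.004,0.003,0,0,0,0.079,-1, 0,0,0,0,0,0.079,-1, 0,0,0,0,0,0.079,-1, 0,0,0,0,0,0.079,-1, 0,0,0,0,0,0.079,-1, 0,0,0,0,0,0.079,-1, 0,0,0,0,0,0.079,-1, 0,0,0,0,0,0.079,-1, 0,0,0,0,0,0.079,-1, 0,0,0,0,0,0.079,-1, 0,0,0,0,0,0.079,-1]'; python3 -c "
from h import *
st()"
```

```text
t: 37.27
eef_pos: [559.8, -49.3, 187.5]
eef_rot: [0.598, -0.593, 0.382, -0.382]
contact_force: [-0.5, 0.5, -0.3]
width: 0.999
t 37.27 pos [559.8 -49.3 187.5] x [ 0.417 -0.909 -0.003] y [ 0.004  0.005 -1.   ] F [-0.5  0.5 -0.3] T [0.02 0.02 0.03] w 0.999 q [-0.18  0.05  1.65  0.01  1.44  0.96]
```

```bash
python3 -m crank '[0.004,-0.004,0.004,0,0,0.079,-1, 0.002,-0.001,0.002,0,0,0.079,-1, 0,0,0,0,0,0.079,-1, 0,0,0,0,0,0.079,-1, 0,0,0,0,0,0.079,-1, 0,0,0,0,0,0.079,-1, 0,0,0,0,0,0.079,-1, 0,0,0,0,0,0.079,-1, 0,0,0,0,0,0.079,-1, 0,0,0,0,0,0.079,-1, 0,0,0,0,0,0.079,-1, 0,0,0,0,0,0.079,0]'; python3 -c "
from h import *
o,M=st();c=get_calibration('wrist')
im=camera('wrist');cv2.imwrite('pics/w42.png',im[:,:,::-1])
import pickle;pickle.dump((c,o,M),open('c42','wb'))"
```

```text
t: 38.27
eef_pos: [559.1, -48.8, 187.3]
eef_rot: [0.697, -0.694, -0.124, 0.129]
contact_force: [0.1, -0.3, -0.8]
width: 0.88
t 38.27 pos [559.1 -48.8 187.3] x [ 0.936  0.352 -0.007] y [-0.008  0.003 -1.   ] F [ 0.1 -0.3 -0.8] T [ 0.   -0.    0.01] w 0.880 q [-0.18  0.06  1.65  0.    1.45 -0.54]
```

View pics/w42.png

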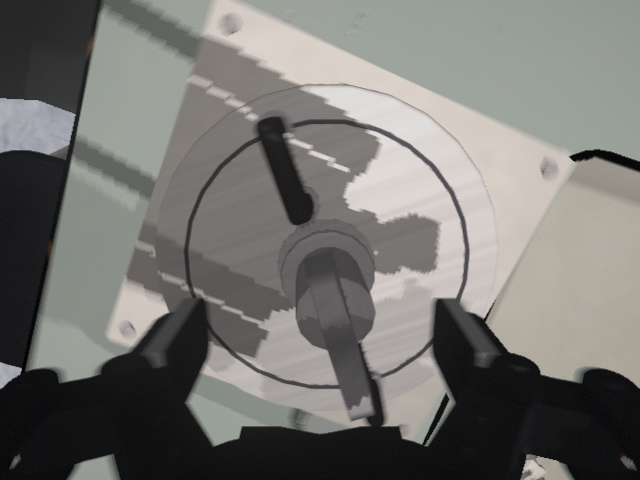

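```bash
python3 - <<'E'
from h import *
import pickle
c,o,M=pickle.load(open('c42','rb'))
im=cv2.imread('pics/w42.png')[:,:,::-1]; zoom(im,260,200,400,440,'pics/z42.png',2.5)
for p in((327,270),(327,265)): print('flange',onz('wrist',p,149,c))
a=onz('wrist',(318,252),212.5,c);b=onz('wrist',(361,413),212.5,c)
print(a,b,(a+b)/2,np.linalg.norm(a-b),np.degrees(np.arctan2(*(a-b)[1::-1])))
print(proj('wrist',[[562.3,-51,149],[562.3,-51,212]],c))
E
```

```text
flange [560.13947594 -47.25897044 149.        ]
flange [559.28458084 -45.02078062 149.        ]
[546.84951266 -21.32135137 212.5       ] [579.13025414 -67.6459495  212.5       ] [562.9898834  -44.48365044 212.5       ] 56.46250669816231 124.87025037003131
[[328.50119058 278.81770891]
 [330.94868587 353.04205525]]
```

View pics/z42.png

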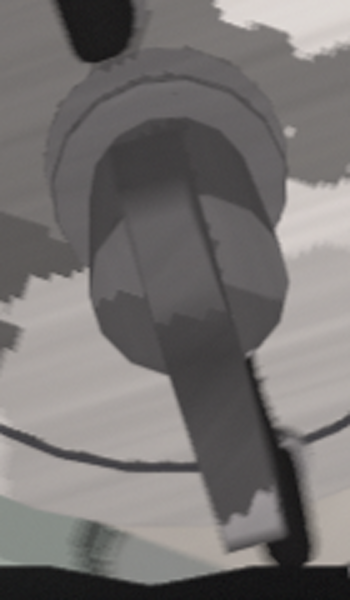

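```bash
python3 -m crank '[0.006,-0.004,0.005,0,-0.005,0.06,0.5, 0.004,-0.003,0,0,0,0.06,0.5, 0,0,0,0,0,0.05,0.5, 0,0,0,0,0,0,0.5, 0,0,0,0,0,0,0.5, 0,0,0,0,0,0,0.5]'; python3 - <<'E'
from h import *
o,M=st();print(np.degrees(np.arctan2(M[1,0],M[0,0])),(np.array([562.3,-51,191])-o['eef_pos'])/300)
E
```

```text
t: 38.82
eef_pos: [561.9, -50.0, 188.8]
eef_rot: [0.673, -0.671, -0.22, 0.219]
contact_force: [-0.6, -0.3, -0.1]
width: 0.251
t 38.82 pos [561.9 -50.  188.8] x [0.807 0.591 0.002] y [-0.     0.003 -1.   ] F [-0.6 -0.3 -0.1] T [ 0.01 -0.03  0.04] w 0.251 q [-0.18  0.06  1.64  0.    1.44 -0.81]
36.21113454588486 [ 0.00119731 -0.00322227  0.00735478]
```

```bash
python3 -m crank '[0.002,-0.003,0.008,0,0,0,0.6, 0,0,0,0,0,0,1, 0,0,0,0,0,0,1, 0,0,0,0,0,0,1, 0,0,0,0,0,0,1]'; python3 - <<'E'
from h import *
o,M=st();print(np.degrees(np.arctan2(M[1,0],M[0,0])))
E
python3 -m crank '[0,0,-0.004,0,0,-0.079,1, 0,0,-0.003,0,0,-0.079,1, 0,0,-0.003,0,0,-0.079,1, 0,0,-0.003,0,0,-0.079,1, 0,0,-0.003,0,0,-0.079,1, 0,0,-0.003,0,0,-0.079,1]'; python3 -c "
from h import *
st()"
```

```text
t: 39.23
eef_pos: [562.2, -51.0, 191.2]
eef_rot: [0.674, -0.672, -0.217, 0.217]
contact_force: [0.4, 0.2, 0.2]
width: 0.099
t 39.23 pos [562.2 -51.  191.2] x [0.812 0.584 0.001] y [-0.001  0.003 -1.   ] F [0.4 0.2 0.2] T [ 0.02 -0.05 -0.  ] w 0.099 q [-0.18  0.06  1.64  0.    1.45 -0.81]
35.74296901064058
t: 39.73
eef_pos: [561.7, -51.1, 190.0]
eef_rot: [0.706, -0.705, 0.045, -0.046]
contact_force: [-2.5, 1.2, 7.0]
width: 0.102
t 39.73 pos [561.7 -51.1 190. ] x [ 0.992 -0.128  0.   ] y [ 0.001  0.002 -1.   ] F [-2.5  1.2  7. ] T [0.1  0.73 0.05] w 0.102 q [-0.18  0.06  1.64  0.    1.44 -0.05]
```

```bash
python3 -m crank '[0,0,-0.003,0,0,-0.079,1, 0,0,-0.003,0,0,-0.079,1, 0,0,-0.003,0,0,-0.079,1, 0,0,-0.003,0,0,-0.079,1, 0,0,-0.003,0,0,-0.079,1, 0,0,-0.003,0,0,-0.079,1, 0,0,-0.003,0,0,-0.079,1, 0,0,-0.003,0,0,-0.079,1, 0,0,-0.003,0,0,-0.079,1, 0,0,-0.003,0,0,-0.079,1]'; python3 -c "
from h import *
st()";python3 -m crank '[0,0,-0.003,0,0,-0.079,1, 0,0,-0.003,0,0,-0.079,1, 0,0,-0.003,0,0,-0.079,1, 0,0,-0.003,0,0,-0.079,1, 0,0,-0.003,0,0,-0.079,1, 0,0,-0.003,0,0,-0.079,1, 0,0,-0.003,0,0,-0.079,1, 0,0,-0.003,0,0,-0.079,1, 0,0,-0.003,0,0,-0.079,1, 0,0,-0.003,0,0,-0.079,1]'; python3 -c "
from h import *
st()"
```

```text
t: 40.57
eef_pos: [561.1, -50.2, 188.4]
eef_rot: [0.546, -0.545, 0.449, -0.451]
contact_force: [-3.1, 0.5, 5.1]
width: 0.098
t 40.57 pos [561.1 -50.2 188.4] x [ 0.191 -0.982  0.001] y [ 0.003 -0.    -1.   ] F [-3.1  0.5  5.1] T [0.36 0.69 0.04] w 0.098 q [-0.18  0.05  1.65  0.    1.44  1.2 ]
t: 41.4
eef_pos: [561.7, -48.0, 187.0]
eef_rot: [-0.181, 0.177, -0.683, 0.685]
contact_force: [0.2, 0.3, 5.1]
width: 0.1
t 41.40 pos [561.7 -48.  187. ] x [-0.871 -0.491 -0.004] y [ 0.006 -0.002 -1.   ] F [0.2 0.3 5.1] T [0.22 0.09 0.05] w 0.100 q [-0.18  0.05  1.65 -0.    1.43  2.45]
```

```bash
python3 -m crank '[0,0,0,0,0,0,-1, 0,0,0,0,0,0,-1, 0,0,0,0,0,0,-1, 0,0,0,0,0,0,-1, 0,0,0,0,0,0,-1]'; python3 -c "
from h import *
st()"; python3 -m crank '[0.002,-0.006,0,0,0,0.079,-1, 0.001,-0.003,0,0,0,0.079,-1, 0,0,0,0,0,0.079,-1, 0,0,0,0,0,0.079,-1, 0,0,0,0,0,0.079,-1, 0,0,0,0,0,0.079,-1, 0,0,0,0,0,0.079,-1, 0,0,0,0,0,0.079,-1, 0,0,0,0,0,0.079,-1, 0,0,0,0,0,0.079,-1, 0,0,0,0,0,0.079,-1, 0,0,0,0,0,0.079,-1]'; python3 -c "
from h import *
st()"
```

```text
t: 41.82
eef_pos: [561.3, -47.9, 186.4]
eef_rot: [-0.183, 0.18, -0.682, 0.685]
contact_force: [-0.4, -0.4, -0.3]
width: 0.805
t 41.82 pos [561.3 -47.9 186.4] x [-0.868 -0.496 -0.003] y [ 0.005 -0.002 -1.   ] F [-0.4 -0.4 -0.3] T [ 0.03 -0.02  0.  ] w 0.805 q [-0.18  0.05  1.65 -0.    1.43  2.45]
t: 42.82
eef_pos: [561.0, -51.1, 184.1]
eef_rot: [0.6, -0.599, 0.376, -0.375]
contact_force: [-0.2, 0.0, -0.4]
width: 1.001
t 42.82 pos [561.  -51.1 184.1] x [ 0.437 -0.9   -0.003] y [-0.     0.003 -1.   ] F [-0.2  0.  -0.4] T [-0.04  0.01  0.01] w 1.001 q [-0.18  0.06  1.65  0.    1.43  0.93]
```

```bash
python3 -m crank '[0,0,0.005,0,0,0.079,-1, 0,0,0.003,0,0,0.079,-1, 0,0,0,0,0,0.079,-1, 0,0,0,0,0,0.079,-1, 0,0,0,0,0,0.079,-1, 0,0,0,0,0,0.079,-1, 0,0,0,0,0,0.079,-1, 0,0,0,0,0,0.079,-1, 0,0,0,0,0,0.079,-1, 0,0,0,0,0,0.079,-1, 0,0,0,0,0,0.079,-1, 0,0,0,0,0,0.079,-1]'; python3 -c "
from h import *
o,M=st();print(np.degrees(np.arctan2(M[1,0],M[0,0])))"
```

```text
t: 43.82
eef_pos: [559.7, -51.5, 184.3]
eef_rot: [-0.694, 0.695, 0.132, -0.136]
contact_force: [0.1, 0.0, -0.4]
width: 0.997
t 43.82 pos [559.7 -51.5 184.3] x [ 0.928  0.372 -0.006] y [-0.006 -0.002 -1.   ] F [ 0.1  0.  -0.4] T [0.02 0.02 0.03] w 0.997 q [-0.18  0.06  1.65 -0.    1.44 -0.56]
21.846276515765666
```

```bash
python3 -m crank '[0.008,0.001,0.008,0,-0.004,0.05,0.5, 0,0,0.002,0,0,0.042,0.5, 0,0,0,0,0,0,0.5, 0,0,0,0,0,0,0.5, 0,0,0,0,0,0,0.5, 0,0,0,0,0,0,0.5]'; python3 - <<'E'
from h import *
o,M=st();print(np.degrees(np.arctan2(M[1,0],M[0,0])),(np.array([562.0,-50.8,187])-o['eef_pos'])/300)
im=camera('wrist');zoom(im,220,200,420,440,'pics/z43.png',2.5)
E
```

```text
t: 44.32
eef_pos: [561.6, -51.3, 186.4]
eef_rot: [-0.681, 0.682, 0.189, -0.19]
contact_force: [-0.2, -0.2, 0.5]
width: 0.253
t 44.32 pos [561.6 -51.3 186.4] x [ 0.857  0.516 -0.002] y [-0.001 -0.002 -1.   ] F [-0.2 -0.2  0.5] T [-0.02 -0.09 -0.06] w 0.253 q [-0.18  0.06  1.65 -0.    1.44 -0.72]
31.03503121982335 [0.00133681 0.00156257 0.00201376]
```

View pics/z43.png

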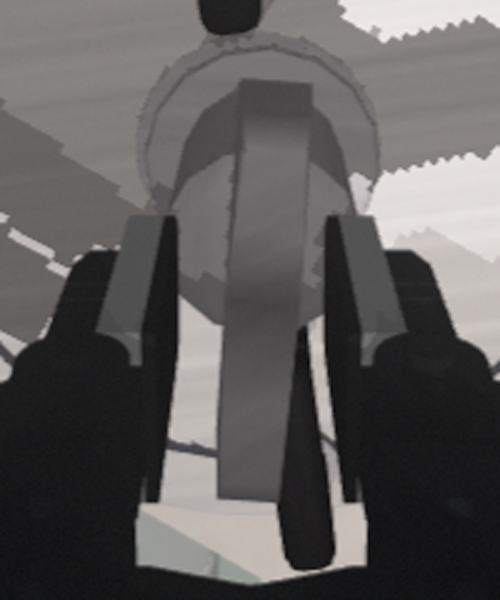

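```bash
python3 -m crank '[0.002,0.001,0.004,0,0,-0.02,0.6, 0,0,0,0,0,0,1, 0,0,0,0,0,0,1, 0,0,0,0,0,0,1, 0,0,0,0,0,0,1]'; python3 - <<'E'
from h import *
o,M=st();print(np.degrees(np.arctan2(M[1,0],M[0,0])))
E
python3 -m crank '[0,0,-0.004,0,0,-0.079,1, 0,0,-0.003,0,0,-0.079,1, 0,0,-0.003,0,0,-0.079,1, 0,0,-0.003,0,0,-0.079,1, 0,0,-0.003,0,0,-0.079,1, 0,0,-0.003,0,0,-0.079,1, 0,0,-0.003,0,0,-0.079,1, 0,0,-0.003,0,0,-0.079,1, 0,0,-0.003,0,0,-0.079,1, 0,0,-0.003,0,0,-0.079,1]'; python3 -c "
from h import *
st()"
python3 -m crank '[0,0,-0.004,0,0,-0.079,1, 0,0,-0.003,0,0,-0.079,1, 0,0,-0.003,0,0,-0.079,1, 0,0,-0.003,0,0,-0.079,1, 0,0,-0.003,0,0,-0.079,1, 0,0,-0.003,0,0,-0.079,1, 0,0,-0.003,0,0,-0.079,1, 0,0,-0.003,0,0,-0.079,1]'; python3 -c "
from h import *
st()"
```

```text
t: 44.78
eef_pos: [562.1, -51.0, 187.7]
eef_rot: [-0.684, 0.685, 0.177, -0.178]
contact_force: [-0.2, 0.9, 0.2]
width: 0.101
t 44.78 pos [562.1 -51.  187.7] x [ 0.874  0.487 -0.002] y [-0.001 -0.002 -1.   ] F [-0.2  0.9  0.2] T [ 0.04  0.02 -0.01] w 0.101 q [-0.18  0.06  1.64 -0.    1.44 -0.69]
29.126645267896496
t: 45.62
eef_pos: [561.3, -51.9, 186.0]
eef_rot: [-0.657, 0.661, -0.257, 0.256]
contact_force: [-3.4, 1.5, 5.5]
width: 0.104
t 45.62 pos [561.3 -51.9 186. ] x [ 0.737 -0.676 -0.001] y [-0.004 -0.003 -1.   ] F [-3.4  1.5  5.5] T [0.3  0.65 0.05] w 0.104 q [-0.18  0.06  1.64 -0.    1.44  0.56]
t: 46.28
eef_pos: [560.7, -49.9, 184.6]
eef_rot: [0.455, -0.455, 0.543, -0.539]
contact_force: [-3.7, 1.6, 7.5]
width: 0.103
t 46.28 pos [560.7 -49.9 184.6] x [-0.171 -0.985 -0.003] y [-0.003  0.003 -1.   ] F [-3.7  1.6  7.5] T [0.25 0.83 0.06] w 0.103 q [-0.18  0.06  1.65  0.    1.44  1.56]
```

```bash
python3 -m crank '[0,0,-0.004,0,0,-0.079,1, 0,0,-0.003,0,0,-0.079,1, 0,0,-0.003,0,0,-0.079,1, 0,0,-0.003,0,0,-0.079,1, 0,0,-0.003,0,0,-0.079,1, 0,0,-0.003,0,0,-0.079,1, 0,0,-0.003,0,0,-0.079,1]'; python3 -c "
from h import *
st()"
python3 -m crank '[0,0,0,0,0,0,-1, 0,0,0,0,0,0,-1, 0,0,0,0,0,0,-1, 0,0,0,0,0,0,-1, 0,0,0,0,0,0,-1]'; python3 -c "
from h import *
st()"; python3 -m crank '[0.002,-0.003,0,0,0,0.079,-1, 0.001,-0.003,0,0,0,0.079,-1, 0,0,0,0,0,0.079,-1, 0,0,0,0,0,0.079,-1, 0,0,0,0,0,0.079,-1, 0,0,0,0,0,0.079,-1, 0,0,0,0,0,0.079,-1, 0,0,0,0,0,0.079,-1, 0,0,0,0,0,0.079,-1, 0,0,0,0,0,0.079,-1, 0,0,0,0,0,0.079,-1, 0,0,0,0,0,0.079,-1]'; python3 -c "
from h import *
st()"
```

```text
t: 46.87
eef_pos: [561.4, -48.6, 183.5]
eef_rot: [0.185, -0.181, 0.684, -0.682]
contact_force: [-2.9, 0.7, 7.0]
width: 0.102
t 46.87 pos [561.4 -48.6 183.5] x [-0.866 -0.5   -0.006] y [ 0.004  0.005 -1.   ] F [-2.9  0.7  7. ] T [0.27 0.57 0.03] w 0.102 q [-0.18  0.06  1.66  0.01  1.43  2.44]
t: 47.28
eef_pos: [561.3, -48.5, 183.1]
eef_rot: [0.187, -0.183, 0.684, -0.681]
contact_force: [0.4, 0.5, -0.9]
width: 0.806
t 47.28 pos [561.3 -48.5 183.1] x [-0.863 -0.505 -0.006] y [ 0.004  0.005 -1.   ] F [ 0.4  0.5 -0.9] T [ 0.01  0.04 -0.05] w 0.806 q [-0.18  0.06  1.66  0.01  1.43  2.43]
t: 48.28
eef_pos: [561.6, -50.8, 180.9]
eef_rot: [-0.601, 0.602, -0.375, 0.369]
contact_force: [-0.1, 0.1, -1.2]
width: 0.999
t 48.28 pos [561.6 -50.8 180.9] x [ 0.447 -0.895 -0.006] y [-0.006  0.004 -1.   ] F [-0.1  0.1 -1.2] T [ 0.    0.02 -0.03] w 0.999 q [-0.18  0.07  1.65  0.    1.43  0.92]
```

```bash
python3 -m crank '[0,0,0.005,0,0,0.079,-1, 0,0,0.003,0,0,0.079,-1, 0,0,0,0,0,0.079,-1, 0,0,0,0,0,0.079,-1, 0,0,0,0,0,0.079,-1, 0,0,0,0,0,0.079,-1, 0,0,0,0,0,0.079,-1, 0,0,0,0,0,0.079,-1, 0,0,0,0,0,0.079,-1, 0,0,0,0,0,0.079,-1, 0,0,0,0,0,0.079,-1, 0,0,0,0,0,0.079,-1]'; python3 -m crank '[0.006,0.001,0.006,0,-0.003,0.04,0.5, 0,0,0.002,0,0,0.03,0.5, 0,0,0,0,0,0,0.5, 0,0,0,0,0,0,0.5, 0,0,0,0,0,0,0.5, 0,0,0,0,0,0,0.5]'; python3 - <<'E'
from h import *
o,M=st();print(np.degrees(np.arctan2(M[1,0],M[0,0])),(np.array([562.0,-50.8,183.5])-o['eef_pos'])/300)
im=camera('wrist');zoom(im,220,200,420,440,'pics/z44.png',2.5)
E
```

```text
t: 49.28
eef_pos: [561.1, -51.1, 181.2]
eef_rot: [-0.691, 0.696, 0.135, -0.14]
contact_force: [0.1, -0.1, 0.1]
width: 1.003
t: 49.78
eef_pos: [562.6, -50.8, 182.6]
eef_rot: [-0.681, 0.686, 0.18, -0.182]
contact_force: [-0.7, 1.7, 0.0]
width: 0.253
t 49.78 pos [562.6 -50.8 182.6] x [ 0.869  0.495 -0.005] y [-0.002 -0.008 -1.   ] F [-0.7  1.7  0. ] T [ 0.   -0.06  0.02] w 0.253 q [-0.18  0.06  1.65 -0.01  1.43 -0.69]
29.687956846676524 [-0.00189084  0.00016319  0.00284274]
```

View pics/z44.png

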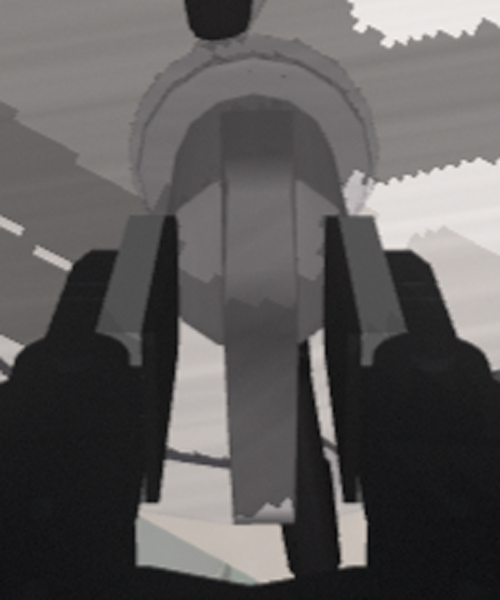

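```bash
python3 -m crank '[0,0,0.004,0.002,0,0,0.6, 0,0,0,0,0,0,1, 0,0,0,0,0,0,1, 0,0,0,0,0,0,1, 0,0,0,0,0,0,1]'; python3 - <<'E'
from h import *
o,M=st();print(np.degrees(np.arctan2(M[1,0],M[0,0])))
E
python3 -m crank '[0,0,-0.004,0,0,-0.079,1, 0,0,-0.003,0,0,-0.079,1, 0,0,-0.003,0,0,-0.079,1, 0,0,-0.003,0,0,-0.079,1, 0,0,-0.003,0,0,-0.079,1, 0,0,-0.003,0,0,-0.079,1, 0,0,-0.003,0,0,-0.079,1, 0,0,-0.003,0,0,-0.079,1]'; python3 -c "
from h import *
st()"
python3 -m crank '[0,0,-0.003,0,0,-0.079,1, 0,0,-0.003,0,0,-0.079,1, 0,0,-0.003,0,0,-0.079,1, 0,0,-0.003,0,0,-0.079,1]'; python3 -c "
from h import *
st()"
```

```text
t: 50.25
eef_pos: [562.3, -50.8, 183.9]
eef_rot: [-0.682, 0.685, 0.179, -0.182]
contact_force: [-0.4, -0.4, -0.3]
width: 0.103
t 50.25 pos [562.3 -50.8 183.9] x [ 0.87   0.494 -0.004] y [-0.002 -0.004 -1.   ] F [-0.4 -0.4 -0.3] T [-0.02  0.02 -0.01] w 0.103 q [-0.18  0.06  1.65 -0.    1.43 -0.69]
29.594263376722875
t: 50.92
eef_pos: [562.3, -50.9, 182.4]
eef_rot: [-0.685, 0.687, -0.171, 0.169]
contact_force: [-3.2, 0.4, 5.1]
width: 0.105
t 50.92 pos [562.3 -50.9 182.4] x [ 0.884 -0.467 -0.003] y [-0.004 -0.002 -1.   ] F [-3.2  0.4  5.1] T [0.12 0.74 0.04] w 0.105 q [-0.18  0.07  1.65 -0.    1.43  0.31]
t: 51.25
eef_pos: [561.9, -50.7, 181.8]
eef_rot: [-0.622, 0.624, -0.336, 0.333]
contact_force: [-4.2, 0.8, 6.4]
width: 0.099
t 51.25 pos [561.9 -50.7 181.8] x [ 0.552 -0.834 -0.002] y [-0.004  0.    -1.   ] F [-4.2  0.8  6.4] T [0.2  0.93 0.15] w 0.099 q [-0.18  0.07  1.65 -0.    1.43  0.81]
```

Torque about z is up to 0.15 Nm after 86°, so I go on in smaller batches.

```bash
for i in 1; do python3 -m crank '[0,0,-0.002,0,0,-0.079,1, 0,0,-0.002,0,0,-0.079,1, 0,0,-0.002,0,0,-0.079,1]'; done; python3 -c "
from h import *
st()"
python3 -m crank '[0,0,-0.002,0,0,-0.079,1, 0,0,-0.002,0,0,-0.079,1, 0,0,-0.002,0,0,-0.079,1]'; python3 -c "
from h import *
st()"
```

```text
t: 51.5
eef_pos: [561.8, -50.5, 181.6]
eef_rot: [-0.549, 0.55, -0.446, 0.443]
contact_force: [-2.1, 1.5, 2.9]
width: 0.098
t 51.50 pos [561.8 -50.5 181.6] x [ 0.209 -0.978 -0.002] y [-0.004  0.002 -1.   ] F [-2.1  1.5  2.9] T [0.14 0.49 0.09] w 0.098 q [-0.18  0.07  1.65  0.    1.43  1.18]
t: 51.75
eef_pos: [561.7, -50.4, 181.3]
eef_rot: [0.457, -0.457, 0.541, -0.538]
contact_force: [-2.3, 1.1, 3.9]
width: 0.099
t 51.75 pos [561.7 -50.4 181.3] x [-0.164 -0.986 -0.002] y [-0.003  0.003 -1.   ] F [-2.3  1.1  3.9] T [0.16 0.68 0.1 ] w 0.099 q [-0.18  0.06  1.65  0.    1.43  1.55]
```

```bash
python3 -m crank '[0,0,-0.002,0,0,-0.079,1, 0,0,-0.002,0,0,-0.079,1]'; python3 -c "
from h import *
st()"
python3 -m crank '[0,0,-0.002,0,0,-0.079,1, 0,0,-0.002,0,0,-0.079,1]'; python3 -c "
from h import *
st()"
python3 -m crank '[0,0,-0.002,0,0,-0.079,1, 0,0,-0.002,0,0,-0.079,1]'; python3 -c "
from h import *
st()"
```

```text
t: 51.92
eef_pos: [561.6, -50.2, 181.1]
eef_rot: [0.387, -0.386, 0.594, -0.591]
contact_force: [-2.0, 1.0, 3.6]
width: 0.102
t 51.92 pos [561.6 -50.2 181.1] x [-0.403 -0.915 -0.002] y [-0.002  0.003 -1.   ] F [-2.   1.   3.6] T [0.06 0.49 0.04] w 0.102 q [-0.18  0.06  1.65  0.    1.43  1.8 ]
t: 52.08
eef_pos: [561.5, -50.1, 181.0]
eef_rot: [0.31, -0.309, 0.637, -0.634]
contact_force: [-2.1, 1.5, 3.8]
width: 0.103
t 52.08 pos [561.5 -50.1 181. ] x [-0.617 -0.787 -0.003] y [-0.001  0.004 -1.   ] F [-2.1  1.5  3.8] T [0.21 0.52 0.11] w 0.103 q [-0.18  0.06  1.65  0.    1.43  2.05]
t: 52.25
eef_pos: [561.5, -50.0, 180.9]
eef_rot: [0.228, -0.227, 0.671, -0.668]
contact_force: [-2.2, 0.5, 4.9]
width: 0.1
t 52.25 pos [561.5 -50.  180.9] x [-0.792 -0.61  -0.003] y [ 0.001  0.004 -1.   ] F [-2.2  0.5  4.9] T [0.09 0.63 0.12] w 0.100 q [-0.18  0.06  1.65  0.    1.43  2.3 ]
```

```bash
python3 -m crank '[0,0,0,0,0,0,-1, 0,0,0,0,0,0,-1, 0,0,0,0,0,0,-1, 0,0,0,0,0,0,-1, 0,0,0,0,0,0,-1]'; python3 -c "
from h import *
o,M=st();print(np.degrees(np.arctan2(M[1,0],M[0,0])))
im=camera('side');zoom(im,270,160,420,270,'pics/s45.png')
im=camera('wrist');cv2.imwrite('pics/w45.png',im[:,:,::-1])"
```

```text
t: 52.67
eef_pos: [561.8, -50.0, 180.9]
eef_rot: [0.231, -0.229, 0.67, -0.668]
contact_force: [0.3, -0.5, -1.1]
width: 0.804
t 52.67 pos [561.8 -50.  180.9] x [-0.788 -0.615 -0.003] y [ 0.001  0.004 -1.   ] F [ 0.3 -0.5 -1.1] T [ 0.    0.04 -0.01] w 0.804 q [-0.18  0.06  1.65  0.    1.43  2.3 ]
-142.0344095838377
```

View pics/w45.png

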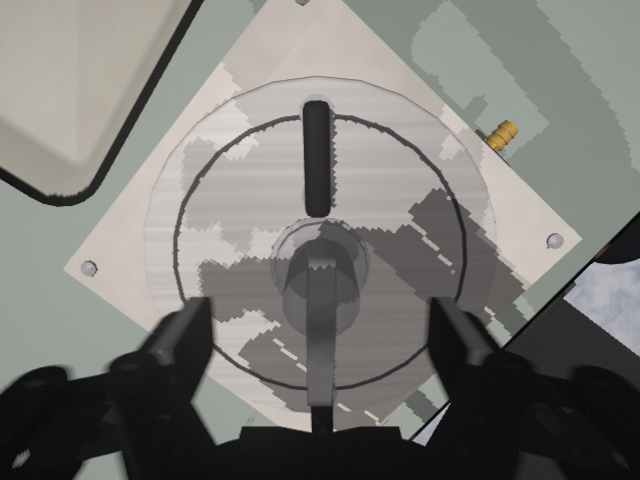

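View pics/s45.png

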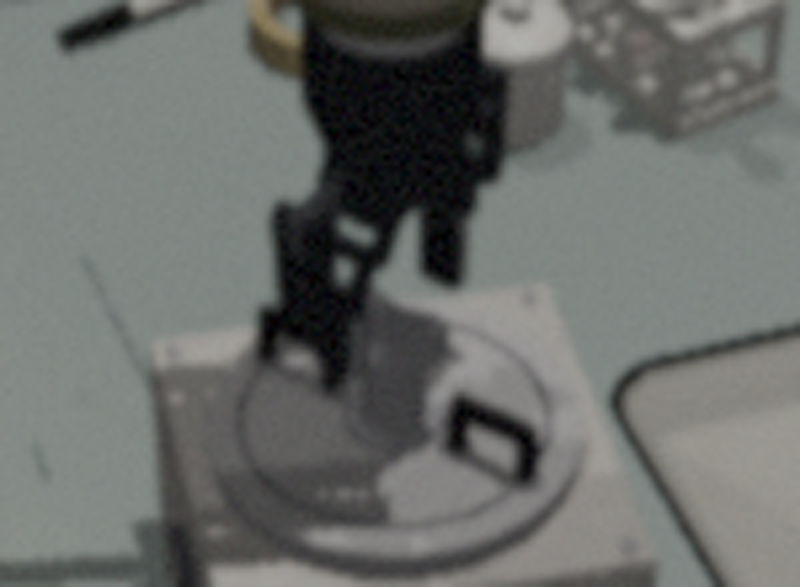

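```bash
python3 -m crank '[0.002,-0.003,0,0,0,0.079,-1, 0.001,-0.002,0,0,0,0.079,-1, 0,0,0,0,0,0.079,-1, 0,0,0,0,0,0.079,-1, 0,0,0,0,0,0.079,-1, 0,0,0,0,0,0.079,-1, 0,0,0,0,0,0.079,-1, 0,0,0,0,0,0.079,-1, 0,0,0,0,0,0.079,-1, 0,0,0,0,0,0.079,-1, 0,0,0,0,0,0.079,-1, 0,0,0,0,0,0.079,-1]'; python3 -m crank '[0,0,0.005,0,0,0.079,-1, 0,0,0.003,0,0,0.079,-1, 0,0,0,0,0,0.079,-1, 0,0,0,0,0,0.079,-1, 0,0,0,0,0,0.079,-1, 0,0,0,0,0,0.079,-1, 0,0,0,0,0,0.079,-1, 0,0,0,0,0,0.079,-1, 0,0,0,0,0,0.079,-1, 0,0,0,0,0,0.079,-1, 0,0,0,0,0,0.079,-1, 0,0,0,0,0,0.079,-1]'; python3 - <<'E'
from h import *
o,M=st();print(np.degrees(np.arctan2(M[1,0],M[0,0])),(np.array([562.0,-50.8,181])-o['eef_pos'])/300)
E
```

```text
t: 53.77
eef_pos: [562.5, -51.6, 180.0]
eef_rot: [-0.624, 0.625, -0.333, 0.33]
contact_force: [-0.7, 0.9, -1.0]
width: 0.998
t: 54.77
eef_pos: [562.3, -51.6, 181.5]
eef_rot: [-0.681, 0.685, 0.182, -0.184]
contact_force: [0.4, -0.3, 0.0]
width: 0.999
t 54.77 pos [562.3 -51.6 181.5] x [ 0.866  0.5   -0.004] y [-0.002 -0.005 -1.   ] F [ 0.4 -0.3  0. ] T [-0.03 -0.03  0.02] w 0.999 q [-0.18  0.07  1.65 -0.01  1.43 -0.7 ]
29.97855617129035 [-0.00095194  0.00275638 -0.00169025]
```

```bash
python3 -m crank '[0,0.003,0,0,0,0.05,0.5, 0,0,0,0,0,0.038,0.5, 0,0,0,0,0,0,0.5, 0,0,0,0,0,0,0.5, 0,0,0,0,0,0,0.5, 0,0,0,0,0,0,0.5]'; python3 - <<'E'
from h import *
o,M=st();print(np.degrees(np.arctan2(M[1,0],M[0,0])),(np.array([562.0,-50.8,181])-o['eef_pos'])/300)
im=camera('wrist');zoom(im,220,200,420,440,'pics/z46.png',2.5)
E
```

```text
t: 55.27
eef_pos: [562.2, -50.7, 181.1]
eef_rot: [-0.666, 0.669, 0.233, -0.235]
contact_force: [0.5, 0.5, 0.6]
width: 0.25
t 55.27 pos [562.2 -50.7 181.1] x [ 0.781  0.624 -0.005] y [-0.002 -0.005 -1.   ] F [0.5 0.5 0.6] T [ 0.05  0.01 -0.04] w 0.250 q [-0.18  0.06  1.65 -0.01  1.43 -0.85]
38.628618398556824 [-0.00067857 -0.00037199 -0.00049565]
```

View pics/z46.png

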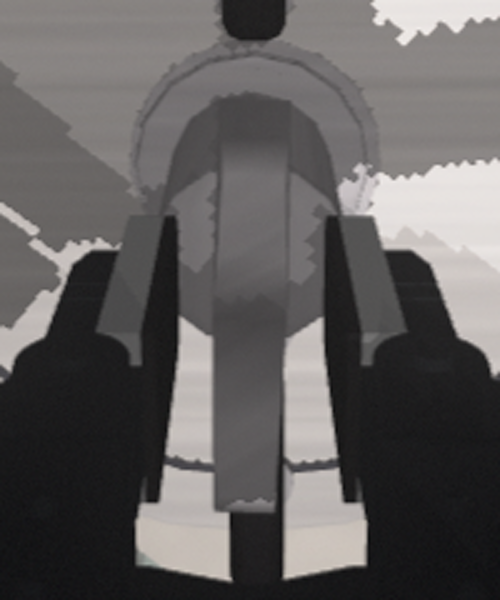

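```bash
python3 -m crank '[0,0,0,0,0,0,1, 0,0,0,0,0,0,1, 0,0,0,0,0,0,1, 0,0,0,0,0,0,1]'; python3 -c "
from h import *
st()"
python3 -m crank '[0,0,-0.001,0,0,-0.079,1, 0,0,-0.001,0,0,-0.079,1]'; python3 -c "
from h import *
st()"
python3 -m crank '[0,0,-0.001,0,0,-0.079,1, 0,0,-0.001,0,0,-0.079,1]'; python3 -c "
from h import *
st()"
python3 -m crank '[0,0,-0.001,0,0,-0.079,1, 0,0,-0.001,0,0,-0.079,1]'; python3 -c "
from h import *
st()"
```

```text
t: 55.65
eef_pos: [562.3, -50.7, 181.3]
eef_rot: [-0.666, 0.669, 0.232, -0.234]
contact_force: [-1.1, 0.8, -0.2]
width: 0.103
t 55.65 pos [562.3 -50.7 181.3] x [ 0.782  0.623 -0.004] y [-0.002 -0.005 -1.   ] F [-1.1  0.8 -0.2] T [-0.02  0.02 -0.03] w 0.103 q [-0.18  0.06  1.65 -0.01  1.43 -0.85]
t: 55.82
eef_pos: [562.4, -50.2, 181.0]
eef_rot: [-0.69, 0.693, 0.147, -0.149]
contact_force: [-0.4, 1.6, 2.2]
width: 0.099
t 55.82 pos [562.4 -50.2 181. ] x [ 0.913  0.409 -0.004] y [-0.002 -0.004 -1.   ] F [-0.4  1.6  2.2] T [ 0.36 -0.04  0.04] w 0.099 q [-0.18  0.07  1.65 -0.    1.43 -0.6 ]
t: 55.98
eef_pos: [562.9, -49.7, 181.1]
eef_rot: [-0.704, 0.705, 0.059, -0.061]
contact_force: [-0.6, -1.1, 1.0]
width: 0.102
t 55.98 pos [562.9 -49.7 181.1] x [ 0.986  0.169 -0.002] y [-0.002 -0.003 -1.   ] F [-0.6 -1.1  1. ] T [ 0.05 -0.04  0.04] w 0.102 q [-0.18  0.07  1.65 -0.    1.43 -0.35]
t: 56.15
eef_pos: [563.0, -49.7, 180.9]
eef_rot: [-0.706, 0.707, -0.029, 0.028]
contact_force: [-1.1, 0.2, 0.6]
width: 0.105
t 56.15 pos [563.  -49.7 180.9] x [ 0.997 -0.08  -0.002] y [-0.002 -0.002 -1.   ] F [-1.1  0.2  0.6] T [-0.03  0.17  0.07] w 0.105 q [-0.18  0.07  1.65 -0.    1.43 -0.1 ]
```

```bash
for i in 1; do python3 -m crank '[0,0,-0.002,0,0,-0.079,1, 0,0,-0.002,0,0,-0.079,1, 0,0,-0.002,0,0,-0.079,1]'; done; python3 -c "
from h import *
st()"
python3 -m crank '[0,0,-0.002,0,0,-0.079,1, 0,0,-0.002,0,0,-0.079,1]'; python3 -c "
from h import *
st()"
python3 -m crank '[0,0,-0.002,0,0,-0.079,1, 0,0,-0.002,0,0,-0.079,1]'; python3 -c "
from h import *
st()"
```

```text
t: 56.4
eef_pos: [563.2, -50.0, 180.4]
eef_rot: [-0.688, 0.69, -0.16, 0.159]
contact_force: [-3.1, 0.6, 4.0]
width: 0.105
t 56.40 pos [563.2 -50.  180.4] x [ 0.898 -0.439 -0.001] y [-0.002 -0.002 -1.   ] F [-3.1  0.6  4. ] T [0.07 0.57 0.09] w 0.105 q [-0.18  0.07  1.65 -0.    1.43  0.28]
t: 56.57
eef_pos: [563.1, -50.1, 180.2]
eef_rot: [-0.663, 0.665, -0.245, 0.244]
contact_force: [-3.1, 0.3, 3.7]
width: 0.101
t 56.57 pos [563.1 -50.1 180.2] x [ 0.762 -0.648 -0.001] y [-0.003 -0.002 -1.   ] F [-3.1  0.3  3.7] T [-0.03  0.39  0.13] w 0.101 q [-0.18  0.07  1.65 -0.    1.43  0.53]
t: 56.73
eef_pos: [562.7, -50.3, 180.1]
eef_rot: [-0.627, 0.629, -0.326, 0.324]
contact_force: [-2.9, -0.6, 5.3]
width: 0.102
t 56.73 pos [562.7 -50.3 180.1] x [ 0.578 -0.816 -0.001] y [-0.003 -0.002 -1.   ] F [-2.9 -0.6  5.3] T [0.23 0.58 0.24] w 0.102 q [-0.18  0.07  1.65 -0.    1.43  0.78]
```

Torque is climbing (0.09, 0.13, then 0.24 Nm). I go on one row at a time.

```bash
python3 -m crank '[0,0,-0.001,0,0,-0.079,1]'; python3 -c "
from h import *
st()"
python3 -m crank '[0,0,-0.001,0,0,-0.079,1]'; python3 -c "
from h import *
st()"
python3 -m crank '[0,0,-0.001,0,0,-0.079,1]'; python3 -c "
from h import *
st()"
```

```text
t: 56.82
eef_pos: [562.6, -50.3, 180.1]
eef_rot: [-0.605, 0.608, -0.364, 0.363]
contact_force: [-1.8, 0.2, 0.4]
width: 0.103
t 56.82 pos [562.6 -50.3 180.1] x [ 0.472 -0.882 -0.001] y [-0.004 -0.001 -1.   ] F [-1.8  0.2  0.4] T [0.08 0.18 0.28] w 0.103 q [-0.18  0.07  1.65 -0.    1.43  0.9 ]
t: 56.9
eef_pos: [562.4, -50.3, 180.1]
eef_rot: [-0.582, 0.584, -0.402, 0.4]
contact_force: [-3.0, 0.1, 2.8]
width: 0.101
t 56.90 pos [562.4 -50.3 180.1] x [ 0.358 -0.934 -0.001] y [-0.004 -0.001 -1.   ] F [-3.   0.1  2.8] T [0.01 0.38 0.42] w 0.101 q [-0.18  0.07  1.65 -0.    1.43  1.03]
t: 56.98
eef_pos: [562.1, -50.2, 180.0]
eef_rot: [-0.555, 0.558, -0.437, 0.435]
contact_force: [-3.1, 0.6, 2.3]
width: 0.1
t 56.98 pos [562.1 -50.2 180. ] x [ 0.239 -0.971 -0.001] y [-0.005 -0.    -1.   ] F [-3.1  0.6  2.3] T [0.17 0.37 0.54] w 0.100 q [-0.18  0.07  1.65 -0.    1.43  1.15]
```

The torque now rises about 0.12 Nm per row and has reached 0.54 Nm. That is past the 0.2 Nm stop, so the nut is snug. I release and inspect.

```bash
python3 -m crank '[0,0,0,0,0,0,-1, 0,0,0,0,0,0,-1, 0,0,0,0,0,0,-1, 0,0,0,0,0,0,-1, 0,0,0,0,0,0,-1, 0,0,0.05,0,0,0,-1, 0,0,0.1,0,0,0,-1, 0,0,0.13,0,0,0,-1, 0,0,0.13,0,0,0,-1, 0,0,0.1,0,0,0,-1, 0,0,0,0,0,0,-1]'; python3 -c "
from h import *
o,M=st();c=get_calibration('wrist')
im=camera('wrist');cv2.imwrite('pics/w47.png',im[:,:,::-1])
"; python3 -m crank '[-0.05,0.1,0.03,0,0,0,-1, -0.06,0.11,0,0,0,0,-1, -0.06,0.11,0,0,0,0,-1, -0.06,0.11,0,0,0,0,-1, -0.06,0.11,0,0,0,0,-1, 0,0.1,0,0,0,0,-1, 0,0.1,0,0,0,0,-1, 0,0.05,0,0,0,0,-1, 0,0,0,0,0,0,-1]'; python3 -c "
from h import *
o,M=st()
im=camera('side');cv2.imwrite('pics/s48f.png',im[:,:,::-1]);zoom(im,270,160,420,310,'pics/s48.png')
im=camera('top');cv2.imwrite('pics/t48.png',im[:,:,::-1])"
```

```text
t: 57.9
eef_pos: [557.4, -49.5, 334.3]
eef_rot: [-0.557, 0.563, -0.436, 0.427]
contact_force: [0.7, -0.3, 0.9]
width: 0.998
t 57.90 pos [557.4 -49.5 334.3] x [ 0.255 -0.967 -0.005] y [-0.015  0.001 -1.   ] F [ 0.7 -0.3  0.9] T [-0.01 -0.02 -0.07] w 0.998 q [-0.18  0.02  1.42 -0.    1.72  1.13]
t: 58.7
eef_pos: [462.2, 194.3, 330.5]
eef_rot: [-0.556, 0.567, -0.438, 0.423]
contact_force: [0.7, -0.5, 0.1]
width: 0.997
t 58.70 pos [462.2 194.3 330.5] x [ 0.26  -0.966 -0.007] y [-0.027  0.001 -1.   ] F [ 0.7 -0.5  0.1] T [-0.01 -0.06 -0.01] w 0.997 q [ 0.29 -0.13  1.57  0.01  1.73  1.6 ]
```

View pics/w47.png

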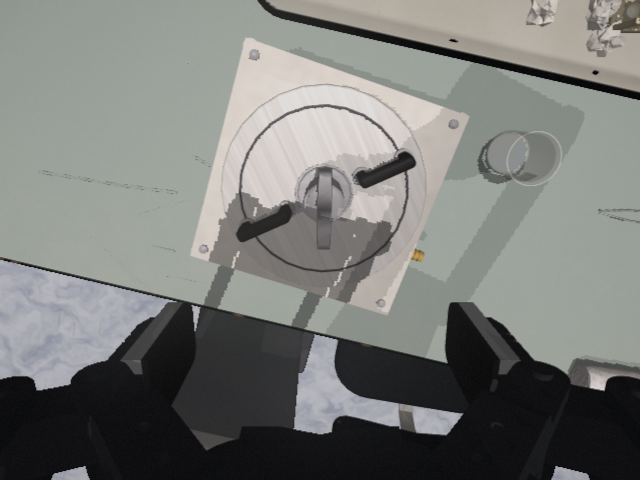

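View pics/s48.png

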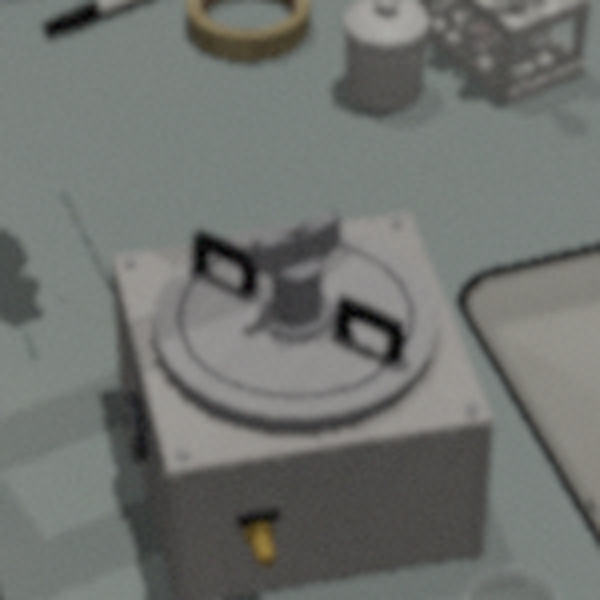

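View pics/t48.png

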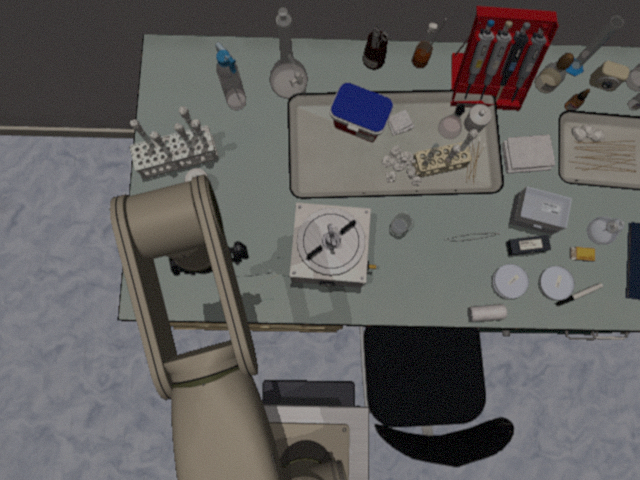

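The cover lies flat and concentric, and the nut's flange sits on its boss. The beaker, tape and tweezers are where they were, and the arm is clear. I hand in.

```bash
python3 -c "
from workcell import ticket
print(ticket.hand_in())"
```

```text
the job is handed in; nothing more can be done
None
```

I put the two reachable dropper bottles away in the chamber, seated the cover and tightened the wing nut. I handed the job in at about 59 s of the 210 s allowed; no verdict is reported.

- **Bottles:** both went in upright, one on the near side of the stud and one on the far side. I felt no rim contact while lowering them, and the wrist picture taken before covering showed both standing. A third amber dropper stands at the back right of the bench, about 1.24 m from the base. It is far out of reach, so I took it as background and left it.
- **Cover:** it went over the stud with no side load and lies flat on the gasket in the last pictures.
- **Nut:** turned clockwise in four grips. The turning moment stayed near 0.1 Nm, then climbed steeply to 0.54 Nm, past the roughly 0.2 Nm needed to reach the stop. I could not read the squeeze itself, so "fully squeezed" is inferred from the moment.
- **Rough spots:** setting the nut on the thread gave a brief 82 N at the wrist, under the 120 N limit, and I backed off at once. The nut's height worked out from the turns disagreed with the measured drop by about 1 mm, so I relied on the moment to decide when it was snug.
- **Bystanders:** the beaker and tweezers looked unmoved in the last top picture, and the tape in the last side view.

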